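# Load filter cassettes into the spring-clamped holder

### The job

Load the filter holder: turn its orange swing tab aside, lift the clear cover out and lay it flat on the blue mat, and draw the red plunger handle back and across into its holding notch so that it stays there by itself. Lay every filter cassette that is on the bench flat in the holder's bay, each in a lane of its own with its fin up; when all are in, bring the handle back out of the notch so that the plunger springs forward and clamps them against the manifold. Then put the cover back flat in its frame, turn the tab straight across it again, and let go; leave the other things on the bench where they are.

Things in the scene. Friction and masses are not known exactly. Their poses are not given: they have to be found in the camera images.
- holder: Filter holder, fixed to the bench: aluminium base, open bay between two white side walls (inner faces at y=+-92 mm). Origin: underside of the base under the middle of the bay; z up. Its -x end, with the plunger, looks roughly to the robot; at its +x end is the grey manifold, 44 mm high, face at x=+50 mm.
- bay (a point): Centre of the bay floor, 8 mm above the holder's origin, axes as the holder's. Four lanes run along x, centred at y=-69, -23, +23, +69 mm, each 42 to 44 mm wide between low dividers (10 mm above the floor). The bay is 95 mm long (x=-45 to +50 mm) while the plunger is in its notch, 60 mm when the plunger is fully forward.
- frame (a point): Seat of the cover: where the cover's origin is when seated, 64 mm above the holder's origin, axes as the holder's. It rests on ledges on the side walls; lips 5 mm high round it leave 4 mm play on each side.
- cover: Clear rectangular pane with grey borders, 100 (x) x 198 (y) x 5 mm, 160 to 260 g. Origin: centre of its underside. On top in the middle a white upright grip bar, 12 mm thick in x, 60 mm long in y, from 5 to 35 mm above the underside. It starts seated in the holder's frame.
- tab (a joint): Orange swing tab over the cover's edge, on a vertical pivot at the holder's +y side. 0 = straight across the cover (points to holder -y); 1.57 = aside, clear of the cover (points to holder +x); range -0.3 to 1.8 rad, positive counter-clockwise from above; starts within 0.2 of 0. Friction keeps it where it is left (about 1 N at the nub). Plate 18 mm wide, 56 mm long, 72 to 78 mm above the bench.
- tab_pivot (a point): Pivot of the tab (on its axis, 75 mm above the bench), at holder x=0, y=+118 mm.
- tab_nub (a point): Middle of the upright round nub on the tab, 16 mm in diameter, 30 mm tall (78 to 108 mm above the bench), 45 mm from the pivot.
- plunger (a joint): Spring plunger: blue cross bar over all lanes, on a stem with a red handle. In m: 0 = fully forward (holder +x), grows as it is drawn back along holder -x, at most 0.0375. Spring 4.2 N at 0, 9.8 N at 0.0375; it snaps forward when let go. It rests at about 0.020 against loaded cassettes, at about 0.033 in its notch.
- plunger_side (a joint): Sideways position of the red handle in its L-shaped slot, m along holder +y: 0 = in the long slot, 0.024 = in the holding notch. It can go across only with the plunger drawn back past 0.033 (use 0.036). Let go when more than 0.012 across, it is held. To free it, draw back to about 0.035 and move across to 0. It has a drag of about 1 N.
- plunger_grip (a point): Centre of the red handle, an upright block 24 x 24 x 40 mm (80 to 120 mm above the bench) on a pin, sides along the holder's axes. At plunger 0, side 0 it is at holder x=-82, y=0 mm.
- mat: Blue mat fixed on the bench, 150 (x) x 250 (y) x 4 mm. Origin: centre of its underside.
- cassette1: Filter cassette (two to four are present): white block 80 (x) x 34 (y) x 28 mm with two green bands, 75 to 145 g; origin: centre of its underside. On top in the middle a green grip fin, 12 mm thick in x, 28 mm wide in y, rising from 28 to 52 mm above the underside. Both ends are alike.
- cassette2: Filter cassette (two to four are present): white block 80 (x) x 34 (y) x 28 mm with two green bands, 75 to 145 g; origin: centre of its underside. On top in the middle a green grip fin, 12 mm thick in x, 28 mm wide in y, rising from 28 to 52 mm above the underside. Both ends are alike.
- cassette3: Filter cassette (two to four are present): white block 80 (x) x 34 (y) x 28 mm with two green bands, 75 to 145 g; origin: centre of its underside. On top in the middle a green grip fin, 12 mm thick in x, 28 mm wide in y, rising from 28 to 52 mm above the underside. Both ends are alike.
- cassette4: Filter cassette (two to four are present): white block 80 (x) x 34 (y) x 28 mm with two green bands, 75 to 145 g; origin: centre of its underside. On top in the middle a green grip fin, 12 mm thick in x, 28 mm wide in y, rising from 28 to 52 mm above the underside. Both ends are alike.
- amber_bottle: Bystander, to be left alone: amber bottle with black cap, 68 mm wide, 100 tall; origin: centre of its underside.
- beaker: Bystander, to be left alone: clear open beaker, 80 mm wide, 90 tall; origin: centre of its underside.
- dish: Bystander, to be left alone: flat lidded dish, 90 mm wide, 14 tall; origin: centre of its underside.
- spanner: Bystander, to be left alone: open-ended spanner, 150 mm long, lying flat; origin: centre of its underside.
- reagent_jar: Bystander, to be left alone: small jar with red cap, 56 mm wide, 70 tall; origin: centre of its underside.
- cap_tray: Bystander, to be left alone: yellow open tray, 120 x 90 x 35 mm; origin: centre of its underside.
- timer: Bystander, to be left alone: grey bench timer, 70 x 60 x 30 mm; origin: centre of its underside.
Things that resemble listed ones, but are neither listed nor needed, are in the scene too. Leave any pink look-alike of the cassette2 alone.

How it is judged:
By the outcome, as a careful person would: the job done as asked, in the order asked, and still so for the second after the job is handed in, with the robot touching nothing.
Of cassette1, cassette2, cassette3, cassette4 only 2 to 4 are there at a start; the rules pass over those that are not, and their reading is None.
At some moment in a run one of cassette1, cassette2, cassette3, cassette4, cover may be knocked a few centimetres aside while the robot is not near it.
Once in a run the grip may slacken for a moment while it holds something.
It also fails if it takes over 210 s, if anything falls off the work surface, if the arm or the gripper's body presses on something with over 40 N, if the wrist force passes 120 N, or if a joint passes its speed limit or range.

### The arm

A 6-joint arm with a two-finger parallel gripper is mounted at the origin on the work surface. World frame = base frame: x ahead of the robot, y to its left, z up, the work surface at z = 0. Lengths are in m, angles in rad, forces in N, time in s.
With the tool pointing down it reaches from about 0.375 to 0.975 m from the base axis. Payload 3.8 kg.
Tool frame: the origin (TCP) lies at the very end of the fingers, on their centre line; the grasp point (between the pads) lies 19 mm behind it (bot.grip_point_offset is the distance from the TCP to the grasp point, in m); z points along the fingers, x is the direction in which the jaws open and shut, and the axes are right-handed (so a half turn about z gives the same grasp; the last joint's range is limited). The gripper opens to 85 mm and grips with 20 to 120 N. Pads are 22 mm wide; open, the fingers measure 114 mm over their backs; the gripper's body (76 mm by 85 mm) begins 54 mm behind the grasp point. The pads swing forward as they close: fully open they stand 13 mm farther back than shut.
Start: joints at [-1.336, 0.264, 1.604, -0, 1.274, -0.037], TCP at [0.181, -0.65, 0.231] pointing down, gripper open.
Joint ranges: [-2.63, 2.63], [-0.94, 2.18], [0.31, 2.57], [-1.31, 4.45], [0, 2.66], [-2.55, 2.55]. Speed limits (rad/s): [2.57, 2.57, 3.14, 3.14, 3.14, 3.14].

### API

Orientations are given as a rotation vector (axis times angle).
In Python, from workcell import bot, read_camera gives the robot as it stands.
- The arm moves only by the tool arm_command, never from a script. Its argument "rows" is a list of rows, each an object with "delta_rot": the turn, a rotation vector about the tool's x, y, z in rad, a list of three; "xyz": the shift along the tool's x, y, z in m, a list of three; "gripper": the finger opening in m, from 0 to 0.0854. A call has 1 to 12 rows; each row shifts and turns the commanded pose from where the row before left it, along the tool's axes as they then stand; what a row does not reach is not made up. A row lasts 1/10 s, in which the tool goes at most 50 mm and 8.59 degrees, less where a joint would pass 70% of its speed; a pose out of reach is approached as far as the arm can. A call is refused whole if a number of a shift passes 0.05 or a number of a turn 0.15, either way. A call with a gripper value outside its range is refused whole. The fingers move at their own pace and stop on an object; "force" is the grip in N (left out, the last holds). Time passes only in rows, so rows that do not move let the fingers close. It gives the time, the measured TCP pose, the force and the opening at its end, in the units of the state.
- bot.read_state(): the state, without advancing time (a new reading comes with each control period).
- read_camera(name): name is "scene" or "top" or "wrist"; returns a dict with "pixels" (400x640x3 uint8, red, green, blue), "range_z" (400x640 float32, m along the optical axis (not along the pixel's ray), 0 where there is no reading), "intrinsics" (3x3 intrinsics, pixels), "camera_from_world" (4x4, takes a point from world to camera coordinates). Camera axes: x right, y up, looking along -z (the intrinsics and any distortion apply to the point x, -y, -z); pixel columns grow to the right and rows downward; lengths in m; the calibration is good to about 2 mm. The wrist camera is an equidistant fisheye: a pixel r from the principal point sees the ray r / f radians off the axis. A picture is of the moment at which its call begins.
- bot.finish_job(): hands the job in, once; it reports no verdict.
The state is a dict: "time": time; "q": joint angles; "joint_vel": joint speeds; "joint_torque": joint torques, N m; "tool_pos": TCP position; "tcp_rot": TCP orientation; "wrist_force": force on the tool from outside, world axes, zero at the start; "torque": the same for the moment, N m; "width": opening from 0.0 (shut) to 1.0 (fully open).
Only numpy, scipy, OpenCV 4.12 (cv2) and the standard library are available. Lean on these libraries where they do the work, as an engineer would, in place of code of your own. Each camera call takes 0.05 s, during which the arm holds its last target.

## Working session

There is one attempt and no reset: what is moved stays moved. The work goes in short steps, Python scripts to look and compute and a tool call to move; the robot and the scene stay as the last step left them, time stands still between calls to the robot, and variables do not carry over. Pictures are saved under pics/ and viewed, and the job is handed in when it is done.

Besides the shell and the picture viewer there is one more tool, called after "Request:" by a JSON object that holds its "op" and its "data". arm_command: Moves the arm, as the interface text tells. Its arguments: {"type":"object","properties":{"rows":{"type":"array","items":{"type":"object","properties":{"delta_rot":{"type":"array","items":{"type":"number"}},"xyz":{"type":"array","items":{"type":"number"}},"gripper":{"type":"number"}}}},"force":{"type":"number"}},"required":["rows"]}

```bash
ls && mkdir -p pics && python3 - <<'E'
from workcell import bot, read_camera
import cv2
print(bot.read_state())
print(bot.grip_point_offset)
for n in ["scene","top","wrist"]:
    c=read_camera(n); cv2.imwrite(f"pics/{n}0.png",c["pixels"][:,:,::-1]); print(n,c["intrinsics"],c["camera_from_world"])
E
```

```text
pics
{'time': 0.0, 'q': array([-1.33587618e+00,  2.64790247e-01,  1.60541070e+00, -1.13495832e-05,
        1.27370828e+00, -3.69021459e-02]), 'joint_vel': array([ 1.47159971e-03, -1.93876847e-03,  2.20517564e-03, -5.99361538e-05,
        4.78669223e-04, -3.53456389e-04]), 'joint_torque': array([ 1.30995204e-04, -5.15112627e+01, -3.67315400e+01, -4.58636521e-05,
        1.30497929e-02,  2.86337456e-05]), 'tool_pos': array([ 0.18104655, -0.64948462,  0.22991723]), 'tcp_rot': array([-2.50078563,  1.89907821,  0.00282428]), 'wrist_force': array([ 0.16831736, -0.14917911, -0.76728862]), 'torque': array([-0.03055212, -0.04138876, -0.0139007 ]), 'width': 1.0013873543494822}
0.0187
scene [[406.91564398   0.         316.92827733]
 [  0.         406.91564398 195.71418089]
 [  0.           0.           1.        ]] [[-0.8320439   0.55470427  0.00247418  0.4468935 ]
 [-0.46180442 -0.69515345  0.55090685  0.19372451]
 [ 0.30731032  0.4572361   0.83456307 -1.52287991]
 [ 0.          0.          0.          1.        ]]
top [[494.82743714   0.         317.08700865]
 [  0.         494.82743714 190.3765899 ]
 [  0.           0.           1.        ]] [[ 0.01160755 -0.99990813 -0.00699946 -0.00857235]
 [ 0.98317222  0.01013646  0.18239966 -0.54155501]
 [-0.18231195 -0.00899889  0.98319956 -1.35205313]
 [ 0.          0.          0.          1.        ]]
wrist [[309.70691629   0.         319.32061085]
 [  0.         309.70691629 198.06135394]
 [  0.           0.           1.        ]] [[ 0.26939291 -0.96302763 -0.00228951 -0.67378521]
 [ 0.9238764   0.25911047 -0.28162771  0.03496089]
 [ 0.2718085   0.07375329  0.95952102 -0.37958473]
 [ 0.          0.          0.          1.        ]]
```

View pics/top0.png

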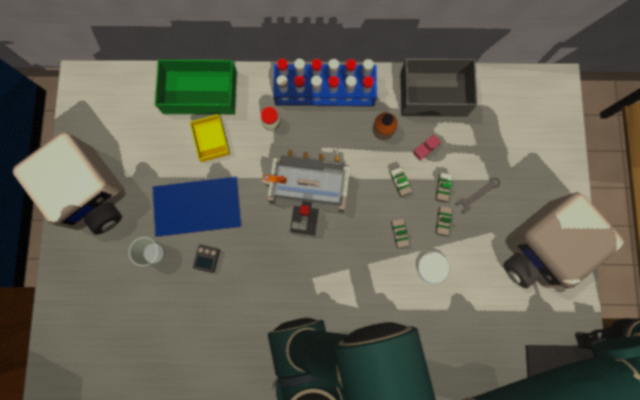

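View pics/scene0.png

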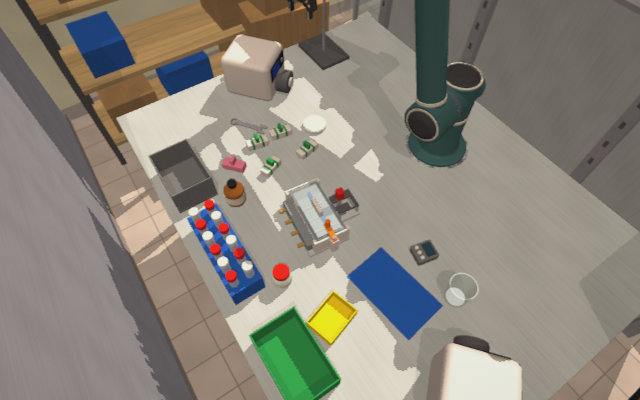

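View pics/wrist0.png

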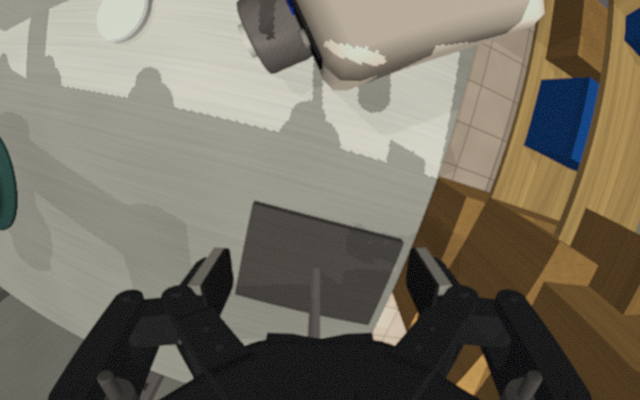

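```bash
cat > h.py <<'E'
from workcell import bot, read_camera
import numpy as np, cv2
from scipy.spatial.transform import Rotation as R
def cam(n):
    c=read_camera(n); c['K']=c['intrinsics']; c['T']=c['camera_from_world']; c['bgr']=np.ascontiguousarray(c['pixels'][:,:,::-1]); c['name']=n; return c
def ray(c,uv):
    uv=np.atleast_2d(np.asarray(uv,float)); K=c['K']
    a=(uv[:,0]-K[0,2])/K[0,0]; b=(uv[:,1]-K[1,2])/K[1,1]
    if c['name']=='wrist':
        r=np.hypot(a,b); s=np.where(r>1e-9,np.sin(r)/np.maximum(r,1e-9),1); d=np.stack([a*s,-b*s,-np.cos(r)],1)
    else: d=np.stack([a,-b,-np.ones_like(a)],1)
    Rm=c['T'][:3,:3]; o=-Rm.T@c['T'][:3,3]
    return o,d@Rm
def plane(c,uv,z):
    o,d=ray(c,uv); return o+d*((z-o[2])/d[:,2])[:,None]
def cloud(c):
    v,u=np.mgrid[0:400,0:640]; K=c['K']; z=c['range_z'].astype(float)
    a=(u-K[0,2])/K[0,0]; b=(v-K[1,2])/K[1,1]
    if c['name']=='wrist':
        r=np.hypot(a,b); t=np.tan(np.minimum(r,1.5)); s=np.where(r>1e-9,t/np.maximum(r,1e-9),1); P=np.stack([a*s*z,-b*s*z,-z],-1)
    else: P=np.stack([a*z,-b*z,-z],-1)
    Rm=c['T'][:3,:3]; W=(P-c['T'][:3,3])@Rm
    W[z<=0]=np.nan
    return W
def proj(c,P):
    P=np.atleast_2d(np.asarray(P,float)); q=P@c['T'][:3,:3].T+c['T'][:3,3]; K=c['K']
    x,y,z=q[:,0],-q[:,1],-q[:,2]
    if c['name']=='wrist':
        rr=np.hypot(x,y); th=np.arctan2(rr,z); s=th/np.maximum(rr,1e-9); a,b=x*s,y*s
    else: a,b=x/z,y/z
    return np.stack([a*K[0,0]+K[0,2],b*K[1,1]+K[1,2]],1)
def crop(c,u0,v0,u1,v1,k,fn):
    im=cv2.resize(c['bgr'][v0:v1,u0:u1],None,fx=k,fy=k,interpolation=cv2.INTER_CUBIC); cv2.imwrite('pics/'+fn,im)
def state():
    s=bot.read_state(); Rm=R.from_rotvec(s['tcp_rot']).as_matrix()
    print('t %.2f'%s['time'],'tcp',s['tool_pos'].round(4),'xax',Rm[:,0].round(3),'zax',Rm[:,2].round(4),'F',s['wrist_force'].round(2),'w mm %.1f'%(s['width']*85.4)); return s,Rm
E
python3 - <<'E'
from h import *
c=cam('top'); crop(c,240,130,380,250,5,'t1.png'); crop(c,370,120,510,260,4,'t2.png')
s=cam('scene'); crop(s,260,160,380,260,6,'s1.png'); crop(s,210,100,340,220,5,'s2.png')
W=cloud(c); hsv=cv2.cvtColor(c['bgr'],cv2.COLOR_BGR2HSV)
def m(lo,hi,box):
    k=cv2.inRange(hsv,np.array(lo),np.array(hi)); z=np.zeros_like(k); u0,v0,u1,v1=box; z[v0:v1,u0:u1]=k[v0:v1,u0:u1]; return z
k=m((40,80,40),(80,255,255),(370,120,510,260))
k2=cv2.dilate(k,np.ones((5,5)))
n,l,st,ce=cv2.connectedComponentsWithStats(k2)
for i in range(1,n):
    w=W[(l==i)&(k>0)]; print('green',ce[i].round(1),st[i,4],np.nanmedian(w,0).round(4),np.nanmax(w[:,2]).round(3))
k=m((100,150,50),(125,255,255),(140,170,250,245)); cn=max(cv2.findContours(k,0,1)[0],key=cv2.contourArea)
r=cv2.minAreaRect(cn); P=plane(c,cv2.boxPoints(r),0.004); print('mat',r,P.round(4),P.mean(0).round(4))
print(np.nanmedian(W[k>0],0))
E
```

```text
green [401.2 180.9] 305 [ 0.5739 -0.2434  0.0318] 0.06
green [444.4 186.2] 320 [ 0.5609 -0.3672  0.0324] 0.059
green [444.4 220.1] 320 [ 0.4636 -0.3631  0.0314] 0.057
green [400.3 232.6] 308 [ 0.426  -0.2377  0.031 ] 0.061
mat ((195.5597381591797, 206.25765991210938), (48.66437911987305, 85.06043243408203), 83.2901611328125) [[0.555  0.4873 0.004 ]
 [0.5873 0.2401 0.004 ]
 [0.4447 0.2177 0.004 ]
 [0.4132 0.4605 0.004 ]] [0.5    0.3514 0.004 ]
[0.49928793 0.35061576 0.00439161]
```

View pics/t1.png

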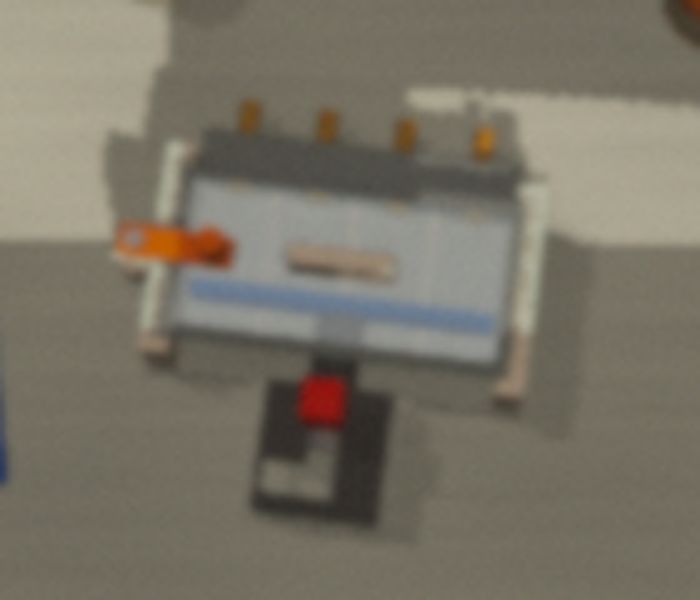

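View pics/t2.png

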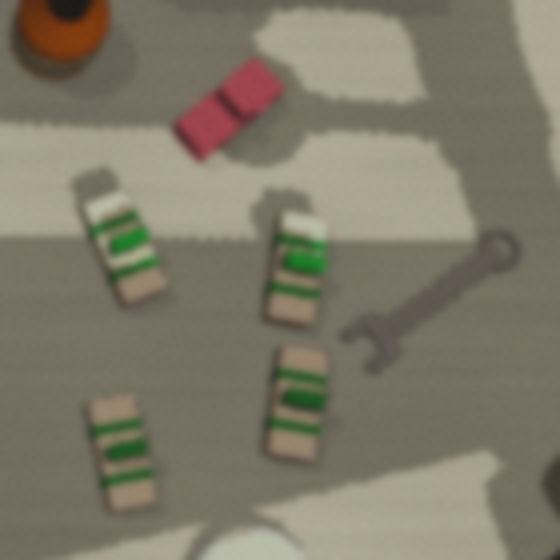

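View pics/s1.png

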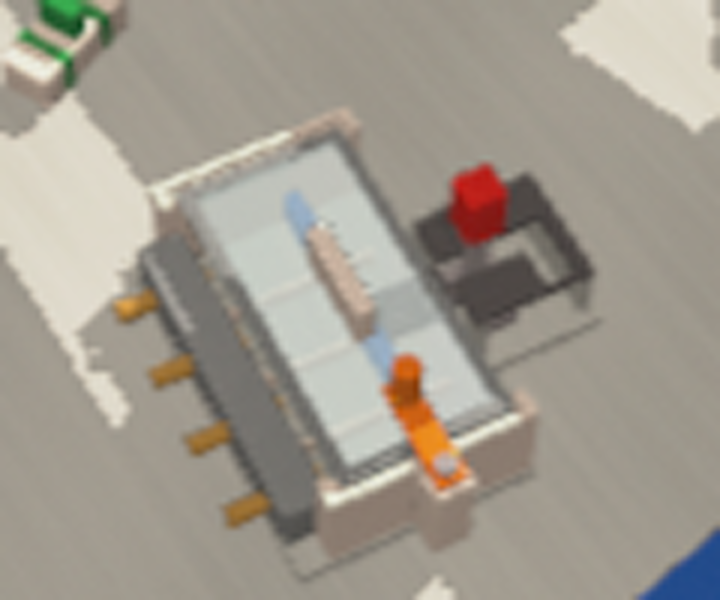

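View pics/s2.png

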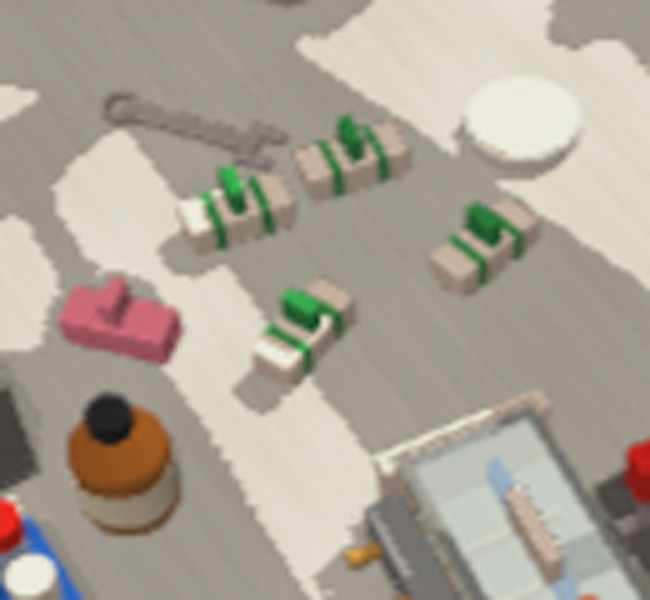

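```bash
python3 - <<'E'
from h import *
for n in ['top','scene']:
    c=cam(n); W=cloud(c); hsv=cv2.cvtColor(c['bgr'],cv2.COLOR_BGR2HSV)
    box=(240,130,380,250) if n=='top' else (260,160,380,260)
    z=np.zeros((400,640),bool); z[box[1]:box[3],box[0]:box[2]]=1
    red=z&((cv2.inRange(hsv,np.array((0,180,60)),np.array((6,255,255)))>0)|(cv2.inRange(hsv,np.array((172,180,60)),np.array((180,255,255)))>0))
    w=W[red]; w=w[~np.isnan(w[:,0])]; t=w[w[:,2]>0.112]; print(n,'red top',len(t),t.mean(0).round(4),'mid',((t.min(0)+t.max(0))/2).round(4))
    org=z&(cv2.inRange(hsv,np.array((7,170,60)),np.array((20,255,255)))>0)
    w=W[org]; w=w[(w[:,2]>0.06)]; nub=w[w[:,2]>0.098]; print('nub top',len(nub),nub.mean(0).round(4), 'org z range',np.percentile(w[:,2],[5,50,95,100]).round(3)); pl=w[(w[:,2]<0.085)&(w[:,2]>0.07)]; print('plate',len(pl),pl.mean(0).round(4),pl.min(0).round(3),pl.max(0).round(3))
    hi=z&(W[...,2]>0.085)&~red&~org
    w=W[hi]; print('bar',len(w),w.mean(0).round(4),((w.min(0)+w.max(0))/2).round(4)); 
    r=cv2.minAreaRect((w[:,:2]*1000).astype(np.float32)); print(r)
    # walls + cover
    hh=z&(W[...,2]>0.058)&(W[...,2]<0.074)&~org&~red
    w=W[hh]; r=cv2.minAreaRect((w[:,:2]*1000).astype(np.float32)); print('walls',len(w),r)
E
```

```text
top red top 73 [0.4751 0.0305 0.1196] mid [0.4754 0.0311 0.1196]
nub top 24 [0.5625 0.0933 0.1072] org z range [0.072 0.08  0.11  0.114]
plate 64 [0.5686 0.1184 0.0784] [0.561 0.1   0.07 ] [0.579 0.137 0.085]
bar 144 [0.5457 0.03   0.0986] [0.5189 0.0669 0.1023]
((519.758056640625, 72.68971252441406), (150.42129516601562, 99.0937271118164), 82.20772552490234)
walls 2470 ((571.7190551757812, -31.4320068359375), (189.6905975341797, 355.5619201660156), 14.990811347961426)
scene red top 45 [0.4779 0.0361 0.1181] mid [0.477  0.0354 0.1182]
nub top 18 [0.5654 0.0986 0.1054] org z range [0.075 0.079 0.107 0.112]
plate 57 [0.5686 0.1194 0.078 ] [0.559 0.097 0.074] [0.578 0.148 0.085]
bar 107 [0.5476 0.0305 0.099 ] [0.5191 0.0462 0.1035]
((517.541259765625, 51.755455017089844), (102.02201843261719, 98.3616714477539), 82.95886993408203)
walls 1801 ((545.647705078125, 35.26038360595703), (242.28578186035156, 147.0731201171875), 83.3825912475586)
```

```bash
cat >> h.py <<'E'
def plan(xyz,yaw,step=0.03,rs=0.12,n=None):
    """constant row repeated n times to bring TCP to xyz, tool down, tool x at world yaw (mod pi chosen nearest)"""
    s,Rm=state()
    best=None
    for k in (-1,0,1):
        y=yaw+k*np.pi; x=np.array([np.cos(y),np.sin(y),0]); z=np.array([0,0,-1.]); T=np.stack([x,np.cross(z,x),z],1)
        rv=R.from_matrix(Rm.T@T).as_rotvec()
        if best is None or np.linalg.norm(rv)<np.linalg.norm(best): best=rv
    p=Rm.T@(np.asarray(xyz,float)-s['tool_pos'])
    if n is None: n=int(max(1,np.ceil(np.linalg.norm(p)/step),np.ceil(np.linalg.norm(best)/rs)))
    d=best/n; S=sum(R.from_rotvec(d*k).as_matrix() for k in range(n)); t=np.linalg.solve(S,p)
    print('dist %.4f rows n=%d  xyz'%(np.linalg.norm(p),n),t.round(4).tolist(),'rot',d.round(4).tolist())
E
python3 - <<'E'
from h import *
plan([0.50,0.03,0.30],np.radians(-8))
E
```

```text
t 0.35 tcp [ 0.1812 -0.65    0.2309] xax [ 0.268 -0.963 -0.001] zax [-1.e-04  6.e-04 -1.e+00] F [-0.03 -0.3  -0.08] w mm 85.0
dist 0.7542 rows n=26  xyz [-0.0091, -0.0292, -0.0027] rot [-0.0, 0.0, -0.0446]
```

Request:
{"op": "arm_command", "data": {"rows": [{"xyz": [-0.009, -0.029, -0.0027], "delta_rot": [0, 0, -0.045]}, {"xyz": [-0.009, -0.029, -0.0027], "delta_rot": [0, 0, -0.045]}, {"xyz": [-0.009, -0.029, -0.0027], "delta_rot": [0, 0, -0.045]}, {"xyz": [-0.009, -0.029, -0.0027], "delta_rot": [0, 0, -0.045]}, {"xyz": [-0.009, -0.029, -0.0027], "delta_rot": [0, 0, -0.045]}, {"xyz": [-0.009, -0.029, -0.0027], "delta_rot": [0, 0, -0.045]}, {"xyz": [-0.009, -0.029, -0.0027], "delta_rot": [0, 0, -0.045]}, {"xyz": [-0.009, -0.029, -0.0027], "delta_rot": [0, 0, -0.045]}, {"xyz": [-0.009, -0.029, -0.0027], "delta_rot": [0, 0, -0.045]}, {"xyz": [-0.009, -0.029, -0.0027], "delta_rot": [0, 0, -0.045]}, {"xyz": [-0.009, -0.029, -0.0027], "delta_rot": [0, 0, -0.045]}, {"xyz": [-0.009, -0.029, -0.0027], "delta_rot": [0, 0, -0.045]}]}}

```text
invalid input
```

Request:
{"op": "arm_command", "data": {"rows": [{"xyz": [-0.009, -0.029, -0.0027], "delta_rot": [0, 0, -0.045]}, {"xyz": [-0.009, -0.029, -0.0027], "delta_rot": [0, 0, -0.045]}, {"xyz": [-0.009, -0.029, -0.0027], "delta_rot": [0, 0, -0.045]}, {"xyz": [-0.009, -0.029, -0.0027], "delta_rot": [0, 0, -0.045]}, {"xyz": [-0.009, -0.029, -0.0027], "delta_rot": [0, 0, -0.045]}, {"xyz": [-0.009, -0.029, -0.0027], "delta_rot": [0, 0, -0.045]}, {"xyz": [-0.009, -0.029, -0.0027], "delta_rot": [0, 0, -0.045]}, {"xyz": [-0.009, -0.029, -0.0027], "delta_rot": [0, 0, -0.045]}, {"xyz": [-0.009, -0.029, -0.0027], "delta_rot": [0, 0, -0.045]}, {"xyz": [-0.009, -0.029, -0.0027], "delta_rot": [0, 0, -0.045]}, {"xyz": [-0.009, -0.029, -0.0027], "delta_rot": [0, 0, -0.045]}, {"xyz": [-0.009, -0.029, -0.0027], "delta_rot": [0, 0, -0.045]}]}}

```text
invalid input
```

Request:
{"op": "arm_command", "data": {"rows": [{"xyz": [-0.009, -0.029, -0.0027], "delta_rot": [0, 0, -0.04]}, {"xyz": [-0.009, -0.029, -0.0027], "delta_rot": [0, 0, -0.04]}, {"xyz": [0, 0, 0]}]}}

```text
invalid input
```

```bash
python3 - <<'E'
from h import *
state(); c=cam('wrist'); cv2.imwrite('pics/w1.png',c['bgr']); print(c['T'])
E
```

```text
t 0.35 tcp [ 0.1812 -0.65    0.2309] xax [ 0.268 -0.963 -0.001] zax [-1.e-04  6.e-04 -1.e+00] F [-0.03 -0.3  -0.08] w mm 85.0
[[ 2.69392919e-01 -9.63030040e-01 -7.73455810e-04 -6.74636229e-01]
 [ 9.23976355e-01  2.58694480e-01 -2.81682200e-01  3.49534776e-02]
 [ 2.71468509e-01  7.51685351e-02  9.59507447e-01 -3.79448010e-01]
 [ 0.00000000e+00  0.00000000e+00  0.00000000e+00  1.00000000e+00]]
```

View pics/w1.png

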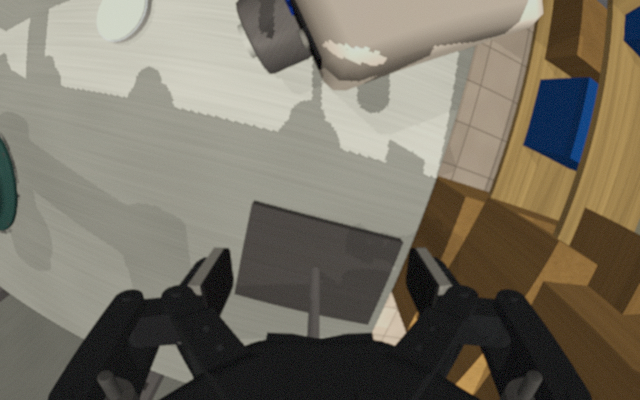

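Request:
{"op": "arm_command", "data": {"rows": [{"xyz": [-0.009, -0.029, -0.003], "delta_rot": [0, 0, -0.045], "gripper": 0.05}, {"xyz": [-0.009, -0.029, -0.003], "delta_rot": [0, 0, -0.045], "gripper": 0.05}, {"xyz": [-0.009, -0.029, -0.003], "delta_rot": [0, 0, -0.045], "gripper": 0.05}, {"xyz": [-0.009, -0.029, -0.003], "delta_rot": [0, 0, -0.045], "gripper": 0.05}, {"xyz": [-0.009, -0.029, -0.003], "delta_rot": [0, 0, -0.045], "gripper": 0.05}, {"xyz": [-0.009, -0.029, -0.003], "delta_rot": [0, 0, -0.045], "gripper": 0.05}, {"xyz": [-0.009, -0.029, -0.003], "delta_rot": [0, 0, -0.045], "gripper": 0.05}, {"xyz": [-0.009, -0.029, -0.003], "delta_rot": [0, 0, -0.045], "gripper": 0.05}, {"xyz": [-0.009, -0.029, -0.003], "delta_rot": [0, 0, -0.045], "gripper": 0.05}, {"xyz": [-0.009, -0.029, -0.003], "delta_rot": [0, 0, -0.045], "gripper": 0.05}, {"xyz": [-0.009, -0.029, -0.003], "delta_rot": [0, 0, -0.045], "gripper": 0.05}, {"xyz": [-0.009, -0.029, -0.003], "delta_rot": [0, 0, -0.045], "gripper": 0.05}]}}

```text
time: 1.6
tool_pos: [0.4274, -0.3859, 0.2676]
tcp_rot: [2.919, -1.161, 0.001]
wrist_force: [-0.4, -0.4, 0.7]
width: 0.589
```

Request:
{"op": "arm_command", "data": {"rows": [{"xyz": [-0.009, -0.029, -0.003], "delta_rot": [0, 0, -0.045], "gripper": 0.05}, {"xyz": [-0.009, -0.029, -0.003], "delta_rot": [0, 0, -0.045], "gripper": 0.05}, {"xyz": [-0.009, -0.029, -0.003], "delta_rot": [0, 0, -0.045], "gripper": 0.05}, {"xyz": [-0.009, -0.029, -0.003], "delta_rot": [0, 0, -0.045], "gripper": 0.05}, {"xyz": [-0.009, -0.029, -0.003], "delta_rot": [0, 0, -0.045], "gripper": 0.05}, {"xyz": [-0.009, -0.029, -0.003], "delta_rot": [0, 0, -0.045], "gripper": 0.05}, {"xyz": [-0.009, -0.029, -0.003], "delta_rot": [0, 0, -0.045], "gripper": 0.05}, {"xyz": [-0.009, -0.029, -0.003], "delta_rot": [0, 0, -0.045], "gripper": 0.05}, {"xyz": [-0.009, -0.029, -0.003], "delta_rot": [0, 0, -0.045], "gripper": 0.05}, {"xyz": [-0.009, -0.029, -0.003], "delta_rot": [0, 0, -0.045], "gripper": 0.05}, {"xyz": [-0.009, -0.029, -0.003], "delta_rot": [0, 0, -0.045], "gripper": 0.05}, {"xyz": [-0.009, -0.029, -0.003], "delta_rot": [0, 0, -0.045], "gripper": 0.05}]}}

```text
time: 2.8
tool_pos: [0.502, -0.0337, 0.3036]
tcp_rot: [-3.123, 0.341, -0.001]
wrist_force: [1.1, 0.7, 0.0]
width: 0.584
```

Request:
{"op": "arm_command", "data": {"rows": [{"xyz": [-0.009, -0.029, 0], "delta_rot": [0, 0, -0.045], "gripper": 0.05}, {"xyz": [-0.009, -0.029, 0], "delta_rot": [0, 0, -0.045], "gripper": 0.05}, {"xyz": [0, 0, 0], "delta_rot": [0, 0, 0], "gripper": 0.05}]}}

```text
time: 3.1
tool_pos: [0.4952, 0.0284, 0.3036]
tcp_rot: [-3.134, 0.196, -0.001]
wrist_force: [0.4, -1.0, -0.2]
width: 0.585
```

```bash
python3 - <<'E'
from h import *
state(); c=cam('wrist'); cv2.imwrite('pics/w2.png',c['bgr']); 
E
```

```text
t 3.10 tcp [0.4952 0.0284 0.3036] xax [ 0.992 -0.124  0.   ] zax [ 4.0e-04  1.5e-03 -1.0e+00] F [ 0.4  -0.98 -0.17] w mm 50.0
```

View pics/w2.png

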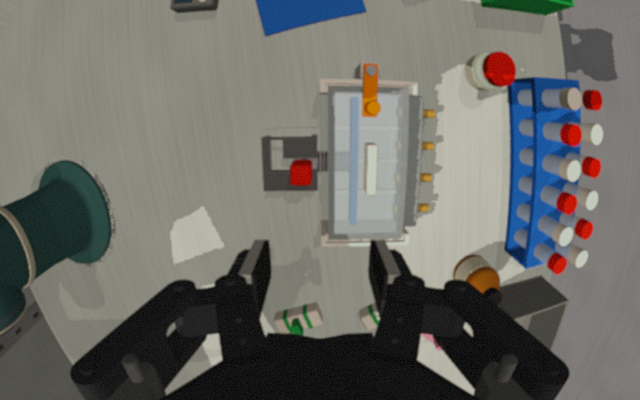

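```bash
cat > meas.py <<'E'
from h import *
def blob(c,m,minA=20):
    n,l,st,ce=cv2.connectedComponentsWithStats(m.astype(np.uint8)); return [(ce[i],st[i]) for i in range(1,n) if st[i,4]>=minA],l
def holder(c,box):
    hsv=cv2.cvtColor(c['bgr'],cv2.COLOR_BGR2HSV); W=cloud(c)
    z=np.zeros((400,640),bool); z[box[1]:box[3],box[0]:box[2]]=1
    red=z&(hsv[...,1]>170)&((hsv[...,0]<6)|(hsv[...,0]>172))&(hsv[...,2]>60)
    t=W[red]; t=t[t[:,2]>0.114]; r=cv2.minAreaRect((t[:,:2]*1000).astype(np.float32)); print('red top',len(t),t.mean(0).round(4),r)
    org=z&(hsv[...,1]>150)&(hsv[...,0]>=6)&(hsv[...,0]<22)
    w=W[org]; nub=w[(w[:,2]>0.104)&(w[:,2]<.115)]; print('nub',len(nub),nub.mean(0).round(4)); 
    pl=w[(w[:,2]<0.082)&(w[:,2]>0.07)]; r=cv2.minAreaRect((pl[:,:2]*1000).astype(np.float32)); print('plate',len(pl),pl.mean(0).round(4),r)
    bar=z&(W[...,2]>0.092)&(W[...,2]<.105)&~red&~org
    bl,l=blob(c,bar,40)
    for i,(ce,st) in enumerate(bl): 
        if st[4]>60: pass
    n,l=cv2.connectedComponents(bar.astype(np.uint8)); 
    k=max(range(1,n),key=lambda i:(l==i).sum()); w=W[l==k]; print('bar',len(w),w.mean(0).round(4),cv2.minAreaRect((w[:,:2]*1000).astype(np.float32)))
E
python3 - <<'E'
from meas import *
c=cam('wrist'); holder(c,(240,50,440,250)); crop(c,240,50,440,260,3.8,'w3.png')
W=cloud(c)
for uv in [(330,90),(414,85),(325,242),(405,240),(371,168),(355,160),(270,150),(200,230)]: print(uv,W[uv[1],uv[0]].round(4))
E
```

```text
red top 446 [0.4777 0.0343 0.1192] ((477.61553955078125, 34.066131591796875), (23.159624099731445, 21.88752555847168), 82.03028869628906)
nub 134 [0.5649 0.0963 0.1078]
plate 467 [0.5682 0.1199 0.0779] ((568.646484375, 117.93582153320312), (63.03407287597656, 16.50619125366211), 81.62617492675781)
bar 521 [0.5576 0.026  0.0984] ((557.9036254882812, 25.498458862304688), (59.70799255371094, 11.85755729675293), 84.53301239013672)
(330, 90) [0.5225 0.1207 0.0692]
(414, 85) [0.6272 0.1182 0.0679]
(325, 242) [ 0.4929 -0.0733  0.0679]
(405, 240) [ 0.6018 -0.0852  0.0689]
(371, 168) [0.5575 0.0259 0.0994]
(355, 160) [0.5429 0.0319 0.0689]
(270, 150) [0.4314 0.052  0.0171]
(200, 230) [ 0.2902 -0.0608  0.0006]
```

View pics/w3.png

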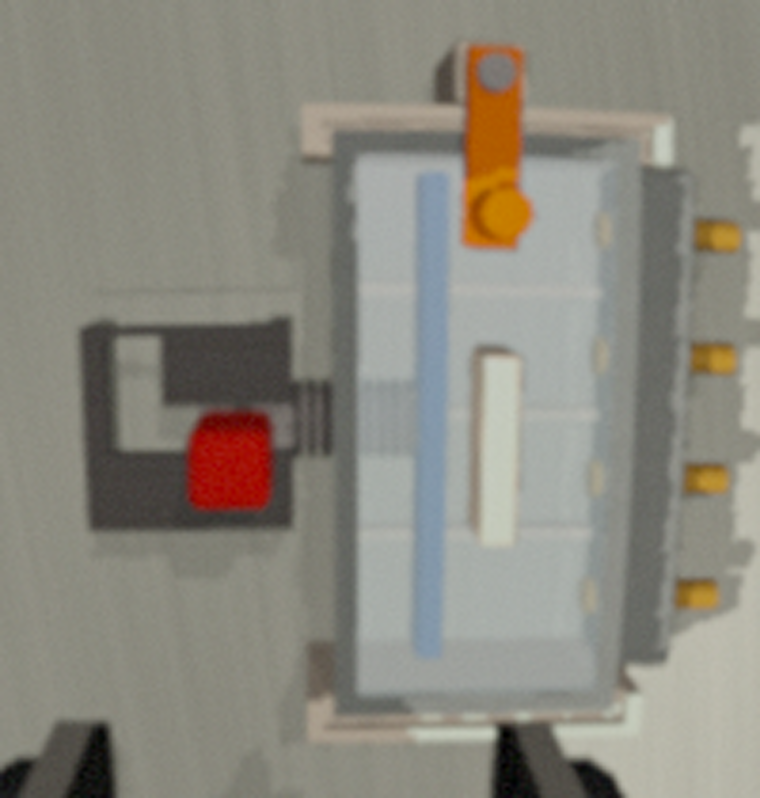

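```bash
python3 - <<'E'
from meas import *
c=cam('wrist'); W=cloud(c); hsv=cv2.cvtColor(c['bgr'],cv2.COLOR_BGR2HSV)
z=np.zeros((400,640),bool); z[50:250,240:440]=1
def rect(m,n):
    w=W[m]; w=w[~np.isnan(w[:,0])]; r=cv2.minAreaRect((w[:,:2]*1000).astype(np.float32)); print(n,len(w),'z',np.percentile(w[:,2],[5,50,95]).round(4),r)
rect(z&(hsv[...,2]<75)&(W[...,0]<0.50)&(W[...,2]>0.03)&(W[...,0]>0.40),'dark')
# wall tops
zz=z&(W[...,2]>0.062)&(W[...,2]<0.073)
hh=zz.copy(); 
w=W[hh]; rect(hh,'top all')
man=z&(W[...,2]>0.040)&(W[...,2]<0.049)&(W[...,0]>0.59); rect(man,'manifold')
or_=z&(hsv[...,0]>8)&(hsv[...,0]<25)&(hsv[...,1]>140)&(W[...,0]>0.61)
bl,l=blob(c,or_,20)
pts=[]
for ce,st in bl: 
    m=np.nanmedian(W[(l==l[int(ce[1]),int(ce[0])])],0); pts.append(m); print('stub',ce.round(1),m.round(4))
p=np.array(pts); v=np.polyfit(p[:,1],p[:,0],1); print('yaw from stubs',np.degrees(-np.arctan(v[0])))
blu=z&(hsv[...,0]>100)&(hsv[...,0]<125)&(hsv[...,1]>90)
uv=np.argwhere(blu)[:,::-1]; P=plane(c,uv,0.04); r=cv2.minAreaRect((P[:,:2]*1000).astype(np.float32)); print('blue bar z.04',len(uv),r)
E
```

```text
dark 1527 z [0.0463 0.0478 0.0499] ((460.8817138671875, 35.610809326171875), (70.47676086425781, 73.14330291748047), 83.80072021484375)
top all 12234 z [0.0671 0.0689 0.0702] ((559.9371337890625, 34.506134033203125), (239.13294982910156, 120.04411315917969), 83.21984100341797)
manifold 1815 z [0.0424 0.0438 0.0452] ((625.3997802734375, 15.727073669433594), (184.44174194335938, 22.098426818847656), 83.51435852050781)
stub [428.1 110.8] [0.6569 0.0818 0.0291]
stub [427.1 143. ] [0.6516 0.0368 0.0293]
stub [425.4 174.6] [ 0.6466 -0.0083  0.0293]
stub [422.8 205. ] [ 0.6411 -0.0537  0.0292]
yaw from stubs -6.620417546077665
blue bar z.04 1 ((560.5023803710938, -104.67393493652344), (0.0, 0.0), 0.0)
```

```bash
python3 - <<'E'
from h import *
plan([0.565,0.0963,0.14],np.radians(-9.6))
E
```

```text
t 3.25 tcp [0.4957 0.0252 0.3034] xax [ 0.992 -0.128  0.   ] zax [ 4.e-04 -6.e-04 -1.e+00] F [ 0.14 -0.4   0.4 ] w mm 50.2
dist 0.1912 rows n=7  xyz [0.0083, -0.0115, 0.0233] rot [0.0001, -0.0001, 0.0055]
```

Request:
{"op": "arm_command", "data": {"rows": [{"xyz": [0.0083, -0.0115, 0.0233], "delta_rot": [0, 0, 0.0055], "gripper": 0.05}, {"xyz": [0.0083, -0.0115, 0.0233], "delta_rot": [0, 0, 0.0055], "gripper": 0.05}, {"xyz": [0.0083, -0.0115, 0.0233], "delta_rot": [0, 0, 0.0055], "gripper": 0.05}, {"xyz": [0.0083, -0.0115, 0.0233], "delta_rot": [0, 0, 0.0055], "gripper": 0.05}, {"xyz": [0.0083, -0.0115, 0.0233], "delta_rot": [0, 0, 0.0055], "gripper": 0.05}, {"xyz": [0.0083, -0.0115, 0.0233], "delta_rot": [0, 0, 0.0055], "gripper": 0.05}, {"xyz": [0.0083, -0.0115, 0.0233], "delta_rot": [0, 0, 0.0055], "gripper": 0.05}, {"xyz": [0, 0, 0], "delta_rot": [0, 0, 0], "gripper": 0.05}, {"xyz": [0, 0, 0], "delta_rot": [0, 0, 0], "gripper": 0.05}]}}

```text
time: 4.15
tool_pos: [0.5646, 0.0956, 0.1397]
tcp_rot: [3.13, -0.264, -0.003]
wrist_force: [0.6, -0.3, 0.1]
width: 0.588
```

```bash
python3 - <<'E'
from meas import *
c=cam('wrist'); cv2.imwrite('pics/w4.png',c['bgr']); hsv=cv2.cvtColor(c['bgr'],cv2.COLOR_BGR2HSV); W=cloud(c)
org=(hsv[...,1]>150)&(hsv[...,0]>=6)&(hsv[...,0]<22)&(W[...,2]>0.104)&(W[...,2]<.115); w=W[org]; print(len(w),w.mean(0),cv2.minEnclosingCircle((w[:,:2]*1000).astype(np.float32)))
plan([0.565,0.0963,0.083],np.radians(-9.6))
E
```

```text
454 [0.56611732 0.09773234 0.10749054] ((565.9957885742188, 97.15502166748047), 7.7849931716918945)
t 4.20 tcp [0.5652 0.0956 0.1409] xax [ 0.986 -0.168  0.   ] zax [ 3.e-04 -3.e-04 -1.e+00] F [-0.43 -0.01  0.16] w mm 50.2
dist 0.0579 rows n=2  xyz [-0.0002, -0.0003, 0.0289] rot [0.0001, -0.0002, -0.0005]
```

View pics/w4.png

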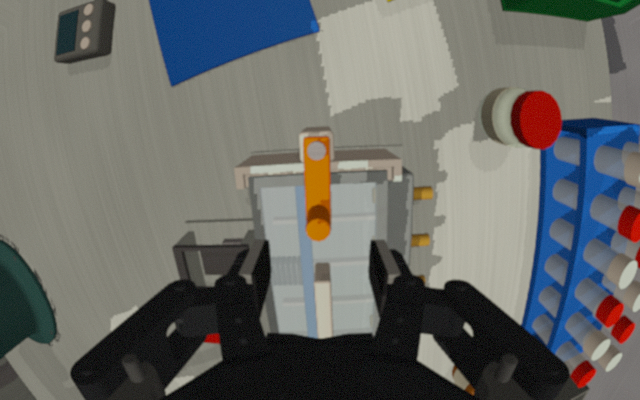

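Request:
{"op": "arm_command", "data": {"rows": [{"xyz": [0.001, -0.0015, 0.019], "delta_rot": [0, 0, 0], "gripper": 0.05}, {"xyz": [0, 0, 0.019], "delta_rot": [0, 0, 0], "gripper": 0.05}, {"xyz": [0, 0, 0.018], "delta_rot": [0, 0, 0], "gripper": 0.05}, {"xyz": [0, 0, 0], "delta_rot": [0, 0, 0], "gripper": 0.05}, {"xyz": [0, 0, 0], "delta_rot": [0, 0, 0], "gripper": 0.019}, {"xyz": [0, 0, 0], "delta_rot": [0, 0, 0], "gripper": 0.019}, {"xyz": [0, 0, 0], "delta_rot": [0, 0, 0], "gripper": 0.019}, {"xyz": [0, 0, 0], "delta_rot": [0, 0, 0], "gripper": 0.019}], "force": 20}}

```text
time: 5.0
tool_pos: [0.5669, 0.0981, 0.0854]
tcp_rot: [-3.13, 0.263, -0.003]
wrist_force: [-0.3, 0.3, 0.0]
width: 0.224
```

Now the arc, 11 rows turning with the tab.

Request:
{"op": "arm_command", "data": {"rows": [{"xyz": [0.0067, -0.0005, 0], "delta_rot": [0, 0, -0.148], "gripper": 0.019}, {"xyz": [0.0067, -0.0005, 0], "delta_rot": [0, 0, -0.148], "gripper": 0.019}, {"xyz": [0.0067, -0.0005, 0], "delta_rot": [0, 0, -0.148], "gripper": 0.019}, {"xyz": [0.0067, -0.0005, 0], "delta_rot": [0, 0, -0.148], "gripper": 0.019}, {"xyz": [0.0067, -0.0005, 0], "delta_rot": [0, 0, -0.148], "gripper": 0.019}, {"xyz": [0.0067, -0.0005, 0], "delta_rot": [0, 0, -0.148], "gripper": 0.019}]}}

```text
time: 5.6
tool_pos: [0.6033, 0.1088, 0.0842]
tcp_rot: [-2.936, -1.116, 0.002]
wrist_force: [-0.9, -0.1, 0.4]
width: 0.224
```

```bash
python3 - <<'E'
from h import *
s,Rm=state(); p=s['tool_pos'][:2]-np.array([.5726,.1418]); print(np.hypot(*p),np.degrees(np.arctan2(p[1],p[0]))+96.6)
E
```

```text
t 5.60 tcp [0.6033 0.1088 0.0842] xax [ 0.747  0.664 -0.001] zax [-1.1e-03 -1.0e-04 -1.0e+00] F [-0.85 -0.09  0.43] w mm 19.1
0.04512025417811079 49.52755161894548
```

Request:
{"op": "arm_command", "data": {"rows": [{"xyz": [0.0067, -0.0005, 0], "delta_rot": [0, 0, -0.148], "gripper": 0.019}, {"xyz": [0.0067, -0.0005, 0], "delta_rot": [0, 0, -0.148], "gripper": 0.019}, {"xyz": [0.0067, -0.0005, 0], "delta_rot": [0, 0, -0.148], "gripper": 0.019}, {"xyz": [0.0067, -0.0005, 0], "delta_rot": [0, 0, -0.148], "gripper": 0.019}, {"xyz": [0.0067, -0.0005, 0], "delta_rot": [0, 0, -0.148], "gripper": 0.019}, {"xyz": [0, 0, 0], "delta_rot": [0, 0, 0], "gripper": 0.019}, {"xyz": [0, 0, 0], "delta_rot": [0, 0, 0], "gripper": 0.019}]}}

```text
time: 6.3
tool_pos: [0.619, 0.138, 0.0845]
tcp_rot: [2.343, 2.092, 0.001]
wrist_force: [0.3, 0.6, -0.8]
width: 0.223
```

```bash
python3 - <<'E'
from h import *
s,Rm=state(); p=s['tool_pos'][:2]-np.array([.5726,.1418]); print(np.hypot(*p),np.degrees(np.arctan2(p[1],p[0]))+96.6)
E
```

```text
t 6.30 tcp [0.619  0.138  0.0845] xax [0.113 0.994 0.   ] zax [ 6.e-04  1.e-04 -1.e+00] F [ 0.31  0.6  -0.82] w mm 19.1
0.046588798953260804 91.86336613418698
```

Request:
{"op": "arm_command", "data": {"rows": [{"xyz": [0.003, 0, 0], "delta_rot": [0, 0, 0], "gripper": 0.019}, {"xyz": [0, 0, 0], "delta_rot": [0, 0, 0], "gripper": 0.019}, {"xyz": [-0.002, 0, 0], "delta_rot": [0, 0, 0], "gripper": 0.035}, {"xyz": [0, 0, 0], "delta_rot": [0, 0, 0], "gripper": 0.035}, {"xyz": [0, 0, -0.03], "delta_rot": [0, 0, 0], "gripper": 0.04}, {"xyz": [0, 0, -0.04], "delta_rot": [0, 0, 0], "gripper": 0.04}, {"xyz": [0, 0, -0.04], "delta_rot": [0, 0, 0], "gripper": 0.04}, {"xyz": [0, 0, 0], "delta_rot": [0, 0, 0], "gripper": 0.04}]}}

```text
time: 7.1
tool_pos: [0.6234, 0.1396, 0.2022]
tcp_rot: [2.336, 2.09, 0.018]
wrist_force: [1.0, 0.5, 1.0]
width: 0.468
```

```bash
python3 - <<'E'
from h import *
plan([0.558,0.0255,0.15],np.radians(-6))
E
```

```text
t 7.10 tcp [0.6234 0.1396 0.2022] xax [0.111 0.994 0.004] zax [ 0.0128  0.0025 -0.9999] F [1.03 0.53 1.05] w mm 40.0
dist 0.1415 rows n=14  xyz [-0.0099, 0.0032, 0.0037] rot [0.0005, -0.0009, 0.1118]
```

```bash
python3 - <<'E'
from h import *
plan([0.558,0.0255,0.15],np.radians(-6),n=11)
E
```

```text
t 7.10 tcp [0.6234 0.1396 0.2022] xax [0.111 0.994 0.004] zax [ 0.0128  0.0025 -0.9999] F [1.03 0.53 1.05] w mm 40.0
dist 0.1415 rows n=11  xyz [-0.0127, 0.0039, 0.0047] rot [0.0006, -0.0012, 0.1422]
```

Request:
{"op": "arm_command", "data": {"rows": [{"xyz": [-0.0127, 0.0039, 0.0047], "delta_rot": [0, 0, 0.142], "gripper": 0.04}, {"xyz": [-0.0127, 0.0039, 0.0047], "delta_rot": [0, 0, 0.142], "gripper": 0.04}, {"xyz": [-0.0127, 0.0039, 0.0047], "delta_rot": [0, 0, 0.142], "gripper": 0.04}, {"xyz": [-0.0127, 0.0039, 0.0047], "delta_rot": [0, 0, 0.142], "gripper": 0.04}, {"xyz": [-0.0127, 0.0039, 0.0047], "delta_rot": [0, 0, 0.142], "gripper": 0.04}, {"xyz": [-0.0127, 0.0039, 0.0047], "delta_rot": [0, 0, 0.142], "gripper": 0.04}, {"xyz": [-0.0127, 0.0039, 0.0047], "delta_rot": [0, 0, 0.142], "gripper": 0.04}, {"xyz": [-0.0127, 0.0039, 0.0047], "delta_rot": [0, 0, 0.142], "gripper": 0.04}, {"xyz": [-0.0127, 0.0039, 0.0047], "delta_rot": [0, 0, 0.142], "gripper": 0.04}, {"xyz": [-0.0127, 0.0039, 0.0047], "delta_rot": [0, 0, 0.142], "gripper": 0.04}, {"xyz": [-0.0127, 0.0039, 0.0047], "delta_rot": [0, 0, 0.142], "gripper": 0.04}, {"xyz": [0, 0, 0], "delta_rot": [0, 0, 0], "gripper": 0.04}]}}

```text
time: 8.3
tool_pos: [0.5507, 0.0241, 0.1409]
tcp_rot: [3.137, -0.162, -0.006]
wrist_force: [-0.2, -0.4, 0.1]
width: 0.469
```

```bash
python3 - <<'E'
from meas import *
c=cam('wrist'); cv2.imwrite('pics/w5.png',c['bgr']); hsv=cv2.cvtColor(c['bgr'],cv2.COLOR_BGR2HSV); W=cloud(c)
org=(hsv[...,1]>150)&(hsv[...,0]>=6)&(hsv[...,0]<22)&(W[...,2]>0.104)&(W[...,2]<.115)&(W[...,0]<0.7)&(W[...,1]>.05); w=W[org]; w=w.mean(0); print(len(w),w, np.degrees(np.arctan2(w[1]-.1418,w[0]-.5726))+96.6)
b=(W[...,2]>0.094)&(W[...,2]<.103)&(abs(W[...,0]-.558)<.02)&(abs(W[...,1]-.026)<.045); w=W[b]; print(len(w),cv2.minAreaRect((w[:,:2]*1000).astype(np.float32)))
plan([0.558,0.0255,0.075],np.radians(-6))
E
```

```text
3 [0.61617806 0.13959155 0.10754952] 93.6988469607807
1578 ((558.394287109375, 24.93766975402832), (59.72663116455078, 11.542612075805664), 84.1438217163086)
t 8.35 tcp [0.5521 0.0244 0.1417] xax [ 0.995 -0.099 -0.001] zax [-1.4e-03  2.0e-04 -1.0e+00] F [ 0.05 -0.08  0.4 ] w mm 39.8
dist 0.0670 rows n=3  xyz [0.0019, -0.0006, 0.0222] rot [-0.0, 0.0005, 0.0018]
```

View pics/w5.png

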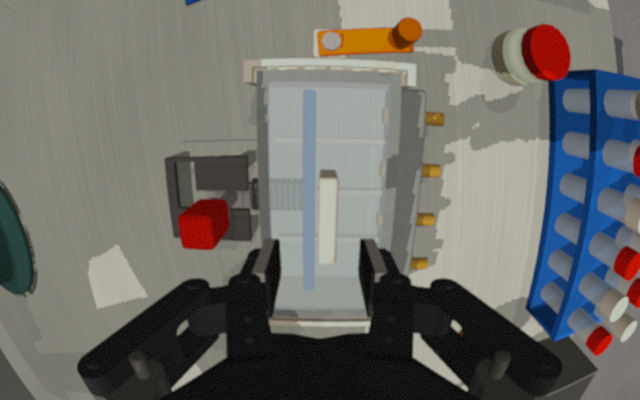

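Request:
{"op": "arm_command", "data": {"rows": [{"xyz": [0.002, -0.0005, 0.022], "delta_rot": [0, 0, 0], "gripper": 0.04}, {"xyz": [0.002, -0.0005, 0.022], "delta_rot": [0, 0, 0.003], "gripper": 0.04}, {"xyz": [0.002, 0, 0.022], "delta_rot": [0, 0, 0], "gripper": 0.04}, {"xyz": [0, 0, 0], "delta_rot": [0, 0, 0], "gripper": 0.04}, {"xyz": [0, 0, 0], "delta_rot": [0, 0, 0], "gripper": 0.005}, {"xyz": [0, 0, 0], "delta_rot": [0, 0, 0], "gripper": 0.005}, {"xyz": [0, 0, 0], "delta_rot": [0, 0, 0], "gripper": 0.005}, {"xyz": [0, 0, 0], "delta_rot": [0, 0, 0], "gripper": 0.005}, {"xyz": [0, 0, 0], "delta_rot": [0, 0, 0], "gripper": 0.005}], "force": 60}}

```text
time: 9.25
tool_pos: [0.56, 0.025, 0.0779]
tcp_rot: [-3.137, 0.164, -0.003]
wrist_force: [-2.4, 0.5, 6.0]
width: 0.12
```

```bash
python3 - <<'E'
from h import *
state()
E
```

```text
t 9.25 tcp [0.56   0.025  0.0779] xax [ 0.995 -0.104  0.002] zax [ 1.9e-03  3.0e-04 -1.0e+00] F [-2.36  0.48  6.  ] w mm 10.2
```

Request:
{"op": "arm_command", "data": {"rows": [{"xyz": [0, 0, -0.015], "delta_rot": [0, 0, 0], "gripper": 0.005}, {"xyz": [0, 0, -0.025], "delta_rot": [0, 0, 0], "gripper": 0.005}, {"xyz": [0, 0, -0.03], "delta_rot": [0, 0, 0], "gripper": 0.005}, {"xyz": [0, 0, -0.03], "delta_rot": [0, 0, 0], "gripper": 0.005}, {"xyz": [0, 0, 0], "delta_rot": [0, 0, 0], "gripper": 0.005}, {"xyz": [0, 0, 0], "delta_rot": [0, 0, 0], "gripper": 0.005}]}}

```text
time: 9.85
tool_pos: [0.5598, 0.0249, 0.1776]
tcp_rot: [-3.137, 0.164, -0.004]
wrist_force: [-0.8, 0.7, -2.5]
width: 0.122
```

```bash
python3 - <<'E'
from h import *
c=cam('wrist'); cv2.imwrite('pics/w6.png',c['bgr'])
plan([0.4995,0.351,0.16],np.radians(7.4))
E
```

```text
t 9.90 tcp [0.5587 0.0249 0.176 ] xax [ 0.995 -0.104 -0.   ] zax [-5.e-04 -1.e-04 -1.e+00] F [-0.76  0.45 -2.28] w mm 10.6
dist 0.3318 rows n=12  xyz [-0.0049, -0.0273, 0.0013] rot [0.0, 0.0, -0.0195]
```

View pics/w6.png

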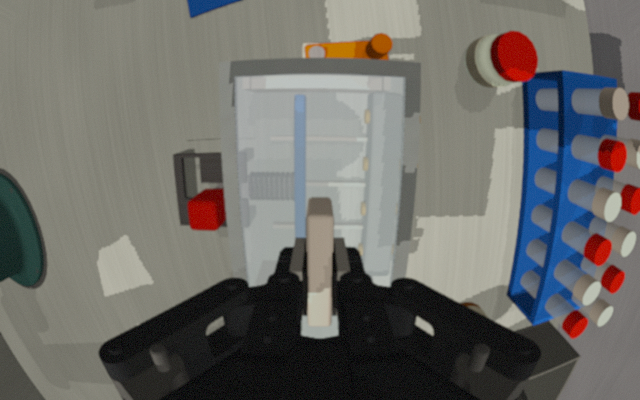

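Request:
{"op": "arm_command", "data": {"rows": [{"xyz": [-0.0049, -0.0273, 0.0013], "delta_rot": [0, 0, -0.0195], "gripper": 0.005}, {"xyz": [-0.0049, -0.0273, 0.0013], "delta_rot": [0, 0, -0.0195], "gripper": 0.005}, {"xyz": [-0.0049, -0.0273, 0.0013], "delta_rot": [0, 0, -0.0195], "gripper": 0.005}, {"xyz": [-0.0049, -0.0273, 0.0013], "delta_rot": [0, 0, -0.0195], "gripper": 0.005}, {"xyz": [-0.0049, -0.0273, 0.0013], "delta_rot": [0, 0, -0.0195], "gripper": 0.005}, {"xyz": [-0.0049, -0.0273, 0.0013], "delta_rot": [0, 0, -0.0195], "gripper": 0.005}, {"xyz": [-0.0049, -0.0273, 0.0013], "delta_rot": [0, 0, -0.0195], "gripper": 0.005}, {"xyz": [-0.0049, -0.0273, 0.0013], "delta_rot": [0, 0, -0.0195], "gripper": 0.005}, {"xyz": [-0.0049, -0.0273, 0.0013], "delta_rot": [0, 0, -0.0195], "gripper": 0.005}, {"xyz": [-0.0049, -0.0273, 0.0013], "delta_rot": [0, 0, -0.0195], "gripper": 0.005}, {"xyz": [-0.0049, -0.0273, 0.0013], "delta_rot": [0, 0, -0.0195], "gripper": 0.005}, {"xyz": [-0.0049, -0.0273, 0.0013], "delta_rot": [0, 0, -0.0195], "gripper": 0.005}]}}

```text
time: 11.1
tool_pos: [0.4978, 0.3518, 0.1581]
tcp_rot: [3.133, 0.205, -0.006]
wrist_force: [0.5, 0.1, -2.0]
width: 0.124
```

Request:
{"op": "arm_command", "data": {"rows": [{"xyz": [0, 0, 0], "delta_rot": [0, 0, 0], "gripper": 0.005}, {"xyz": [0, 0, 0], "delta_rot": [0, 0, 0], "gripper": 0.005}, {"xyz": [0, 0, 0], "delta_rot": [0, 0, 0], "gripper": 0.005}]}}

```text
time: 11.4
tool_pos: [0.4991, 0.3505, 0.1594]
tcp_rot: [3.133, 0.203, -0.003]
wrist_force: [-0.2, -1.0, -1.1]
width: 0.125
```

```bash
python3 - <<'E'
from h import *
c=cam('wrist'); cv2.imwrite('pics/w7.png',c['bgr'])
W=cloud(c); hsv=cv2.cvtColor(c['bgr'],cv2.COLOR_BGR2HSV)
s=bot.read_state(); p=s['tool_pos']
# cover underside z estimate from points around cover top
m=(abs(W[...,0]-p[0])<.06)&(abs(W[...,1]-p[1])<.11)&(W[...,2]>0.1)&(W[...,2]<p[2]+.005); m[230:]=0
w=W[m]; print(len(w),np.percentile(w[:,2],[5,25,50,75,95]).round(4)); print(cv2.minAreaRect((w[:,:2]*1000).astype(np.float32)))
plan([0.4995,0.351,0.022],np.radians(7.4))
E
```

```text
32658 [0.1492 0.1499 0.1503 0.1508 0.1514]
((494.311279296875, 404.2481689453125), (101.05082702636719, 88.64984893798828), 7.207213401794434)
t 11.45 tcp [0.4994 0.3504 0.1599] xax [ 0.992  0.128 -0.002] zax [-0.0014 -0.0013 -1.    ] F [-0.69  0.39 -1.51] w mm 10.7
dist 0.1379 rows n=5  xyz [0.0001, -0.0001, 0.0276] rot [0.0002, 0.0003, -0.0001]
```

View pics/w7.png

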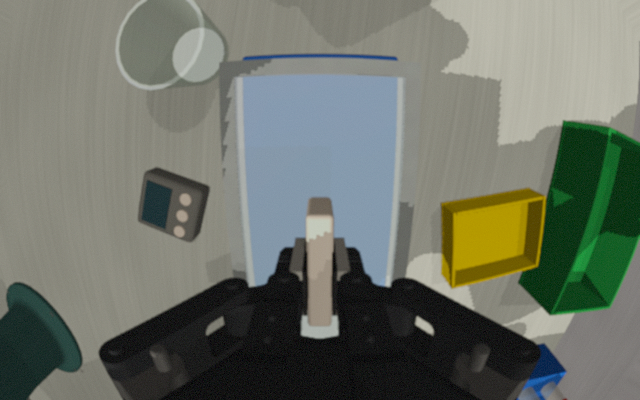

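Request:
{"op": "arm_command", "data": {"rows": [{"xyz": [0, 0, 0.03], "delta_rot": [0, 0, 0], "gripper": 0.005}, {"xyz": [0, 0, 0.03], "delta_rot": [0, 0, 0], "gripper": 0.005}, {"xyz": [0, 0, 0.03], "delta_rot": [0, 0, 0], "gripper": 0.005}, {"xyz": [0, 0, 0.03], "delta_rot": [0, 0, 0], "gripper": 0.005}, {"xyz": [0, 0, 0.015], "delta_rot": [0, 0, 0], "gripper": 0.005}, {"xyz": [0, 0, 0.005], "delta_rot": [0, 0, 0], "gripper": 0.005}, {"xyz": [0, 0, 0.002], "delta_rot": [0, 0, 0], "gripper": 0.005}, {"xyz": [0, 0, 0], "delta_rot": [0, 0, 0], "gripper": 0.005}]}}

```text
time: 12.25
tool_pos: [0.5008, 0.3521, 0.0202]
tcp_rot: [-3.134, -0.203, -0.003]
wrist_force: [-0.2, 0.4, -1.7]
width: 0.126
```

```bash
python3 - <<'E'
from h import *
state()
E
```

```text
t 12.25 tcp [0.5008 0.3521 0.0202] xax [0.992 0.129 0.002] zax [ 0.0019  0.0012 -1.    ] F [-0.23  0.44 -1.69] w mm 10.8
```

Request:
{"op": "arm_command", "data": {"rows": [{"xyz": [0, 0, 0.001], "delta_rot": [0, 0, 0], "gripper": 0.005}, {"xyz": [0, 0, 0.001], "delta_rot": [0, 0, 0], "gripper": 0.005}, {"xyz": [0, 0, 0], "delta_rot": [0, 0, 0], "gripper": 0.005}]}}

```text
time: 12.55
tool_pos: [0.5004, 0.3522, 0.0179]
tcp_rot: [-3.134, -0.204, -0.003]
wrist_force: [-0.1, -0.7, 1.3]
width: 0.125
```

Cover is resting on the mat (force sign reversed). Open gently and lift.

Request:
{"op": "arm_command", "data": {"rows": [{"xyz": [0, 0, 0], "delta_rot": [0, 0, 0], "gripper": 0.02}, {"xyz": [0, 0, 0], "delta_rot": [0, 0, 0], "gripper": 0.03}, {"xyz": [0, 0, 0], "delta_rot": [0, 0, 0], "gripper": 0.04}, {"xyz": [0, 0, -0.015], "delta_rot": [0, 0, 0], "gripper": 0.045}, {"xyz": [0, 0, -0.04], "delta_rot": [0, 0, 0], "gripper": 0.045}, {"xyz": [0, 0, -0.05], "delta_rot": [0, 0, 0], "gripper": 0.045}, {"xyz": [0, 0, -0.05], "delta_rot": [0, 0, 0], "gripper": 0.045}, {"xyz": [0, 0, 0], "delta_rot": [0, 0, 0], "gripper": 0.045}]}}

```text
time: 13.35
tool_pos: [0.5049, 0.3551, 0.183]
tcp_rot: [-3.126, -0.203, -0.024]
wrist_force: [1.2, 1.3, 0.6]
width: 0.525
```

```bash
python3 - <<'E'
from h import *
c=cam('wrist'); cv2.imwrite('pics/w8.png',c['bgr'])
W=cloud(c)
m=(W[...,2]>0.033)&(W[...,2]<.045)&(abs(W[...,0]-.5)<.03)&(abs(W[...,1]-.352)<.045); w=W[m]; print(len(w),cv2.minAreaRect((w[:,:2]*1000).astype(np.float32)), np.median(w[:,2]))
t=cam('top'); crop(t,130,160,380,260,3,'t3.png')
h=np.array([0.4776,0.0341]); plan([*h,0.16],-0.115)
E
```

```text
767 ((503.04400634765625, 352.0456237792969), (11.862969398498535, 58.619361877441406), 6.808020114898682) 0.03863561439462277
t 13.45 tcp [0.5011 0.3526 0.1756] xax [0.992 0.129 0.005] zax [ 0.005   0.0033 -1.    ] F [-0.34 -0.49  0.89] w mm 44.9
dist 0.3198 rows n=11  xyz [-0.0027, 0.029, 0.0014] rot [-0.0003, -0.0005, 0.0222]
```

View pics/t3.png

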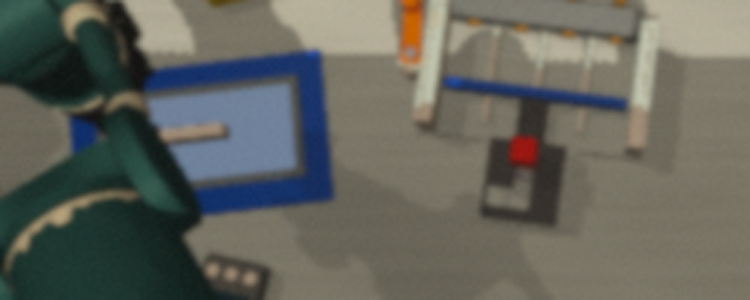

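Request:
{"op": "arm_command", "data": {"rows": [{"xyz": [-0.0027, 0.029, 0.0014], "delta_rot": [0, 0, 0.0222], "gripper": 0.05}, {"xyz": [-0.0027, 0.029, 0.0014], "delta_rot": [0, 0, 0.0222], "gripper": 0.05}, {"xyz": [-0.0027, 0.029, 0.0014], "delta_rot": [0, 0, 0.0222], "gripper": 0.05}, {"xyz": [-0.0027, 0.029, 0.0014], "delta_rot": [0, 0, 0.0222], "gripper": 0.05}, {"xyz": [-0.0027, 0.029, 0.0014], "delta_rot": [0, 0, 0.0222], "gripper": 0.05}, {"xyz": [-0.0027, 0.029, 0.0014], "delta_rot": [0, 0, 0.0222], "gripper": 0.05}, {"xyz": [-0.0027, 0.029, 0.0014], "delta_rot": [0, 0, 0.0222], "gripper": 0.05}, {"xyz": [-0.0027, 0.029, 0.0014], "delta_rot": [0, 0, 0.0222], "gripper": 0.05}, {"xyz": [-0.0027, 0.029, 0.0014], "delta_rot": [0, 0, 0.0222], "gripper": 0.05}, {"xyz": [-0.0027, 0.029, 0.0014], "delta_rot": [0, 0, 0.0222], "gripper": 0.05}, {"xyz": [-0.0027, 0.029, 0.0014], "delta_rot": [0, 0, 0.0222], "gripper": 0.05}, {"xyz": [0, 0, 0], "delta_rot": [0, 0, 0], "gripper": 0.05}]}}

```text
time: 14.65
tool_pos: [0.4733, 0.0304, 0.1543]
tcp_rot: [3.135, -0.185, -0.008]
wrist_force: [-1.5, 0.1, 0.6]
width: 0.583
```

```bash
python3 - <<'E'
from h import *
c=cam('wrist'); cv2.imwrite('pics/w9.png',c['bgr'])
W=cloud(c); hsv=cv2.cvtColor(c['bgr'],cv2.COLOR_BGR2HSV)
m=(W[...,2]>0.114)&(W[...,2]<.125)&(abs(W[...,0]-.478)<.03)&(abs(W[...,1]-.034)<.03)&(hsv[...,1]>150); w=W[m]; r=cv2.minAreaRect((w[:,:2]*1000).astype(np.float32)); print(len(w),r)
plan([r[0][0]/1000,r[0][1]/1000,0.089],-0.115,step=.025)
E
```

```text
1306 ((477.0875549316406, 34.70506286621094), (22.584135055541992, 23.421377182006836), 83.94239807128906)
t 14.70 tcp [0.4739 0.0317 0.1546] xax [ 0.993 -0.117 -0.004] zax [-0.0039  0.     -1.    ] F [-0.93  1.19  0.11] w mm 49.6
dist 0.0658 rows n=3  xyz [0.001, -0.0011, 0.0219] rot [0.0001, 0.0013, -0.0008]
```

View pics/w9.png

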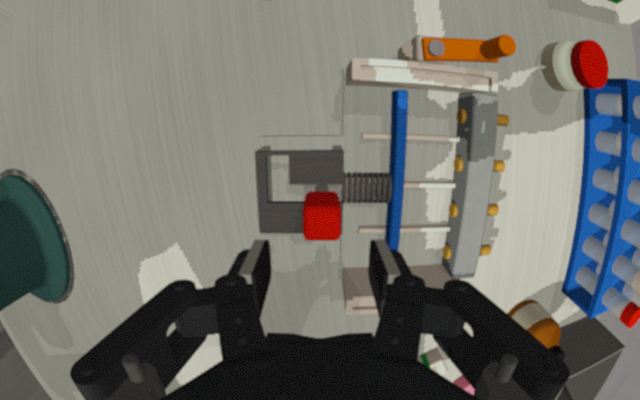

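Request:
{"op": "arm_command", "data": {"rows": [{"xyz": [0.001, -0.0011, 0.022], "delta_rot": [0, 0.001, 0], "gripper": 0.05}, {"xyz": [0.001, -0.0011, 0.022], "delta_rot": [0, 0.001, 0], "gripper": 0.05}, {"xyz": [0.001, -0.0011, 0.022], "delta_rot": [0, 0.001, 0], "gripper": 0.05}, {"xyz": [0, 0, 0], "delta_rot": [0, 0, 0], "gripper": 0.05}, {"xyz": [0, 0, 0], "delta_rot": [0, 0, 0], "gripper": 0.015}, {"xyz": [0, 0, 0], "delta_rot": [0, 0, 0], "gripper": 0.015}, {"xyz": [0, 0, 0], "delta_rot": [0, 0, 0], "gripper": 0.015}, {"xyz": [0, 0, 0], "delta_rot": [0, 0, 0], "gripper": 0.015}], "force": 60}}

```text
time: 15.5
tool_pos: [0.4756, 0.0368, 0.091]
tcp_rot: [-3.136, 0.18, 0.008]
wrist_force: [-12.9, 2.7, 7.5]
width: 0.273
```

Request:
{"op": "arm_command", "data": {"rows": [{"xyz": [-0.009, 0, 0], "delta_rot": [0, 0, 0], "gripper": 0.015}, {"xyz": [-0.009, 0, 0], "delta_rot": [0, 0, 0], "gripper": 0.015}, {"xyz": [-0.009, 0, 0], "delta_rot": [0, 0, 0], "gripper": 0.015}, {"xyz": [-0.009, 0, 0], "delta_rot": [0, 0, 0], "gripper": 0.015}, {"xyz": [0, 0, 0], "delta_rot": [0, 0, 0], "gripper": 0.015}, {"xyz": [0, 0, 0], "delta_rot": [0, 0, 0], "gripper": 0.015}]}}

```text
time: 16.1
tool_pos: [0.4455, 0.0403, 0.0911]
tcp_rot: [-3.136, 0.18, -0.014]
wrist_force: [8.6, 1.2, -10.3]
width: 0.272
```

```bash
cat >> h.py <<'E'
PSI=-0.115; H=np.array([0.559,0.0246]); XH=np.array([np.cos(PSI),np.sin(PSI)]); YH=np.array([-np.sin(PSI),np.cos(PSI)])
def toh(p): d=np.asarray(p)[...,:2]-H; return np.stack([d@XH,d@YH],-1)
def tow(x,y): return H+x*XH+y*YH
E
python3 - <<'E'
from h import *
s,_=state(); print(toh(s['tool_pos']))
E
```

```text
t 16.10 tcp [0.4455 0.0403 0.0911] xax [ 0.993 -0.114  0.009] zax [ 8.6e-03  2.0e-04 -1.0e+00] F [  8.63   1.2  -10.34] w mm 23.2
[-0.11457761  0.00259615]
```

Request:
{"op": "arm_command", "data": {"rows": [{"xyz": [-0.003, 0, 0], "delta_rot": [0, 0, 0], "gripper": 0.015}, {"xyz": [-0.003, 0, 0], "delta_rot": [0, 0, 0], "gripper": 0.015}, {"xyz": [0, 0, 0], "delta_rot": [0, 0, 0], "gripper": 0.015}, {"xyz": [0, 0, 0], "delta_rot": [0, 0, 0], "gripper": 0.015}]}}

```text
time: 16.5
tool_pos: [0.44, 0.0409, 0.0911]
tcp_rot: [-3.136, 0.18, -0.014]
wrist_force: [8.7, 0.7, -10.6]
width: 0.266
```

```bash
cat > red.py <<'E'
from h import *
def red(zlo=0.112):
    o=[]
    for n in ('wrist','top'):
        c=cam(n); W=cloud(c); hsv=cv2.cvtColor(c['bgr'],cv2.COLOR_BGR2HSV)
        m=(W[...,2]>zlo)&(W[...,2]<.126)&(abs(W[...,0]-.46)<.06)&(abs(W[...,1]-.045)<.05)&(hsv[...,1]>150)&((hsv[...,0]<8)|(hsv[...,0]>170))
        w=W[m]
        if len(w)<10: print(n,'few',len(w)); continue
        r=cv2.minAreaRect((w[:,:2]*1000).astype(np.float32)); print(n,len(w),'holder mm',(toh(np.array(r[0])/1000)*1000).round(1),'size',np.round(r[1],1),'-> plunger %.1f'%(-82-toh(np.array(r[0])/1000)[0]*1000))
E
python3 - <<'E'
from red import *
s,_=state(); print(toh(s['tool_pos'])); red()
c=cam('wrist'); cv2.imwrite('pics/w10.png',c['bgr'])
E
```

```text
t 16.50 tcp [0.44   0.0409 0.0911] xax [ 0.993 -0.115  0.009] zax [ 9.1e-03  1.0e-04 -1.0e+00] F [  8.73   0.67 -10.56] w mm 22.8
[-0.12010624  0.00258351]
wrist 2561 holder mm [-118.2    1. ] size [24.  23.3] -> plunger 36.2
top few 0
```

View pics/w10.png

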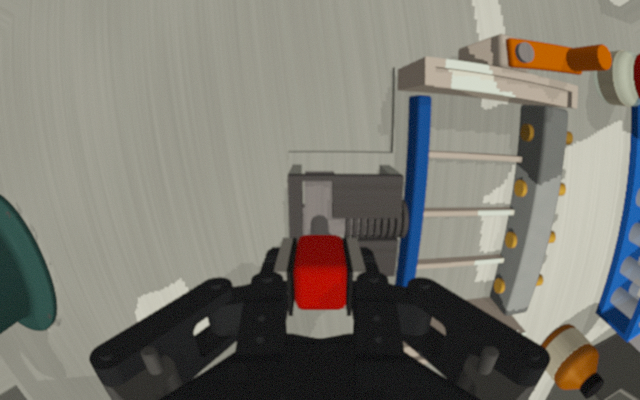

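Request:
{"op": "arm_command", "data": {"rows": [{"xyz": [0, -0.006, 0], "delta_rot": [0, 0, 0], "gripper": 0.015}, {"xyz": [0, -0.006, 0], "delta_rot": [0, 0, 0], "gripper": 0.015}, {"xyz": [0, -0.006, 0], "delta_rot": [0, 0, 0], "gripper": 0.015}, {"xyz": [0, -0.005, 0], "delta_rot": [0, 0, 0], "gripper": 0.015}, {"xyz": [0, 0, 0], "delta_rot": [0, 0, 0], "gripper": 0.015}, {"xyz": [0, 0, 0], "delta_rot": [0, 0, 0], "gripper": 0.015}]}}

```text
time: 17.25
tool_pos: [0.4427, 0.0637, 0.0911]
tcp_rot: [-3.136, 0.18, -0.014]
wrist_force: [9.9, -0.5, -10.8]
width: 0.273
```

```bash
python3 - <<'E'
from red import *
s,_=state(); print(toh(s['tool_pos'])); red()
E
```

```text
t 17.25 tcp [0.4427 0.0637 0.0911] xax [ 0.993 -0.114  0.009] zax [ 9.1e-03 -1.0e-04 -1.0e+00] F [  9.9   -0.47 -10.77] w mm 23.3
[-0.1199901   0.02554406]
wrist 2540 holder mm [-118.1   23.9] size [24.6 23.4] -> plunger 36.1
top few 0
```

Now ease forward 3 mm into the notch, then let go and lift.

Request:
{"op": "arm_command", "data": {"rows": [{"xyz": [0.002, 0, 0], "delta_rot": [0, 0, 0], "gripper": 0.015}, {"xyz": [0.002, 0, 0], "delta_rot": [0, 0, 0], "gripper": 0.015}, {"xyz": [0, 0, 0], "delta_rot": [0, 0, 0], "gripper": 0.015}, {"xyz": [0, 0, 0], "delta_rot": [0, 0, 0], "gripper": 0.03}, {"xyz": [0, 0, 0], "delta_rot": [0, 0, 0], "gripper": 0.045}, {"xyz": [0, 0, 0], "delta_rot": [0, 0, 0], "gripper": 0.05}, {"xyz": [0, 0, -0.02], "delta_rot": [0, 0, 0], "gripper": 0.05}, {"xyz": [0, 0, -0.03], "delta_rot": [0, 0, 0], "gripper": 0.05}, {"xyz": [0, 0, -0.03], "delta_rot": [0, 0, 0], "gripper": 0.05}]}}

```text
time: 18.25
tool_pos: [0.4432, 0.063, 0.171]
tcp_rot: [3.136, -0.18, 0.002]
wrist_force: [0.0, 0.5, -0.6]
width: 0.582
```

```bash
python3 - <<'E'
from red import *
s,_=state(); red()
c=cam('top'); crop(c,370,120,510,260,4,'t4.png')
hsv=cv2.cvtColor(c['bgr'],cv2.COLOR_BGR2HSV); W=cloud(c)
k=cv2.inRange(hsv,np.array((40,80,40)),np.array((80,255,255))); k[:120]=0;k[260:]=0;k[:,:370]=0;k[:,510:]=0
n,l,st,ce=cv2.connectedComponentsWithStats(cv2.dilate(k,np.ones((5,5))))
for i in range(1,n): print('green',ce[i].round(1),st[i,4],np.nanmedian(W[(l==i)&(k>0)],0).round(4))
E
```

```text
t 18.25 tcp [0.4432 0.063  0.171 ] xax [ 0.993 -0.114  0.002] zax [ 1.5e-03 -5.0e-04 -1.0e+00] F [ 0.04  0.53 -0.6 ] w mm 49.7
wrist 1115 holder mm [-115.2   22.8] size [23.  23.4] -> plunger 33.2
top few 3
green [400.9 180.7] 309 [ 0.576  -0.2433  0.0311]
green [444.4 186.2] 323 [ 0.5607 -0.3677  0.032 ]
green [458.2 224.5] 325 [ 0.4502 -0.4012  0.0313]
green [400.3 232.6] 308 [ 0.4259 -0.238   0.0319]
```

```bash
python3 - <<'E'
from h import *
plan([0.50,-0.40,0.28],0.0,step=.045)
E
```

```text
t 18.40 tcp [0.446  0.0632 0.1732] xax [ 0.993 -0.114  0.009] zax [ 8.9e-03  1.0e-04 -1.0e+00] F [ 0.21 -0.77 -0.83] w mm 49.9
dist 0.4784 rows n=11  xyz [0.0076, 0.0417, -0.0097] rot [-0.0001, -0.0008, -0.0104]
```

View pics/t4.png

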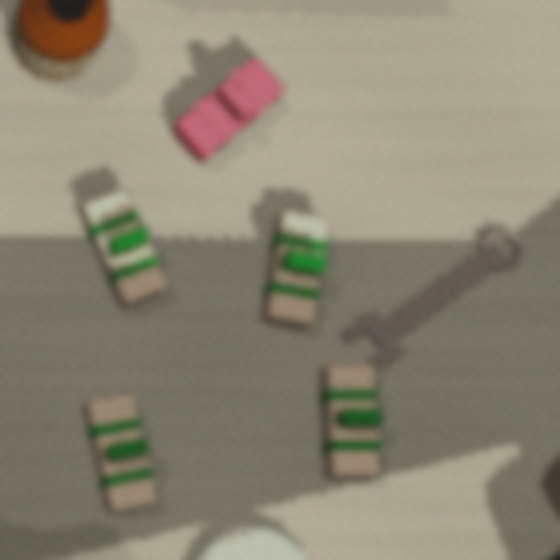

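Request:
{"op": "arm_command", "data": {"rows": [{"xyz": [0.0076, 0.0417, -0.0097], "delta_rot": [0, -0.001, -0.0104], "gripper": 0.045}, {"xyz": [0.0076, 0.0417, -0.0097], "delta_rot": [0, -0.001, -0.0104], "gripper": 0.045}, {"xyz": [0.0076, 0.0417, -0.0097], "delta_rot": [0, -0.001, -0.0104], "gripper": 0.045}, {"xyz": [0.0076, 0.0417, -0.0097], "delta_rot": [0, -0.001, -0.0104], "gripper": 0.045}, {"xyz": [0.0076, 0.0417, -0.0097], "delta_rot": [0, -0.001, -0.0104], "gripper": 0.045}, {"xyz": [0.0076, 0.0417, -0.0097], "delta_rot": [0, -0.001, -0.0104], "gripper": 0.045}, {"xyz": [0.0076, 0.0417, -0.0097], "delta_rot": [0, -0.001, -0.0104], "gripper": 0.045}, {"xyz": [0.0076, 0.0417, -0.0097], "delta_rot": [0, -0.001, -0.0104], "gripper": 0.045}, {"xyz": [0.0076, 0.0417, -0.0097], "delta_rot": [0, 0, -0.0104], "gripper": 0.045}, {"xyz": [0.0076, 0.0417, -0.0097], "delta_rot": [0, 0, -0.0104], "gripper": 0.045}, {"xyz": [0.0076, 0.0417, -0.0097], "delta_rot": [0, 0, -0.0104], "gripper": 0.045}, {"xyz": [0, 0, 0], "delta_rot": [0, 0, 0], "gripper": 0.045}]}}

```text
time: 19.6
tool_pos: [0.4988, -0.4046, 0.2762]
tcp_rot: [3.14, -0.006, -0.008]
wrist_force: [-0.3, 0.0, -0.2]
width: 0.527
```

```bash
cat > cas.py <<'E'
from h import *
def cassettes(c,zb=0.0,box=None,show=True):
    """fin top (green, z 45..58 above base) centroid, and block top points' rect"""
    W=cloud(c); hsv=cv2.cvtColor(c['bgr'],cv2.COLOR_BGR2HSV); out=[]
    g=(hsv[...,0]>40)&(hsv[...,0]<85)&(hsv[...,1]>70)
    fin=g&(W[...,2]>zb+0.045)&(W[...,2]<zb+0.058)&(W[...,0]>0.36)&(W[...,0]<0.7)&(W[...,1]>-.6)&(W[...,1]<0.2)
    n,l,st,ce=cv2.connectedComponentsWithStats(fin.astype(np.uint8))
    for i in range(1,n):
        if st[i,4]<40: continue
        f=W[l==i]; fr=cv2.minAreaRect((f[:,:2]*1000).astype(np.float32)); p=np.array(fr[0])/1000
        b=(W[...,2]>zb+0.020)&(W[...,2]<zb+0.034)&(np.hypot(W[...,0]-p[0],W[...,1]-p[1])<0.05)
        w=W[b]; r=cv2.minAreaRect((w[:,:2]*1000).astype(np.float32))
        bx=cv2.boxPoints(r); e=[bx[1]-bx[0],bx[2]-bx[1]]; L=max(e,key=np.linalg.norm); y=np.arctan2(L[1],L[0]); y=(y+np.pi/2)%np.pi-np.pi/2
        bx=cv2.boxPoints(fr); e=[bx[1]-bx[0],bx[2]-bx[1]]; L=min(e,key=np.linalg.norm); yf=np.arctan2(L[1],L[0]); yf=(yf+np.pi/2)%np.pi-np.pi/2
        if show: print('px',ce[i].round(0),'fin',p.round(4),np.round(fr[1],1),'yaw fin %.1f'%np.degrees(yf),'| block',np.round(r[0],1),np.round(r[1],1),'yaw %.1f'%np.degrees(y),len(w))
        out.append((p,yf,np.array(r[0])/1000,y))
    return out
E
python3 - <<'E'
from cas import *
c=cam('wrist'); cv2.imwrite('pics/w11.png',c['bgr']); state(); cassettes(c)
E
```

```text
t 19.65 tcp [ 0.4984 -0.4018  0.2754] xax [ 1.    -0.003 -0.006] zax [-0.0063  0.0011 -1.    ] F [-0.53  1.19 -0.62] w mm 44.8
px [258.  34.] fin [ 0.4275 -0.2376] [11.8 27.5] yaw fin 11.5 | block [ 426.6 -237.5] [81.2 35.3] yaw 11.1 1356
px [382.  37.] fin [ 0.5753 -0.2425] [12.5 27.3] yaw fin 22.5 | block [ 575.5 -242. ] [80.9 36.1] yaw 22.2 1307
px [370. 138.] fin [ 0.561  -0.3658] [27.9 12. ] yaw fin -9.4 | block [ 561.5 -365.6] [35.4 81.5] yaw -10.1 1345
px [280. 166.] fin [ 0.4517 -0.4003] [27.3 11.2] yaw fin -1.1 | block [ 451. -401.] [79.7 35.2] yaw 0.9 1349
```

View pics/w11.png

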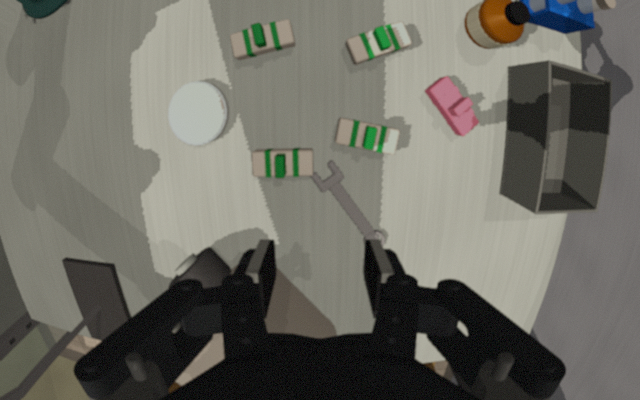

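```bash
python3 - <<'E'
from h import *
plan([0.4515,-0.4005,0.08],0.0,step=.032)
E
```

```text
t 19.65 tcp [ 0.4984 -0.4018  0.2754] xax [ 1.    -0.003 -0.006] zax [-0.0063  0.0011 -1.    ] F [-0.53  1.19 -0.62] w mm 44.8
dist 0.2010 rows n=7  xyz [-0.0066, -0.0002, 0.0279] rot [-0.0002, 0.0009, -0.0005]
```

Request:
{"op": "arm_command", "data": {"rows": [{"xyz": [-0.0066, -0.0002, 0.028], "delta_rot": [0, 0.001, 0], "gripper": 0.045}, {"xyz": [-0.0066, -0.0002, 0.028], "delta_rot": [0, 0.001, 0], "gripper": 0.045}, {"xyz": [-0.0066, -0.0002, 0.028], "delta_rot": [0, 0.001, 0], "gripper": 0.045}, {"xyz": [-0.0066, -0.0002, 0.028], "delta_rot": [0, 0.001, 0], "gripper": 0.045}, {"xyz": [-0.0066, -0.0002, 0.028], "delta_rot": [0, 0.001, 0], "gripper": 0.045}, {"xyz": [-0.0066, -0.0002, 0.028], "delta_rot": [0, 0.001, 0], "gripper": 0.045}, {"xyz": [-0.0066, -0.0002, 0.028], "delta_rot": [0, 0, 0], "gripper": 0.045}, {"xyz": [0, 0, 0], "delta_rot": [0, 0, 0], "gripper": 0.045}, {"xyz": [0, 0, 0], "delta_rot": [0, 0, 0], "gripper": 0.045}]}}

```text
time: 20.55
tool_pos: [0.4515, -0.3966, 0.0801]
tcp_rot: [-3.139, -0.0, 0.001]
wrist_force: [-0.1, -0.9, 0.1]
width: 0.526
```

```bash
python3 - <<'E'
from h import *
plan([0.4515,-0.4005,0.031],0.0,step=.02)
E
```

```text
t 20.55 tcp [ 0.4515 -0.3966  0.0801] xax [ 1.     0.    -0.001] zax [-9.0e-04  2.5e-03 -1.0e+00] F [-0.07 -0.95  0.11] w mm 44.9
dist 0.0492 rows n=3  xyz [0.0, 0.0013, 0.0164] rot [-0.0008, 0.0003, 0.0]
```

Request:
{"op": "arm_command", "data": {"rows": [{"xyz": [0, 0.0013, 0.0164], "delta_rot": [-0.001, 0, 0], "gripper": 0.045}, {"xyz": [0, 0.0013, 0.0164], "delta_rot": [-0.001, 0, 0], "gripper": 0.045}, {"xyz": [0, 0.0013, 0.0164], "delta_rot": [0, 0, 0], "gripper": 0.045}, {"xyz": [0, 0, 0], "delta_rot": [0, 0, 0], "gripper": 0.045}, {"xyz": [0, 0, 0], "delta_rot": [0, 0, 0], "gripper": 0.005}, {"xyz": [0, 0, 0], "delta_rot": [0, 0, 0], "gripper": 0.005}, {"xyz": [0, 0, 0], "delta_rot": [0, 0, 0], "gripper": 0.005}, {"xyz": [0, 0, 0], "delta_rot": [0, 0, 0], "gripper": 0.005}, {"xyz": [0, 0, 0], "delta_rot": [0, 0, 0], "gripper": 0.005}], "force": 60}}

```text
time: 21.45
tool_pos: [0.4525, -0.4024, 0.0323]
tcp_rot: [3.139, -0.001, 0.003]
wrist_force: [-0.7, -0.3, -0.1]
width: 0.124
```

Request:
{"op": "arm_command", "data": {"rows": [{"xyz": [0, 0, -0.02], "delta_rot": [0, 0, 0], "gripper": 0.005}, {"xyz": [0, 0, -0.03], "delta_rot": [0, 0, 0], "gripper": 0.005}, {"xyz": [0, 0, -0.03], "delta_rot": [0, 0, 0], "gripper": 0.005}, {"xyz": [0, 0, -0.03], "delta_rot": [0, 0, 0], "gripper": 0.005}, {"xyz": [0, 0, -0.03], "delta_rot": [0, 0, 0], "gripper": 0.005}, {"xyz": [0, 0, 0], "delta_rot": [0, 0, 0], "gripper": 0.005}]}}

```text
time: 22.05
tool_pos: [0.4549, -0.4046, 0.1779]
tcp_rot: [3.132, -0.0, 0.014]
wrist_force: [1.3, -0.5, -0.7]
width: 0.121
```

```bash
python3 - <<'E'
from h import *
c=cam('wrist'); cv2.imwrite('pics/w12.png',c['bgr'])
plan([*tow(0.003,0.069),0.17],PSI,step=.045)
E
```

```text
t 22.10 tcp [ 0.4538 -0.4035  0.1752] xax [ 1.    -0.     0.006] zax [ 0.006  -0.0065 -1.    ] F [ 0.26  0.81 -1.42] w mm 10.6
dist 0.5097 rows n=12  xyz [0.0075, -0.0418, 0.0003] rot [0.0005, -0.0005, 0.0096]
```

View pics/w12.png

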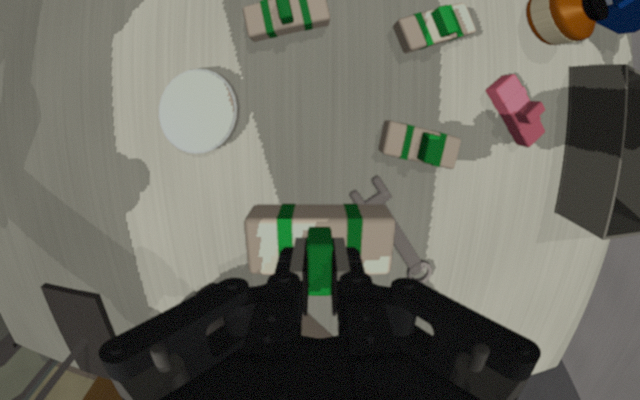

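Request:
{"op": "arm_command", "data": {"rows": [{"xyz": [0.0075, -0.0418, 0.0003], "delta_rot": [0.0005, 0, 0.0096], "gripper": 0.005}, {"xyz": [0.0075, -0.0418, 0.0003], "delta_rot": [0.0005, 0, 0.0096], "gripper": 0.005}, {"xyz": [0.0075, -0.0418, 0.0003], "delta_rot": [0.0005, 0, 0.0096], "gripper": 0.005}, {"xyz": [0.0075, -0.0418, 0.0003], "delta_rot": [0.0005, 0, 0.0096], "gripper": 0.005}, {"xyz": [0.0075, -0.0418, 0.0003], "delta_rot": [0.0005, 0, 0.0096], "gripper": 0.005}, {"xyz": [0.0075, -0.0418, 0.0003], "delta_rot": [0.0005, 0, 0.0096], "gripper": 0.005}, {"xyz": [0.0075, -0.0418, 0.0003], "delta_rot": [0.0005, 0, 0.0096], "gripper": 0.005}, {"xyz": [0.0075, -0.0418, 0.0003], "delta_rot": [0.0005, 0, 0.0096], "gripper": 0.005}, {"xyz": [0.0075, -0.0418, 0.0003], "delta_rot": [0.0005, 0, 0.0096], "gripper": 0.005}, {"xyz": [0.0075, -0.0418, 0.0003], "delta_rot": [0.0005, 0, 0.0096], "gripper": 0.005}, {"xyz": [0.0075, -0.0418, 0.0003], "delta_rot": [0.0005, 0, 0.0096], "gripper": 0.005}, {"xyz": [0.0075, -0.0418, 0.0003], "delta_rot": [0.0005, 0, 0.0096], "gripper": 0.005}]}}

```text
time: 23.3
tool_pos: [0.5675, 0.0956, 0.1668]
tcp_rot: [-3.133, 0.181, 0.003]
wrist_force: [0.3, -1.1, -1.7]
width: 0.127
```

Request:
{"op": "arm_command", "data": {"rows": [{"xyz": [0, 0, 0], "delta_rot": [0, 0, 0], "gripper": 0.005}, {"xyz": [0, 0, 0], "delta_rot": [0, 0, 0], "gripper": 0.005}, {"xyz": [0, 0, 0], "delta_rot": [0, 0, 0], "gripper": 0.005}]}}

```text
time: 23.6
tool_pos: [0.5674, 0.0931, 0.1674]
tcp_rot: [-3.133, 0.181, 0.002]
wrist_force: [0.5, 0.0, -0.2]
width: 0.123
```

```bash
cat > held.py <<'E'
from h import *
def held(c):
    """pose of held cassette from block-top points (wrist cam), relative holder"""
    s=bot.read_state(); p=s['tool_pos']; W=cloud(c); hsv=cv2.cvtColor(c['bgr'],cv2.COLOR_BGR2HSV)
    d=np.hypot(W[...,0]-p[0],W[...,1]-p[1])
    m=(d<0.055)&(W[...,2]<p[2]+0.003)&(W[...,2]>p[2]-0.012)
    black=hsv[...,2]<45; m&=~black
    w=W[m]; r=cv2.minAreaRect((w[:,:2]*1000).astype(np.float32)); print('block top z - tcp',np.percentile(w[:,2]-p[2],[10,50,90]).round(4),'n',len(w))
    bx=cv2.boxPoints(r)/1000; print('rect holder mm',(toh(np.array(r[0])/1000)*1000).round(1),np.round(r[1],1),'corners',(toh(bx)*1000).round(1).tolist()); print('tcp holder',(toh(p)*1000).round(1))
    e=[bx[1]-bx[0],bx[2]-bx[1]]; L=max(e,key=np.linalg.norm); print('yaw rel holder %.1f'%np.degrees((np.arctan2(L[1],L[0])-PSI+np.pi/2)%np.pi-np.pi/2))
def bay(c):
    """dividers and bar in holder frame"""
    W=cloud(c); h=toh(W); 
    m=(W[...,2]>0.014)&(W[...,2]<0.022)&(h[...,0]>-0.035)&(h[...,0]<0.045)
    for y in (-46,0,46):
        k=m&(abs(h[...,1]*1000-y)<8); 
        if k.sum()>20: print('divider',y,'mean y %.1f'%(h[k][:,1].mean()*1000),'n',k.sum())
    hsv=cv2.cvtColor(c['bgr'],cv2.COLOR_BGR2HSV)
    k=(hsv[...,0]>100)&(hsv[...,0]<125)&(hsv[...,1]>120)&(abs(h[...,0])<0.09)&(abs(h[...,1])<.1)&(W[...,2]>.02)
    if k.sum()>30: print('bar x %.1f..%.1f'%tuple(np.percentile(h[k][:,0]*1000,[2,98])),'y %.1f..%.1f'%tuple(np.percentile(h[k][:,1]*1000,[1,99])))
    k=(W[...,2]>0.038)&(W[...,2]<.048)&(h[...,0]>.045)&(h[...,0]<.09)&(abs(h[...,1])<.09)
    if k.sum()>30: print('manifold x %.1f..'%np.percentile(h[k][:,0]*1000,1),'n',k.sum())
    for sgn in (-1,1):
        k=(W[...,2]>0.06)&(W[...,2]<.072)&(abs(h[...,1]*sgn-.1)<.014)&(abs(h[...,0])<.045)
        if k.sum()>30: print('wall',sgn,np.percentile(h[k][:,1]*1000,[2,98]).round(1))
E
python3 - <<'E'
from held import *
state(); c=cam('wrist'); cv2.imwrite('pics/w13.png',c['bgr']); held(c); bay(c)
E
```

```text
t 23.60 tcp [0.5674 0.0931 0.1674] xax [ 0.993 -0.115 -0.002] zax [-0.0012  0.0034 -1.    ] F [ 0.49  0.03 -0.23] w mm 10.5
block top z - tcp [-0.0072 -0.0049 -0.0039] n 5855
rect holder mm [ 2.7 71.5] [34.2 80.6] corners [[-37.6, 54.6], [43.0, 54.2], [43.1, 88.5], [-37.5, 88.8]]
tcp holder [ 0.8 68.7]
yaw rel holder -0.3
bar x -51.3..64.7 y -18.8..89.5
manifold x 50.1.. n 1557
wall 1 [ 91.8 107.4]
```

View pics/w13.png

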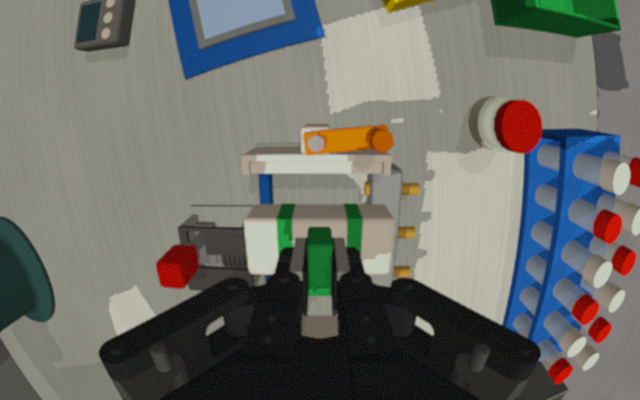

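Request:
{"op": "arm_command", "data": {"rows": [{"xyz": [0, 0.0023, 0.02], "delta_rot": [0.001, 0, 0], "gripper": 0.005}, {"xyz": [0, 0, 0.025], "delta_rot": [0.001, 0, 0], "gripper": 0.005}, {"xyz": [0, 0, 0.025], "delta_rot": [0.001, 0, 0], "gripper": 0.005}, {"xyz": [0, 0, 0.025], "delta_rot": [0, 0, 0], "gripper": 0.005}, {"xyz": [0, 0, 0.01], "delta_rot": [0, 0, 0], "gripper": 0.005}, {"xyz": [0, 0, 0], "delta_rot": [0, 0, 0], "gripper": 0.005}]}}

```text
time: 24.25
tool_pos: [0.5666, 0.091, 0.062]
tcp_rot: [-3.13, 0.183, 0.004]
wrist_force: [-0.1, 0.1, -0.6]
width: 0.124
```

```bash
python3 - <<'E'
from held import *
state(); c=cam('wrist'); cv2.imwrite('pics/w14.png',c['bgr']); held(c)
E
```

```text
t 24.25 tcp [0.5666 0.091  0.062 ] xax [ 0.993 -0.117 -0.003] zax [-0.0024  0.0067 -1.    ] F [-0.08  0.13 -0.64] w mm 10.6
block top z - tcp [-0.0071 -0.0053  0.0008] n 9873
rect holder mm [ 1.5 79.8] [55.6 98.3] corners [[-47.7, 52.0], [50.6, 52.0], [50.6, 107.6], [-47.7, 107.6]]
tcp holder [ 1.2 67.3]
yaw rel holder 0.0
```

View pics/w14.png

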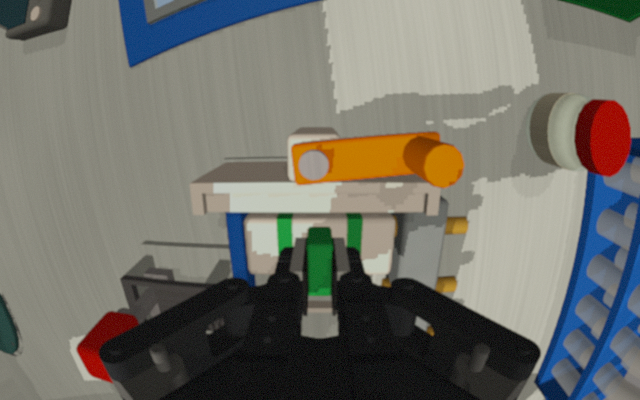

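Request:
{"op": "arm_command", "data": {"rows": [{"xyz": [0, 0.001, 0.008], "delta_rot": [-0.003, 0, 0], "gripper": 0.005}, {"xyz": [0, 0, 0.007], "delta_rot": [-0.003, 0, 0], "gripper": 0.005}, {"xyz": [0, 0, 0.003], "delta_rot": [0, 0, 0], "gripper": 0.005}, {"xyz": [0, 0, 0.002], "delta_rot": [0, 0, 0], "gripper": 0.005}, {"xyz": [0, 0, 0.001], "delta_rot": [0, 0, 0], "gripper": 0.005}, {"xyz": [0, 0, 0], "delta_rot": [0, 0, 0], "gripper": 0.005}]}}

```text
time: 24.9
tool_pos: [0.5684, 0.0914, 0.0428]
tcp_rot: [-3.135, 0.181, -0.001]
wrist_force: [0.9, -0.3, -0.7]
width: 0.123
```

Request:
{"op": "arm_command", "data": {"rows": [{"xyz": [0, 0, 0.002], "delta_rot": [0, 0, 0], "gripper": 0.005}, {"xyz": [0, 0, 0.001], "delta_rot": [0, 0, 0], "gripper": 0.005}, {"xyz": [0, 0, 0], "delta_rot": [0, 0, 0], "gripper": 0.005}]}}

```text
time: 25.2
tool_pos: [0.5686, 0.0915, 0.0403]
tcp_rot: [-3.135, 0.181, -0.002]
wrist_force: [-2.0, 1.3, 2.8]
width: 0.123
```

Request:
{"op": "arm_command", "data": {"rows": [{"xyz": [0, 0, 0], "delta_rot": [0, 0, 0], "gripper": 0.025}, {"xyz": [0, 0, 0], "delta_rot": [0, 0, 0], "gripper": 0.03}, {"xyz": [0, 0, 0], "delta_rot": [0, 0, 0], "gripper": 0.032}, {"xyz": [0, 0, -0.025], "delta_rot": [0, 0, 0], "gripper": 0.032}, {"xyz": [0, 0, -0.035], "delta_rot": [0, 0, 0], "gripper": 0.032}, {"xyz": [0, 0, -0.035], "delta_rot": [0, 0, 0], "gripper": 0.032}, {"xyz": [0, 0.01, -0.035], "delta_rot": [0, 0, 0], "gripper": 0.04}, {"xyz": [0, 0.01, 0], "delta_rot": [0, 0, 0], "gripper": 0.045}, {"xyz": [0, 0.02, 0], "delta_rot": [0, 0, 0], "gripper": 0.045}]}}

```text
time: 26.1
tool_pos: [0.5648, 0.0518, 0.1715]
tcp_rot: [-3.134, 0.179, -0.007]
wrist_force: [-1.1, -0.2, -0.3]
width: 0.528
```

```bash
python3 - <<'E'
from held import *; from cas import cassettes
c=cam('wrist'); cv2.imwrite('pics/w15.png',c['bgr'])
for o in cassettes(c,0.008): print('holder mm',(toh(o[0])*1000).round(1),(toh(o[2])*1000).round(1),'yaw',np.degrees(o[3]-PSI).round(1))
bay(c)
plan([0.561,-0.3657,0.12],np.radians(-9.8),step=.045)
E
```

```text
px [318. 147.] fin [0.5708 0.0931] [28.5 10.8] yaw fin -6.5 | block [569.6  93.9] [38.9 96.5] yaw -7.8 3097
holder mm [ 3.9 69.4] [ 2.5 70. ] yaw -1.2
divider -46 mean y -46.2 n 385
divider 0 mean y -0.2 n 372
divider 46 mean y 45.4 n 365
bar x -52.0..65.8 y -19.8..85.5
manifold x 49.6.. n 3668
wall -1 [-108.3  -92.1]
wall 1 [ 91.4 107.4]
t 26.15 tcp [0.5634 0.0486 0.1701] xax [ 0.993 -0.115  0.002] zax [ 0.0018 -0.001  -1.    ] F [-0.06 -0.92  0.31] w mm 44.8
dist 0.4173 rows n=10  xyz [0.0056, 0.0411, 0.005] rot [0.0001, -0.0002, 0.0056]
```

View pics/w15.png

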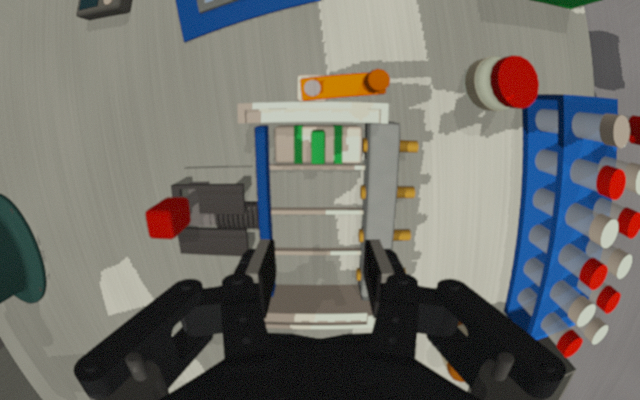

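Request:
{"op": "arm_command", "data": {"rows": [{"xyz": [0.0056, 0.0411, 0.005], "delta_rot": [0, 0, 0.0056], "gripper": 0.045}, {"xyz": [0.0056, 0.0411, 0.005], "delta_rot": [0, 0, 0.0056], "gripper": 0.045}, {"xyz": [0.0056, 0.0411, 0.005], "delta_rot": [0, 0, 0.0056], "gripper": 0.045}, {"xyz": [0.0056, 0.0411, 0.005], "delta_rot": [0, 0, 0.0056], "gripper": 0.045}, {"xyz": [0.0056, 0.0411, 0.005], "delta_rot": [0, 0, 0.0056], "gripper": 0.045}, {"xyz": [0.0056, 0.0411, 0.005], "delta_rot": [0, 0, 0.0056], "gripper": 0.045}, {"xyz": [0.0056, 0.0411, 0.005], "delta_rot": [0, 0, 0.0056], "gripper": 0.045}, {"xyz": [0.0056, 0.0411, 0.005], "delta_rot": [0, 0, 0.0056], "gripper": 0.045}, {"xyz": [0.0056, 0.0411, 0.005], "delta_rot": [0, 0, 0.0056], "gripper": 0.045}, {"xyz": [0.0056, 0.0411, 0.005], "delta_rot": [0, 0, 0.0056], "gripper": 0.045}, {"xyz": [0, 0, 0], "delta_rot": [0, 0, 0], "gripper": 0.045}, {"xyz": [0, 0, 0], "delta_rot": [0, 0, 0], "gripper": 0.045}]}}

```text
time: 27.35
tool_pos: [0.5605, -0.3637, 0.1176]
tcp_rot: [-3.127, 0.273, 0.002]
wrist_force: [0.8, -0.2, -0.3]
width: 0.53
```

```bash
python3 - <<'E'
from cas import *
c=cam('wrist'); cassettes(c); t=cam('top'); cassettes(t)
plan([0.561,-0.3657,0.031],np.radians(-9.8),step=.024)
E
```

```text
px [308.  39.] fin [ 0.5756 -0.2422] [11.9 27.7] yaw fin 21.6 | block [ 575.9 -242. ] [80.3 35.7] yaw 22.0 3914
px [120.  86.] fin [ 0.4274 -0.2379] [12.8 27.5] yaw fin 11.2 | block [ 427.1 -237.1] [80.5 35.9] yaw 11.7 2497
px [318. 214.] fin [ 0.5613 -0.3652] [28.  11.7] yaw fin -9.5 | block [ 561.2 -365.8] [35.3 80.2] yaw -9.9 3595
px [402. 180.] fin [ 0.5747 -0.2439] [12.6 25.8] yaw fin 22.1 | block [ 574.7 -244.9] [80.4 35.6] yaw 21.6 278
t 27.45 tcp [ 0.5611 -0.3621  0.1184] xax [ 0.985 -0.171 -0.001] zax [-1.0e-04  2.7e-03 -1.0e+00] F [-1.05 -0.37  0.9 ] w mm 45.1
dist 0.0875 rows n=4  xyz [0.0001, 0.0009, 0.0218] rot [-0.0006, 0.0001, -0.0001]
```

Request:
{"op": "arm_command", "data": {"rows": [{"xyz": [0, 0.001, 0.022], "delta_rot": [-0.0006, 0, 0], "gripper": 0.045}, {"xyz": [0, 0.001, 0.022], "delta_rot": [-0.0006, 0, 0], "gripper": 0.045}, {"xyz": [0, 0.001, 0.022], "delta_rot": [-0.0006, 0, 0], "gripper": 0.045}, {"xyz": [0, 0.0005, 0.022], "delta_rot": [0, 0, 0], "gripper": 0.045}, {"xyz": [0, 0, 0], "delta_rot": [0, 0, 0], "gripper": 0.045}, {"xyz": [0, 0, 0], "delta_rot": [0, 0, 0], "gripper": 0.005}, {"xyz": [0, 0, 0], "delta_rot": [0, 0, 0], "gripper": 0.005}, {"xyz": [0, 0, 0], "delta_rot": [0, 0, 0], "gripper": 0.005}, {"xyz": [0, 0, 0], "delta_rot": [0, 0, 0], "gripper": 0.005}, {"xyz": [0, 0, 0], "delta_rot": [0, 0, 0], "gripper": 0.005}], "force": 60}}

```text
time: 28.45
tool_pos: [0.5625, -0.3672, 0.0333]
tcp_rot: [3.128, -0.269, 0.006]
wrist_force: [0.7, 2.3, 5.5]
width: 0.125
```

Request:
{"op": "arm_command", "data": {"rows": [{"xyz": [0, 0, -0.02], "delta_rot": [0, 0, 0], "gripper": 0.005}, {"xyz": [0, 0, -0.03], "delta_rot": [0, 0, 0], "gripper": 0.005}, {"xyz": [0, 0, -0.04], "delta_rot": [0, 0, 0], "gripper": 0.005}, {"xyz": [0, 0, -0.04], "delta_rot": [0, 0, 0], "gripper": 0.005}, {"xyz": [0, 0, 0], "delta_rot": [0, 0, 0], "gripper": 0.005}]}}

```text
time: 28.95
tool_pos: [0.5646, -0.3695, 0.1693]
tcp_rot: [3.123, -0.269, 0.019]
wrist_force: [0.3, -0.5, 0.3]
width: 0.122
```

```bash
python3 - <<'E'
from h import *
plan([*tow(0.003,0.023),0.165],PSI,n=11)
E
```

```text
t 28.95 tcp [ 0.5646 -0.3695  0.1693] xax [ 0.985 -0.171  0.012] zax [ 0.0112 -0.0082 -0.9999] F [ 0.32 -0.46  0.33] w mm 10.4
dist 0.4166 rows n=11  xyz [-0.0055, -0.0375, 0.0002] rot [0.0006, -0.0011, -0.0052]
```

Request:
{"op": "arm_command", "data": {"rows": [{"xyz": [-0.0055, -0.0375, 0], "delta_rot": [0, 0, -0.0052], "gripper": 0.005}, {"xyz": [-0.0055, -0.0375, 0], "delta_rot": [0, 0, -0.0052], "gripper": 0.005}, {"xyz": [-0.0055, -0.0375, 0], "delta_rot": [0, 0, -0.0052], "gripper": 0.005}, {"xyz": [-0.0055, -0.0375, 0], "delta_rot": [0, 0, -0.0052], "gripper": 0.005}, {"xyz": [-0.0055, -0.0375, 0], "delta_rot": [0, 0, -0.0052], "gripper": 0.005}, {"xyz": [-0.0055, -0.0375, 0], "delta_rot": [0, 0, -0.0052], "gripper": 0.005}, {"xyz": [-0.0055, -0.0375, 0], "delta_rot": [0, 0, -0.0052], "gripper": 0.005}, {"xyz": [-0.0055, -0.0375, 0], "delta_rot": [0, 0, -0.0052], "gripper": 0.005}, {"xyz": [-0.0055, -0.0375, 0], "delta_rot": [0, 0, -0.0052], "gripper": 0.005}, {"xyz": [-0.0055, -0.0375, 0], "delta_rot": [0, 0, -0.0052], "gripper": 0.005}, {"xyz": [-0.0055, -0.0375, 0], "delta_rot": [0, 0, -0.0052], "gripper": 0.005}]}}

```text
time: 30.05
tool_pos: [0.5598, 0.0516, 0.16]
tcp_rot: [3.136, -0.179, -0.001]
wrist_force: [-0.1, -0.4, -1.5]
width: 0.123
```

Request:
{"op": "arm_command", "data": {"rows": [{"xyz": [0, 0, 0], "delta_rot": [0, 0, 0], "gripper": 0.005}, {"xyz": [0, 0, 0], "delta_rot": [0, 0, 0], "gripper": 0.005}, {"xyz": [0, 0, 0], "delta_rot": [0, 0, 0], "gripper": 0.005}]}}

```text
time: 30.35
tool_pos: [0.5604, 0.0495, 0.1604]
tcp_rot: [3.135, -0.18, -0.0]
wrist_force: [0.1, -0.0, -1.2]
width: 0.122
```

```bash
python3 - <<'E'
from held import *
state(); c=cam('wrist'); cv2.imwrite('pics/w16.png',c['bgr']); held(c); bay(c)
E
```

```text
t 30.35 tcp [0.5604 0.0495 0.1604] xax [ 0.993 -0.114 -0.   ] zax [-3.0e-04 -1.2e-03 -1.0e+00] F [ 0.05 -0.02 -1.17] w mm 10.4
block top z - tcp [-0.0074 -0.0058 -0.0049] n 5483
rect holder mm [ 0.8 26. ] [34.2 80.6] corners [[-39.6, 9.1], [41.0, 8.8], [41.1, 43.0], [-39.5, 43.3]]
tcp holder [-1.3 24.6]
yaw rel holder -0.2
divider 46 mean y 45.6 n 381
bar x -51.5..41.5 y 14.5..85.8
manifold x 49.6.. n 3524
wall -1 [-108.7  -92.3]
wall 1 [ 91.7 108.4]
```

View pics/w16.png

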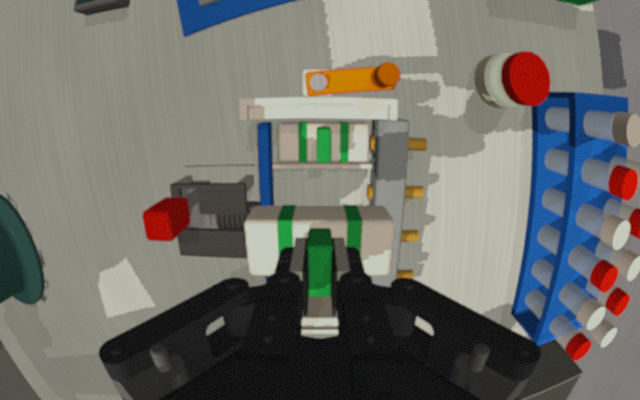

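Request:
{"op": "arm_command", "data": {"rows": [{"xyz": [0.002, 0.0032, 0.02], "delta_rot": [0, 0, 0], "gripper": 0.005}, {"xyz": [0, 0, 0.028], "delta_rot": [0, 0, 0], "gripper": 0.005}, {"xyz": [0, 0, 0.028], "delta_rot": [0, 0, 0], "gripper": 0.005}, {"xyz": [0, 0, 0.02], "delta_rot": [0, 0, 0], "gripper": 0.005}, {"xyz": [0, 0, 0], "delta_rot": [0, 0, 0], "gripper": 0.005}, {"xyz": [0, 0, 0], "delta_rot": [0, 0, 0], "gripper": 0.005}]}}

```text
time: 31.0
tool_pos: [0.5624, 0.0458, 0.0649]
tcp_rot: [3.136, -0.182, -0.0]
wrist_force: [0.6, -0.6, 0.0]
width: 0.123
```

```bash
python3 - <<'E'
from held import *
s,_=state(); print((toh(s['tool_pos'])*1000).round(1))
E
```

```text
t 31.00 tcp [0.5624 0.0458 0.0649] xax [ 0.993 -0.116 -0.   ] zax [-2.e-04 -7.e-04 -1.e+00] F [ 0.64 -0.62  0.02] w mm 10.5
[ 1.  21.4]
```

Request:
{"op": "arm_command", "data": {"rows": [{"xyz": [0, 0, 0.01], "delta_rot": [0, 0, 0], "gripper": 0.005}, {"xyz": [0, 0, 0.007], "delta_rot": [0, 0, 0], "gripper": 0.005}, {"xyz": [0, 0, 0.003], "delta_rot": [0, 0, 0], "gripper": 0.005}, {"xyz": [0, 0, 0.002], "delta_rot": [0, 0, 0], "gripper": 0.005}, {"xyz": [0, 0, 0.001], "delta_rot": [0, 0, 0], "gripper": 0.005}, {"xyz": [0, 0, 0], "delta_rot": [0, 0, 0], "gripper": 0.005}]}}

```text
time: 31.6
tool_pos: [0.5626, 0.0469, 0.042]
tcp_rot: [3.136, -0.179, 0.001]
wrist_force: [-0.2, -0.6, -1.2]
width: 0.122
```

Request:
{"op": "arm_command", "data": {"rows": [{"xyz": [0, 0, 0.001], "delta_rot": [0, 0, 0], "gripper": 0.005}, {"xyz": [0, 0, 0], "delta_rot": [0, 0, 0], "gripper": 0.005}]}}

```text
time: 31.8
tool_pos: [0.5629, 0.0469, 0.0413]
tcp_rot: [3.136, -0.179, 0.002]
wrist_force: [1.0, 0.3, -1.0]
width: 0.121
```

Request:
{"op": "arm_command", "data": {"rows": [{"xyz": [0, 0, 0.001], "delta_rot": [0, 0, 0], "gripper": 0.005}, {"xyz": [0, 0, 0.0005], "delta_rot": [0, 0, 0], "gripper": 0.005}, {"xyz": [0, 0, 0], "delta_rot": [0, 0, 0], "gripper": 0.005}]}}

```text
time: 32.1
tool_pos: [0.5629, 0.047, 0.0413]
tcp_rot: [3.136, -0.179, 0.002]
wrist_force: [-4.1, 0.3, 10.4]
width: 0.121
```

Seated. Release and lift.

Request:
{"op": "arm_command", "data": {"rows": [{"xyz": [0, 0, -0.001], "delta_rot": [0, 0, 0], "gripper": 0.02}, {"xyz": [0, 0, 0], "delta_rot": [0, 0, 0], "gripper": 0.03}, {"xyz": [0, 0, 0], "delta_rot": [0, 0, 0], "gripper": 0.032}, {"xyz": [0, 0, -0.025], "delta_rot": [0, 0, 0], "gripper": 0.032}, {"xyz": [0, 0, -0.035], "delta_rot": [0, 0, 0], "gripper": 0.032}, {"xyz": [0, 0, -0.035], "delta_rot": [0, 0, 0], "gripper": 0.032}, {"xyz": [0, 0.01, -0.035], "delta_rot": [0, 0, 0], "gripper": 0.04}, {"xyz": [0, 0.01, 0], "delta_rot": [0, 0, 0], "gripper": 0.045}, {"xyz": [0, 0.02, 0], "delta_rot": [0, 0, 0], "gripper": 0.045}]}}

```text
time: 33.0
tool_pos: [0.559, 0.0074, 0.172]
tcp_rot: [3.137, -0.177, 0.006]
wrist_force: [0.1, -0.2, -1.1]
width: 0.53
```

```bash
python3 - <<'E'
from held import *; from cas import cassettes
c=cam('wrist'); cv2.imwrite('pics/w17.png',c['bgr'])
for o in cassettes(c,0.008): print('holder mm',(toh(o[0])*1000).round(1),(toh(o[2])*1000).round(1),'yaw',np.degrees(o[3]-PSI).round(1))
plan([0.5755,-0.2423,0.12],np.radians(22.3),n=9)
E
```

```text
px [319.  93.] fin [0.5706 0.0926] [27.4 10.6] yaw fin -6.4 | block [569.   79.5] [72.  98.9] yaw -6.8 4575
px [318. 149.] fin [0.565 0.047] [27.5 10.1] yaw fin -6.3 | block [565.9  62.5] [67.8 97.8] yaw -6.9 4268
holder mm [ 3.7 68.9] [ 3.6 55.7] yaw -0.2
holder mm [ 3.4 23. ] [ 2.5 38.5] yaw -0.3
t 33.05 tcp [0.5576 0.0043 0.1707] xax [ 0.994 -0.114  0.001] zax [ 0.0012 -0.0028 -1.    ] F [-0.33 -0.66 -0.82] w mm 45.0
dist 0.2524 rows n=9  xyz [-0.001, 0.0277, 0.0057] rot [0.0003, -0.0001, -0.0559]
```

View pics/w17.png

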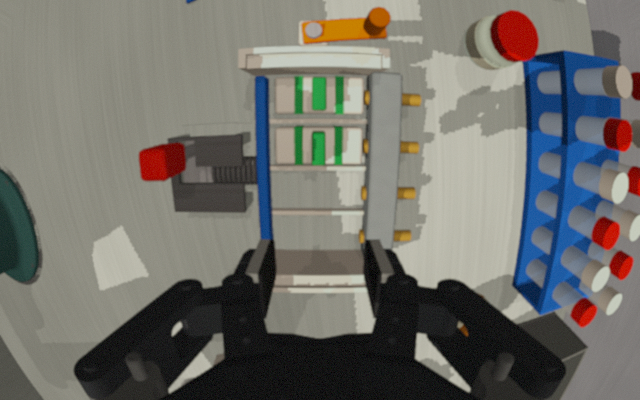

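Two seated in lanes +69 and +23. Next, A.

Request:
{"op": "arm_command", "data": {"rows": [{"xyz": [-0.001, 0.0277, 0.0057], "delta_rot": [0, 0, -0.056], "gripper": 0.045}, {"xyz": [-0.001, 0.0277, 0.0057], "delta_rot": [0, 0, -0.056], "gripper": 0.045}, {"xyz": [-0.001, 0.0277, 0.0057], "delta_rot": [0, 0, -0.056], "gripper": 0.045}, {"xyz": [-0.001, 0.0277, 0.0057], "delta_rot": [0, 0, -0.056], "gripper": 0.045}, {"xyz": [-0.001, 0.0277, 0.0057], "delta_rot": [0, 0, -0.056], "gripper": 0.045}, {"xyz": [-0.001, 0.0277, 0.0057], "delta_rot": [0, 0, -0.056], "gripper": 0.045}, {"xyz": [-0.001, 0.0277, 0.0057], "delta_rot": [0, 0, -0.056], "gripper": 0.045}, {"xyz": [-0.001, 0.0277, 0.0057], "delta_rot": [0, 0, -0.056], "gripper": 0.045}, {"xyz": [-0.001, 0.0277, 0.0057], "delta_rot": [0, 0, -0.056], "gripper": 0.045}, {"xyz": [0, 0, 0], "delta_rot": [0, 0, 0], "gripper": 0.045}, {"xyz": [0, 0, 0], "delta_rot": [0, 0, 0], "gripper": 0.045}]}}

```text
time: 34.15
tool_pos: [0.5752, -0.2391, 0.1179]
tcp_rot: [-3.082, -0.605, 0.002]
wrist_force: [1.1, 0.8, -0.9]
width: 0.528
```

```bash
python3 - <<'E'
from cas import *
c=cam('wrist'); o=cassettes(c); a=min(o,key=lambda o:np.hypot(*(o[0]-[.5755,-.2423])))
plan([*a[0],0.031],(a[1]+a[3])/2,n=4)
E
```

```text
px [139. 137.] fin [ 0.4271 -0.2365] [12.9 27.7] yaw fin 12.5 | block [ 427.2 -237. ] [81.  35.5] yaw 12.1 2538
px [316. 214.] fin [ 0.5756 -0.2414] [11. 28.] yaw fin 22.4 | block [ 576.  -241.3] [80.2 34.4] yaw 22.5 3602
t 34.20 tcp [ 0.5753 -0.2385  0.1182] xax [ 0.925  0.379 -0.001] zax [-1.2e-03  8.0e-04 -1.0e+00] F [ 0.7   0.91 -0.68] w mm 44.7
dist 0.0873 rows n=4  xyz [-0.0002, 0.0007, 0.0218] rot [-0.0003, 0.0002, -0.0009]
```

Request:
{"op": "arm_command", "data": {"rows": [{"xyz": [0, 0.001, 0.022], "delta_rot": [0, 0, 0], "gripper": 0.045}, {"xyz": [0, 0.001, 0.022], "delta_rot": [0, 0, 0], "gripper": 0.045}, {"xyz": [0, 0.0005, 0.022], "delta_rot": [0, 0, 0], "gripper": 0.045}, {"xyz": [0, 0.0005, 0.022], "delta_rot": [0, 0, 0], "gripper": 0.045}, {"xyz": [0, 0, 0], "delta_rot": [0, 0, 0], "gripper": 0.045}, {"xyz": [0, 0, 0], "delta_rot": [0, 0, 0], "gripper": 0.005}, {"xyz": [0, 0, 0], "delta_rot": [0, 0, 0], "gripper": 0.005}, {"xyz": [0, 0, 0], "delta_rot": [0, 0, 0], "gripper": 0.005}, {"xyz": [0, 0, 0], "delta_rot": [0, 0, 0], "gripper": 0.005}, {"xyz": [0, 0, 0], "delta_rot": [0, 0, 0], "gripper": 0.005}], "force": 60}}

```text
time: 35.2
tool_pos: [0.5787, -0.2423, 0.0333]
tcp_rot: [3.08, 0.608, 0.005]
wrist_force: [0.0, 1.5, 6.8]
width: 0.122
```

Request:
{"op": "arm_command", "data": {"rows": [{"xyz": [0, 0, -0.02], "delta_rot": [0, 0, 0], "gripper": 0.005}, {"xyz": [0, 0, -0.03], "delta_rot": [0, 0, 0], "gripper": 0.005}, {"xyz": [0, 0, -0.04], "delta_rot": [0, 0, 0], "gripper": 0.005}, {"xyz": [0, 0, -0.04], "delta_rot": [0, 0, 0], "gripper": 0.005}, {"xyz": [0, 0, 0], "delta_rot": [0, 0, 0], "gripper": 0.005}]}}

```text
time: 35.7
tool_pos: [0.5814, -0.2439, 0.1691]
tcp_rot: [3.074, 0.606, 0.017]
wrist_force: [1.1, 0.9, 0.2]
width: 0.119
```

```bash
python3 - <<'E'
from h import *
plan([*tow(0.001,-0.025),0.165],PSI,n=7)
E
```

```text
t 35.70 tcp [ 0.5814 -0.2439  0.1691] xax [0.925 0.38  0.009] zax [ 0.0123 -0.006  -0.9999] F [1.15 0.88 0.17] w mm 10.2
dist 0.2448 rows n=7  xyz [0.0026, -0.0352, 0.0004] rot [0.0011, -0.0016, 0.0721]
```

Request:
{"op": "arm_command", "data": {"rows": [{"xyz": [0.0026, -0.0352, 0], "delta_rot": [0, 0, 0.072], "gripper": 0.005}, {"xyz": [0.0026, -0.0352, 0], "delta_rot": [0, 0, 0.072], "gripper": 0.005}, {"xyz": [0.0026, -0.0352, 0], "delta_rot": [0, 0, 0.072], "gripper": 0.005}, {"xyz": [0.0026, -0.0352, 0], "delta_rot": [0, 0, 0.072], "gripper": 0.005}, {"xyz": [0.0026, -0.0352, 0], "delta_rot": [0, 0, 0.072], "gripper": 0.005}, {"xyz": [0.0026, -0.0352, 0], "delta_rot": [0, 0, 0.072], "gripper": 0.005}, {"xyz": [0.0026, -0.0352, 0], "delta_rot": [0, 0, 0.072], "gripper": 0.005}, {"xyz": [0, 0, 0], "delta_rot": [0, 0, 0], "gripper": 0.005}, {"xyz": [0, 0, 0], "delta_rot": [0, 0, 0], "gripper": 0.005}, {"xyz": [0, 0, 0], "delta_rot": [0, 0, 0], "gripper": 0.005}]}}

```text
time: 36.7
tool_pos: [0.5523, 0.0008, 0.1606]
tcp_rot: [3.135, -0.179, -0.001]
wrist_force: [0.0, -0.2, -0.9]
width: 0.124
```

```bash
python3 - <<'E'
from held import *
state(); c=cam('wrist'); cv2.imwrite('pics/w18.png',c['bgr']); held(c); bay(c)
E
```

```text
t 36.70 tcp [0.5523 0.0008 0.1606] xax [ 0.994 -0.114 -0.   ] zax [-4.e-04 -1.e-03 -1.e+00] F [ 0.01 -0.21 -0.91] w mm 10.6
block top z - tcp [-0.0077 -0.0057 -0.0048] n 5799
rect holder mm [ -1.6 -21.8] [34.4 80.6] corners [[-41.8, -39.3], [38.8, -38.7], [38.5, -4.3], [-42.1, -4.8]]
tcp holder [ -3.8 -24.7]
yaw rel holder 0.4
divider 0 mean y -0.6 n 424
divider 46 mean y 45.4 n 423
bar x -51.8..23.8 y -31.6..84.4
manifold x 49.3.. n 5080
wall 1 [ 91.1 108.6]
```

View pics/w18.png

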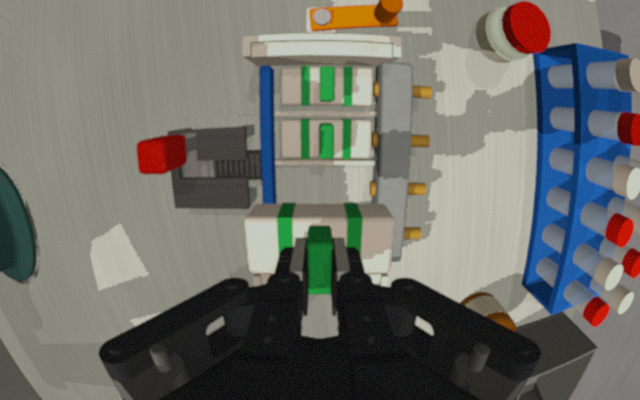

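Request:
{"op": "arm_command", "data": {"rows": [{"xyz": [0.0045, 0.0012, 0.02], "delta_rot": [0, 0, 0], "gripper": 0.005}, {"xyz": [0, 0, 0.028], "delta_rot": [0, 0, 0], "gripper": 0.005}, {"xyz": [0, 0, 0.028], "delta_rot": [0, 0, 0], "gripper": 0.005}, {"xyz": [0, 0, 0.02], "delta_rot": [0, 0, 0], "gripper": 0.005}, {"xyz": [0, 0, 0], "delta_rot": [0, 0, 0], "gripper": 0.005}, {"xyz": [0, 0, 0], "delta_rot": [0, 0, 0], "gripper": 0.005}]}}

```text
time: 37.35
tool_pos: [0.557, -0.0012, 0.0651]
tcp_rot: [3.136, -0.181, -0.0]
wrist_force: [0.4, -0.2, -1.6]
width: 0.12
```

```bash
python3 - <<'E'
from held import *
s,_=state(); print((toh(s['tool_pos'])*1000).round(1))
E
```

```text
t 37.35 tcp [ 0.557  -0.0012  0.0651] xax [ 0.993 -0.115 -0.   ] zax [-3.e-04 -6.e-04 -1.e+00] F [ 0.41 -0.17 -1.58] w mm 10.2
[  0.9 -25.9]
```

Request:
{"op": "arm_command", "data": {"rows": [{"xyz": [0, 0, 0.01], "delta_rot": [0, 0, 0], "gripper": 0.005}, {"xyz": [0, 0, 0.007], "delta_rot": [0, 0, 0], "gripper": 0.005}, {"xyz": [0, 0, 0.003], "delta_rot": [0, 0, 0], "gripper": 0.005}, {"xyz": [0, 0, 0.002], "delta_rot": [0, 0, 0], "gripper": 0.005}, {"xyz": [0, 0, 0.001], "delta_rot": [0, 0, 0], "gripper": 0.005}, {"xyz": [0, 0, 0.0007], "delta_rot": [0, 0, 0], "gripper": 0.005}, {"xyz": [0, 0, 0], "delta_rot": [0, 0, 0], "gripper": 0.005}]}}

```text
time: 38.05
tool_pos: [0.5573, -0.0002, 0.0417]
tcp_rot: [3.136, -0.179, 0.002]
wrist_force: [-0.2, 0.5, -0.4]
width: 0.119
```

Request:
{"op": "arm_command", "data": {"rows": [{"xyz": [0, 0, 0.001], "delta_rot": [0, 0, 0], "gripper": 0.005}, {"xyz": [0, 0, 0], "delta_rot": [0, 0, 0], "gripper": 0.005}]}}

```text
time: 38.25
tool_pos: [0.5575, -0.0002, 0.0413]
tcp_rot: [3.136, -0.179, 0.002]
wrist_force: [-1.4, -0.1, 4.0]
width: 0.122
```

Request:
{"op": "arm_command", "data": {"rows": [{"xyz": [0, 0, 0], "delta_rot": [0, 0, 0], "gripper": 0.02}, {"xyz": [0, 0, 0], "delta_rot": [0, 0, 0], "gripper": 0.03}, {"xyz": [0, 0, 0], "delta_rot": [0, 0, 0], "gripper": 0.032}, {"xyz": [0, 0, -0.025], "delta_rot": [0, 0, 0], "gripper": 0.032}, {"xyz": [0, 0, -0.035], "delta_rot": [0, 0, 0], "gripper": 0.032}, {"xyz": [0, 0, -0.035], "delta_rot": [0, 0, 0], "gripper": 0.032}, {"xyz": [0, 0.01, -0.035], "delta_rot": [0, 0, 0], "gripper": 0.04}, {"xyz": [0, 0.01, 0], "delta_rot": [0, 0, 0], "gripper": 0.045}, {"xyz": [0, 0.02, 0], "delta_rot": [0, 0, 0], "gripper": 0.045}]}}

```text
time: 39.15
tool_pos: [0.5537, -0.0398, 0.1722]
tcp_rot: [3.136, -0.177, 0.007]
wrist_force: [0.5, -0.1, -0.4]
width: 0.532
```

```bash
python3 - <<'E'
from held import *; from cas import cassettes
c=cam('wrist'); cv2.imwrite('pics/w19.png',c['bgr'])
for o in cassettes(c,0.008,show=False): print('holder mm',(toh(o[0])*1000).round(1),'yaw fin',np.degrees(o[1]-PSI).round(1))
plan([0.427,-0.2370,0.12],np.radians(11.7),n=8)
E
```

```text
holder mm [ 3.8 68.9] yaw fin 0.4
holder mm [ 4.  23.1] yaw fin 0.1
holder mm [  3.3 -22.3] yaw fin 0.1
t 39.20 tcp [ 0.5525 -0.0429  0.171 ] xax [ 0.994 -0.114  0.002] zax [ 0.0017 -0.003  -1.    ] F [ 0.21 -2.37  0.17] w mm 45.1
dist 0.2367 rows n=8  xyz [-0.0164, 0.024, 0.0064] rot [0.0004, -0.0002, -0.0398]
```

View pics/w19.png

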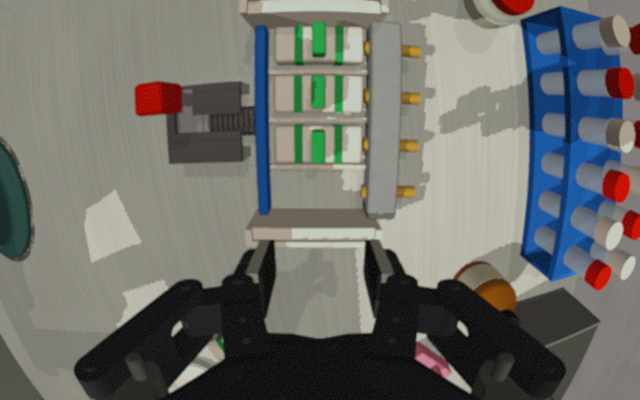

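Three seated. Now the last cassette, D.

Request:
{"op": "arm_command", "data": {"rows": [{"xyz": [-0.0164, 0.024, 0.0064], "delta_rot": [0, 0, -0.04], "gripper": 0.045}, {"xyz": [-0.0164, 0.024, 0.0064], "delta_rot": [0, 0, -0.04], "gripper": 0.045}, {"xyz": [-0.0164, 0.024, 0.0064], "delta_rot": [0, 0, -0.04], "gripper": 0.045}, {"xyz": [-0.0164, 0.024, 0.0064], "delta_rot": [0, 0, -0.04], "gripper": 0.045}, {"xyz": [-0.0164, 0.024, 0.0064], "delta_rot": [0, 0, -0.04], "gripper": 0.045}, {"xyz": [-0.0164, 0.024, 0.0064], "delta_rot": [0, 0, -0.04], "gripper": 0.045}, {"xyz": [-0.0164, 0.024, 0.0064], "delta_rot": [0, 0, -0.04], "gripper": 0.045}, {"xyz": [-0.0164, 0.024, 0.0064], "delta_rot": [0, 0, -0.04], "gripper": 0.045}, {"xyz": [0, 0, 0], "delta_rot": [0, 0, 0], "gripper": 0.045}, {"xyz": [0, 0, 0], "delta_rot": [0, 0, 0], "gripper": 0.045}]}}

```text
time: 40.2
tool_pos: [0.4261, -0.2345, 0.1185]
tcp_rot: [-3.125, -0.319, 0.001]
wrist_force: [-0.5, 0.3, -0.1]
width: 0.527
```

```bash
python3 - <<'E'
from cas import *
c=cam('wrist'); o=cassettes(c); a=min(o,key=lambda o:np.hypot(*(o[0]-[.427,-.237])))
plan([*a[0],0.031],(a[1]+a[3])/2,n=4)
E
```

```text
px [316. 213.] fin [ 0.4266 -0.2367] [11.4 28.2] yaw fin 12.1 | block [ 426.7 -236.7] [80.  34.9] yaw 11.9 3558
t 40.25 tcp [ 0.4266 -0.2341  0.1188] xax [0.979 0.203 0.   ] zax [ 1.e-04  4.e-04 -1.e+00] F [ 0.82  0.12 -0.24] w mm 44.9
dist 0.0878 rows n=4  xyz [-0.0001, 0.0006, 0.022] rot [-0.0001, -0.0, -0.0013]
```

Request:
{"op": "arm_command", "data": {"rows": [{"xyz": [0, 0.0006, 0.022], "delta_rot": [0, 0, -0.001], "gripper": 0.045}, {"xyz": [0, 0.0006, 0.022], "delta_rot": [0, 0, -0.001], "gripper": 0.045}, {"xyz": [0, 0.0006, 0.022], "delta_rot": [0, 0, -0.001], "gripper": 0.045}, {"xyz": [0, 0.0006, 0.022], "delta_rot": [0, 0, 0], "gripper": 0.045}, {"xyz": [0, 0, 0], "delta_rot": [0, 0, 0], "gripper": 0.045}, {"xyz": [0, 0, 0], "delta_rot": [0, 0, 0], "gripper": 0.005}, {"xyz": [0, 0, 0], "delta_rot": [0, 0, 0], "gripper": 0.005}, {"xyz": [0, 0, 0], "delta_rot": [0, 0, 0], "gripper": 0.005}, {"xyz": [0, 0, 0], "delta_rot": [0, 0, 0], "gripper": 0.005}, {"xyz": [0, 0, 0], "delta_rot": [0, 0, 0], "gripper": 0.005}], "force": 60}}

```text
time: 41.25
tool_pos: [0.4289, -0.2375, 0.0329]
tcp_rot: [3.122, 0.327, 0.005]
wrist_force: [1.1, 1.6, 6.1]
width: 0.122
```

Request:
{"op": "arm_command", "data": {"rows": [{"xyz": [0, 0, -0.02], "delta_rot": [0, 0, 0], "gripper": 0.005}, {"xyz": [0, 0, -0.03], "delta_rot": [0, 0, 0], "gripper": 0.005}, {"xyz": [0, 0, -0.04], "delta_rot": [0, 0, 0], "gripper": 0.005}, {"xyz": [0, 0, -0.04], "delta_rot": [0, 0, 0], "gripper": 0.005}, {"xyz": [0, 0, 0], "delta_rot": [0, 0, 0], "gripper": 0.005}]}}

```text
time: 41.75
tool_pos: [0.4311, -0.2393, 0.168]
tcp_rot: [3.116, 0.326, 0.016]
wrist_force: [1.3, -1.3, -1.4]
width: 0.122
```

```bash
python3 - <<'E'
from h import *
plan([*tow(0.001,-0.071),0.165],PSI,n=7)
E
```

```text
t 41.75 tcp [ 0.4311 -0.2393  0.168 ] xax [0.978 0.207 0.009] zax [ 0.0109 -0.0071 -0.9999] F [ 1.26 -1.27 -1.4 ] w mm 10.4
dist 0.2279 rows n=7  xyz [0.0192, -0.0265, 0.0004] rot [0.0011, -0.0015, 0.0462]
```

Request:
{"op": "arm_command", "data": {"rows": [{"xyz": [0.0192, -0.0265, 0], "delta_rot": [0, 0, 0.046], "gripper": 0.005}, {"xyz": [0.0192, -0.0265, 0], "delta_rot": [0, 0, 0.046], "gripper": 0.005}, {"xyz": [0.0192, -0.0265, 0], "delta_rot": [0, 0, 0.046], "gripper": 0.005}, {"xyz": [0.0192, -0.0265, 0], "delta_rot": [0, 0, 0.046], "gripper": 0.005}, {"xyz": [0.0192, -0.0265, 0], "delta_rot": [0, 0, 0.046], "gripper": 0.005}, {"xyz": [0.0192, -0.0265, 0], "delta_rot": [0, 0, 0.046], "gripper": 0.005}, {"xyz": [0.0192, -0.0265, 0], "delta_rot": [0, 0, 0.046], "gripper": 0.005}, {"xyz": [0, 0, 0], "delta_rot": [0, 0, 0], "gripper": 0.005}, {"xyz": [0, 0, 0], "delta_rot": [0, 0, 0], "gripper": 0.005}, {"xyz": [0, 0, 0], "delta_rot": [0, 0, 0], "gripper": 0.005}]}}

```text
time: 42.75
tool_pos: [0.5466, -0.0436, 0.1604]
tcp_rot: [3.136, -0.178, -0.002]
wrist_force: [-0.1, -0.3, -1.3]
width: 0.123
```

```bash
python3 - <<'E'
from held import *
state(); c=cam('wrist'); cv2.imwrite('pics/w20.png',c['bgr']); held(c); bay(c)
E
```

```text
t 42.75 tcp [ 0.5466 -0.0436  0.1604] xax [ 0.994 -0.113 -0.001] zax [-1.4e-03 -7.0e-04 -1.0e+00] F [-0.12 -0.28 -1.31] w mm 10.5
block top z - tcp [-0.0074 -0.0055 -0.0046] n 5686
rect holder mm [ -2.2 -67.1] [34.2 80.2] corners [[-42.2, -84.4], [38.0, -84.1], [37.8, -49.9], [-42.4, -50.2]]
tcp holder [ -4.4 -69.4]
yaw rel holder 0.2
divider -46 mean y -46.3 n 422
divider 0 mean y -0.6 n 424
divider 46 mean y 46.6 n 512
bar x -51.9..11.2 y -77.1..83.7
manifold x 49.4.. n 6244
wall 1 [90.3 93.3]
```

View pics/w20.png

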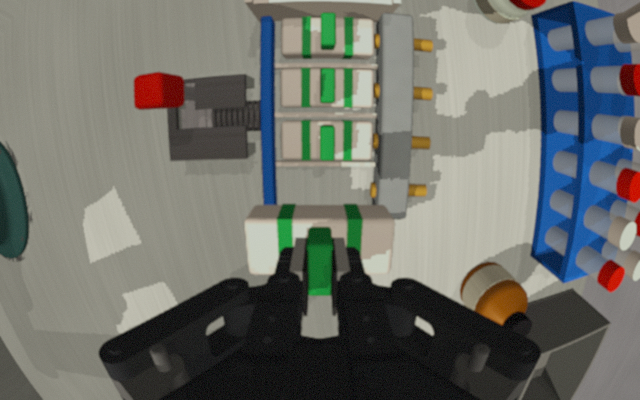

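Shift: x +5 mm, y −2 mm (holder) → tool x +0.005, y +0.002.

Request:
{"op": "arm_command", "data": {"rows": [{"xyz": [0.005, 0.002, 0.02], "delta_rot": [0, 0, 0], "gripper": 0.005}, {"xyz": [0, 0, 0.028], "delta_rot": [0, 0, 0], "gripper": 0.005}, {"xyz": [0, 0, 0.028], "delta_rot": [0, 0, 0], "gripper": 0.005}, {"xyz": [0, 0, 0.02], "delta_rot": [0, 0, 0], "gripper": 0.005}, {"xyz": [0, 0, 0], "delta_rot": [0, 0, 0], "gripper": 0.005}, {"xyz": [0, 0, 0], "delta_rot": [0, 0, 0], "gripper": 0.005}]}}

```text
time: 43.4
tool_pos: [0.552, -0.0464, 0.0654]
tcp_rot: [3.136, -0.18, -0.0]
wrist_force: [0.3, -0.3, -1.3]
width: 0.125
```

```bash
python3 - <<'E'
from held import *
s,_=state(); print((toh(s['tool_pos'])*1000).round(1))
E
```

```text
t 43.40 tcp [ 0.552  -0.0464  0.0654] xax [ 0.993 -0.114 -0.   ] zax [-2.e-04 -5.e-04 -1.e+00] F [ 0.28 -0.27 -1.31] w mm 10.7
[  1.2 -71.4]
```

Request:
{"op": "arm_command", "data": {"rows": [{"xyz": [0, 0, 0.01], "delta_rot": [0, 0, 0], "gripper": 0.005}, {"xyz": [0, 0, 0.007], "delta_rot": [0, 0, 0], "gripper": 0.005}, {"xyz": [0, 0, 0.003], "delta_rot": [0, 0, 0], "gripper": 0.005}, {"xyz": [0, 0, 0.002], "delta_rot": [0, 0, 0], "gripper": 0.005}, {"xyz": [0, 0, 0.001], "delta_rot": [0, 0, 0], "gripper": 0.005}, {"xyz": [0, 0, 0.0007], "delta_rot": [0, 0, 0], "gripper": 0.005}, {"xyz": [0, 0, 0], "delta_rot": [0, 0, 0], "gripper": 0.005}]}}

```text
time: 44.1
tool_pos: [0.5527, -0.0457, 0.0417]
tcp_rot: [3.136, -0.178, 0.001]
wrist_force: [0.0, -0.7, -1.6]
width: 0.12
```

Request:
{"op": "arm_command", "data": {"rows": [{"xyz": [0, 0, 0.001], "delta_rot": [0, 0, 0], "gripper": 0.005}, {"xyz": [0, 0, 0], "delta_rot": [0, 0, 0], "gripper": 0.005}]}}

```text
time: 44.3
tool_pos: [0.553, -0.0457, 0.041]
tcp_rot: [3.136, -0.178, 0.002]
wrist_force: [0.4, 0.3, 0.4]
width: 0.123
```

Request:
{"op": "arm_command", "data": {"rows": [{"xyz": [0, 0, 0.0005], "delta_rot": [0, 0, 0], "gripper": 0.005}, {"xyz": [0, 0, 0], "delta_rot": [0, 0, 0], "gripper": 0.02}, {"xyz": [0, 0, 0], "delta_rot": [0, 0, 0], "gripper": 0.03}, {"xyz": [0, 0, 0], "delta_rot": [0, 0, 0], "gripper": 0.032}, {"xyz": [0, 0, -0.025], "delta_rot": [0, 0, 0], "gripper": 0.032}, {"xyz": [0, 0, -0.035], "delta_rot": [0, 0, 0], "gripper": 0.032}, {"xyz": [0, 0, -0.035], "delta_rot": [0, 0, 0], "gripper": 0.032}, {"xyz": [0, 0.01, -0.035], "delta_rot": [0, 0, 0], "gripper": 0.04}, {"xyz": [0, 0.01, 0], "delta_rot": [0, 0, 0], "gripper": 0.045}, {"xyz": [0, 0.02, 0], "delta_rot": [0, 0, 0], "gripper": 0.05}]}}

```text
time: 45.3
tool_pos: [0.5492, -0.0853, 0.1718]
tcp_rot: [3.136, -0.176, 0.007]
wrist_force: [0.2, 0.3, -0.6]
width: 0.585
```

```bash
python3 - <<'E'
from held import *; from cas import cassettes
from red import red
c=cam('wrist'); cv2.imwrite('pics/w21.png',c['bgr'])
for o in cassettes(c,0.008,show=False): print('holder mm',(toh(o[0])*1000).round(1),'yaw fin',np.degrees(o[1]-PSI).round(1))
red()
plan([*tow(-0.1152,0.0235),0.165],PSI,n=6)
E
```

```text
holder mm [ 3.8 55.8] yaw fin 89.0
holder mm [ 3.5 22.9] yaw fin 0.2
holder mm [  3.3 -22.7] yaw fin 0.1
holder mm [  3.9 -69.5] yaw fin 0.1
wrist 932 holder mm [-113.9   21.1] size [23.3 23.5] -> plunger 31.9
top 78 holder mm [-115.4   18.9] size [23.8 23. ] -> plunger 33.4
t 45.45 tcp [ 0.5474 -0.086   0.1695] xax [ 0.993 -0.115 -0.   ] zax [-3.e-04 -2.e-04 -1.e+00] F [-0.33  0.83 -0.34] w mm 50.0
dist 0.1781 rows n=6  xyz [-0.0194, -0.0224, 0.0007] rot [0.0, 0.0, -0.0]
```

View pics/w21.png

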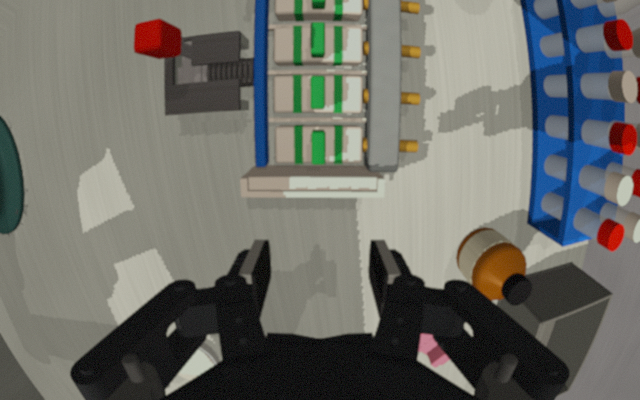

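Request:
{"op": "arm_command", "data": {"rows": [{"xyz": [-0.0194, -0.0224, 0.0007], "delta_rot": [0, 0, 0], "gripper": 0.05}, {"xyz": [-0.0194, -0.0224, 0.0007], "delta_rot": [0, 0, 0], "gripper": 0.05}, {"xyz": [-0.0194, -0.0224, 0.0007], "delta_rot": [0, 0, 0], "gripper": 0.05}, {"xyz": [-0.0194, -0.0224, 0.0007], "delta_rot": [0, 0, 0], "gripper": 0.05}, {"xyz": [-0.0194, -0.0224, 0.0007], "delta_rot": [0, 0, 0], "gripper": 0.05}, {"xyz": [-0.0194, -0.0224, 0.0007], "delta_rot": [0, 0, 0], "gripper": 0.05}, {"xyz": [0, 0, 0], "delta_rot": [0, 0, 0], "gripper": 0.05}, {"xyz": [0, 0, 0], "delta_rot": [0, 0, 0], "gripper": 0.05}]}}

```text
time: 46.25
tool_pos: [0.447, 0.062, 0.1652]
tcp_rot: [3.136, -0.175, 0.0]
wrist_force: [1.0, 0.8, -0.2]
width: 0.586
```

```bash
python3 - <<'E'
from held import *; from cas import cassettes
from red import red
c=cam('wrist')
for o in cassettes(c,0.008,show=False): print('holder mm',(toh(o[0])*1000).round(1),'yaw fin',np.degrees(o[1]-PSI).round(1))
red()
s,_=state(); print((toh(s['tool_pos'])*1000).round(1))
E
```

```text
holder mm [ 3.3 69.4] yaw fin -0.7
holder mm [ 3.  23.4] yaw fin 0.8
holder mm [  3.1 -22.4] yaw fin 0.3
holder mm [  3.9 -62.1] yaw fin 1.8
wrist 1210 holder mm [-115.2   23. ] size [22.9 23.4] -> plunger 33.2
top few 2
t 46.40 tcp [0.448  0.0609 0.1657] xax [ 0.994 -0.114  0.001] zax [ 7.e-04 -7.e-04 -1.e+00] F [-0.98 -0.81 -0.37] w mm 49.8
[-114.4   23.3]
```

Request:
{"op": "arm_command", "data": {"rows": [{"xyz": [-0.0008, 0, 0.025], "delta_rot": [0, 0, 0], "gripper": 0.05}, {"xyz": [0, 0, 0.025], "delta_rot": [0, 0, 0], "gripper": 0.05}, {"xyz": [0, 0, 0.025], "delta_rot": [0, 0, 0], "gripper": 0.05}, {"xyz": [0, 0, 0], "delta_rot": [0, 0, 0], "gripper": 0.05}, {"xyz": [0, 0, 0], "delta_rot": [0, 0, 0], "gripper": 0.015}, {"xyz": [0, 0, 0], "delta_rot": [0, 0, 0], "gripper": 0.015}, {"xyz": [0, 0, 0], "delta_rot": [0, 0, 0], "gripper": 0.015}, {"xyz": [0, 0, 0], "delta_rot": [0, 0, 0], "gripper": 0.015}], "force": 60}}

```text
time: 47.2
tool_pos: [0.4454, 0.0613, 0.0922]
tcp_rot: [3.136, -0.179, -0.004]
wrist_force: [-8.4, 0.9, 5.8]
width: 0.272
```

```bash
python3 - <<'E'
from red import *
s,_=state(); print((toh(s['tool_pos'])*1000).round(1)); red()
E
```

```text
t 47.20 tcp [0.4454 0.0613 0.0922] xax [ 0.993 -0.114 -0.003] zax [-2.7e-03 -3.0e-04 -1.0e+00] F [-8.38  0.94  5.83] w mm 23.3
[-117.    23.4]
wrist 2615 holder mm [-114.8   23.2] size [24.2 23.4] -> plunger 32.8
top few 0
```

Request:
{"op": "arm_command", "data": {"rows": [{"xyz": [-0.0025, 0, 0], "delta_rot": [0, 0, 0], "gripper": 0.015}, {"xyz": [-0.0025, 0, 0], "delta_rot": [0, 0, 0], "gripper": 0.015}, {"xyz": [0, 0, 0], "delta_rot": [0, 0, 0], "gripper": 0.015}, {"xyz": [0, 0, 0], "delta_rot": [0, 0, 0], "gripper": 0.015}]}}

```text
time: 47.7
tool_pos: [0.4448, 0.0617, 0.0922]
tcp_rot: [3.136, -0.178, 0.011]
wrist_force: [7.3, -1.8, -7.1]
width: 0.27
```

```bash
python3 - <<'E'
from red import *
s,_=state(); print((toh(s['tool_pos'])*1000).round(1)); red()
E
```

```text
t 47.70 tcp [0.4448 0.0617 0.0922] xax [ 0.994 -0.113  0.007] zax [ 7.3e-03 -7.0e-04 -1.0e+00] F [ 7.35 -1.76 -7.09] w mm 23.0
[-117.7   23.7]
wrist 2610 holder mm [-115.6   23.9] size [24.6 23.5] -> plunger 33.6
top few 0
```

Request:
{"op": "arm_command", "data": {"rows": [{"xyz": [-0.0025, 0, 0], "delta_rot": [0, 0, 0], "gripper": 0.015}, {"xyz": [0, 0, 0], "delta_rot": [0, 0, 0], "gripper": 0.015}, {"xyz": [0, 0, 0], "delta_rot": [0, 0, 0], "gripper": 0.015}]}}

```text
time: 48.1
tool_pos: [0.4429, 0.0619, 0.0922]
tcp_rot: [3.136, -0.178, 0.013]
wrist_force: [8.4, -1.0, -8.0]
width: 0.268
```

```bash
python3 - <<'E'
from red import *
s,_=state(); print((toh(s['tool_pos'])*1000).round(1)); red()
E
```

```text
t 48.10 tcp [0.4429 0.0619 0.0922] xax [ 0.994 -0.113  0.008] zax [ 8.2e-03 -6.0e-04 -1.0e+00] F [ 8.42 -0.96 -7.96] w mm 22.9
[-119.7   23.8]
wrist 2589 holder mm [-117.6   23.9] size [24.4 23.4] -> plunger 35.6
top few 0
```

Now across to 0 (tool +y 24 mm), then ease forward.

Request:
{"op": "arm_command", "data": {"rows": [{"xyz": [0, 0.006, 0], "delta_rot": [0, 0, 0], "gripper": 0.015}, {"xyz": [0, 0.006, 0], "delta_rot": [0, 0, 0], "gripper": 0.015}, {"xyz": [0, 0.006, 0], "delta_rot": [0, 0, 0], "gripper": 0.015}, {"xyz": [0, 0.006, 0], "delta_rot": [0, 0, 0], "gripper": 0.015}, {"xyz": [0, 0, 0], "delta_rot": [0, 0, 0], "gripper": 0.015}, {"xyz": [0, 0, 0], "delta_rot": [0, 0, 0], "gripper": 0.015}]}}

```text
time: 48.8
tool_pos: [0.4403, 0.0388, 0.0922]
tcp_rot: [-3.135, 0.18, -0.013]
wrist_force: [9.9, 1.7, -9.2]
width: 0.268
```

```bash
python3 - <<'E'
from red import *
s,_=state(); print((toh(s['tool_pos'])*1000).round(1)); red()
E
```

```text
t 48.80 tcp [0.4403 0.0388 0.0922] xax [ 0.993 -0.114  0.008] zax [ 8.6e-03  9.0e-04 -1.0e+00] F [ 9.88  1.73 -9.24] w mm 22.9
[-119.6    0.5]
wrist 2587 holder mm [-117.6    1. ] size [23.6 23.4] -> plunger 35.6
top few 0
```

Request:
{"op": "arm_command", "data": {"rows": [{"xyz": [0.004, 0, 0], "delta_rot": [0, 0, 0], "gripper": 0.015}, {"xyz": [0.004, 0, 0], "delta_rot": [0, 0, 0], "gripper": 0.015}, {"xyz": [0.004, 0, 0], "delta_rot": [0, 0, 0], "gripper": 0.015}, {"xyz": [0.002, 0, 0], "delta_rot": [0, 0, 0], "gripper": 0.015}, {"xyz": [0, 0, 0], "delta_rot": [0, 0, 0], "gripper": 0.015}, {"xyz": [0, 0, 0], "delta_rot": [0, 0, 0], "gripper": 0.015}]}}

```text
time: 49.5
tool_pos: [0.4529, 0.0373, 0.0922]
tcp_rot: [-3.136, 0.179, -0.009]
wrist_force: [6.2, 2.1, -3.3]
width: 0.271
```

```bash
python3 - <<'E'
from red import *
s,_=state(); print((toh(s['tool_pos'])*1000).round(1)); red()
E
```

```text
t 49.50 tcp [0.4529 0.0373 0.0922] xax [ 0.994 -0.114  0.006] zax [ 5.7e-03  6.0e-04 -1.0e+00] F [ 6.22  2.12 -3.29] w mm 23.2
[-106.8    0.4]
wrist 2590 holder mm [-104.9    0.8] size [23.1 23.5] -> plunger 22.9
top few 0
```

Plunger at 22.9 in the long slot, nearly at rest. Let go and lift.

Request:
{"op": "arm_command", "data": {"rows": [{"xyz": [0.002, 0, 0], "delta_rot": [0, 0, 0], "gripper": 0.015}, {"xyz": [0.001, 0, 0], "delta_rot": [0, 0, 0], "gripper": 0.015}, {"xyz": [0, 0, 0], "delta_rot": [0, 0, 0], "gripper": 0.035}, {"xyz": [0, 0, 0], "delta_rot": [0, 0, 0], "gripper": 0.05}, {"xyz": [0, 0, 0], "delta_rot": [0, 0, 0], "gripper": 0.05}, {"xyz": [0, 0, -0.025], "delta_rot": [0, 0, 0], "gripper": 0.05}, {"xyz": [0, 0, -0.035], "delta_rot": [0, 0, 0], "gripper": 0.05}, {"xyz": [0, 0, -0.035], "delta_rot": [0, 0, 0], "gripper": 0.05}, {"xyz": [0, 0, -0.02], "delta_rot": [0, 0, 0], "gripper": 0.05}, {"xyz": [0, 0, 0], "delta_rot": [0, 0, 0], "gripper": 0.05}]}}

```text
time: 50.6
tool_pos: [0.4558, 0.0363, 0.2096]
tcp_rot: [3.136, -0.178, 0.012]
wrist_force: [-0.0, 0.1, -0.4]
width: 0.585
```

```bash
python3 - <<'E'
from red import *; from cas import cassettes
c=cam('wrist'); cv2.imwrite('pics/w22.png',c['bgr'])
for o in cassettes(c,0.008,show=False): print('holder mm',(toh(o[0])*1000).round(1),'yaw fin',np.degrees(o[1]-PSI).round(1))
red()
plan([0.503,0.352,0.15],np.radians(6.9),step=.035)
t=cam('top'); crop(t,130,160,380,260,3,'t5.png')
E
```

```text
holder mm [ 9.2 69.5] yaw fin 0.6
holder mm [ 8.6 23.6] yaw fin -0.9
holder mm [  8.6 -22.6] yaw fin 0.2
holder mm [  8.9 -68.9] yaw fin -1.8
wrist 842 holder mm [-102.5    0.3] size [22.2 23.2] -> plunger 20.5
top few 0
t 50.75 tcp [0.4525 0.0363 0.2046] xax [ 0.994 -0.113 -0.001] zax [-1.2e-03 -8.0e-04 -1.0e+00] F [-0.21 -0.03  0.34] w mm 50.0
dist 0.3243 rows n=10  xyz [0.0048, -0.0317, 0.0054] rot [0.0001, 0.0001, -0.0234]
```

View pics/w22.png

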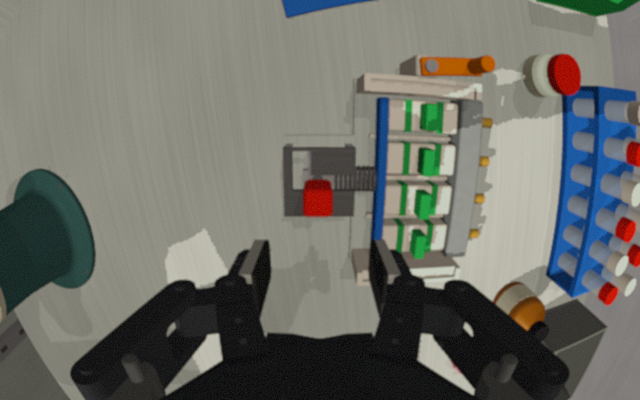

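View pics/t5.png

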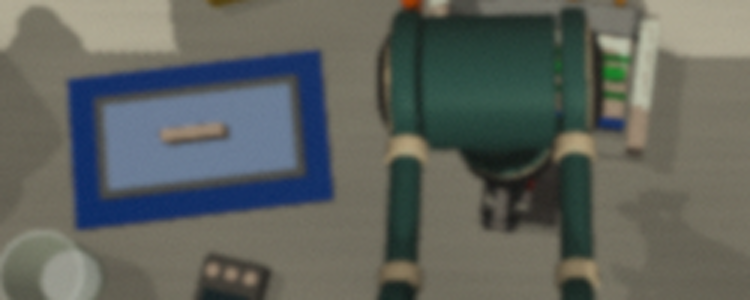

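Request:
{"op": "arm_command", "data": {"rows": [{"xyz": [0.0048, -0.0317, 0.0054], "delta_rot": [0, 0, -0.0234], "gripper": 0.045}, {"xyz": [0.0048, -0.0317, 0.0054], "delta_rot": [0, 0, -0.0234], "gripper": 0.045}, {"xyz": [0.0048, -0.0317, 0.0054], "delta_rot": [0, 0, -0.0234], "gripper": 0.045}, {"xyz": [0.0048, -0.0317, 0.0054], "delta_rot": [0, 0, -0.0234], "gripper": 0.045}, {"xyz": [0.0048, -0.0317, 0.0054], "delta_rot": [0, 0, -0.0234], "gripper": 0.045}, {"xyz": [0.0048, -0.0317, 0.0054], "delta_rot": [0, 0, -0.0234], "gripper": 0.045}, {"xyz": [0.0048, -0.0317, 0.0054], "delta_rot": [0, 0, -0.0234], "gripper": 0.045}, {"xyz": [0.0048, -0.0317, 0.0054], "delta_rot": [0, 0, -0.0234], "gripper": 0.045}, {"xyz": [0.0048, -0.0317, 0.0054], "delta_rot": [0, 0, -0.0234], "gripper": 0.045}, {"xyz": [0.0048, -0.0317, 0.0054], "delta_rot": [0, 0, -0.0234], "gripper": 0.045}, {"xyz": [0, 0, 0], "delta_rot": [0, 0, 0], "gripper": 0.045}, {"xyz": [0, 0, 0], "delta_rot": [0, 0, 0], "gripper": 0.045}]}}

```text
time: 52.0
tool_pos: [0.5025, 0.3519, 0.1493]
tcp_rot: [3.133, 0.191, -0.005]
wrist_force: [0.8, -0.6, -0.1]
width: 0.528
```

```bash
python3 - <<'E'
from h import *
c=cam('wrist'); cv2.imwrite('pics/w23.png',c['bgr'])
W=cloud(c)
m=(W[...,2]>0.033)&(W[...,2]<.045)&(abs(W[...,0]-.5)<.04)&(abs(W[...,1]-.352)<.055); w=W[m]; r=cv2.minAreaRect((w[:,:2]*1000).astype(np.float32)); print(len(w),r)
bx=cv2.boxPoints(r); e=[bx[1]-bx[0],bx[2]-bx[1]]; L=min(e,key=np.linalg.norm); y=np.arctan2(L[1],L[0]); y=(y+np.pi/2)%np.pi-np.pi/2; print(np.degrees(y))
plan([r[0][0]/1000,r[0][1]/1000,0.0175],y,n=5)
E
```

```text
977 ((502.6051025390625, 351.913330078125), (12.003722190856934, 59.1351432800293), 7.238830089569092)
7.2387366
t 52.05 tcp [0.5029 0.3514 0.1499] xax [ 0.993  0.121 -0.002] zax [-0.002  -0.0029 -1.    ] F [ 0.19 -0.1   0.05] w mm 44.7
dist 0.1324 rows n=5  xyz [0.0, -0.0002, 0.0265] rot [0.0005, 0.0005, -0.0011]
```

View pics/w23.png

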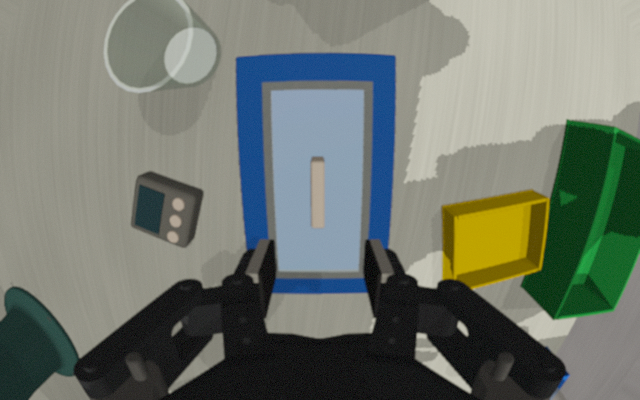

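Request:
{"op": "arm_command", "data": {"rows": [{"xyz": [0, 0, 0.03], "delta_rot": [0, 0, -0.002], "gripper": 0.045}, {"xyz": [0, 0, 0.03], "delta_rot": [0, 0, -0.002], "gripper": 0.045}, {"xyz": [0, 0, 0.03], "delta_rot": [0, 0, -0.002], "gripper": 0.045}, {"xyz": [0, 0, 0.03], "delta_rot": [0, 0, 0], "gripper": 0.045}, {"xyz": [0, 0, 0.015], "delta_rot": [0, 0, 0], "gripper": 0.045}, {"xyz": [0, 0, 0], "delta_rot": [0, 0, 0], "gripper": 0.045}, {"xyz": [0, 0, 0], "delta_rot": [0, 0, 0], "gripper": 0.005}, {"xyz": [0, 0, 0], "delta_rot": [0, 0, 0], "gripper": 0.005}, {"xyz": [0, 0, 0], "delta_rot": [0, 0, 0], "gripper": 0.005}, {"xyz": [0, 0, 0], "delta_rot": [0, 0, 0], "gripper": 0.005}, {"xyz": [0, 0, 0], "delta_rot": [0, 0, 0], "gripper": 0.005}], "force": 80}}

```text
time: 53.15
tool_pos: [0.5055, 0.3531, 0.019]
tcp_rot: [-3.134, -0.199, -0.006]
wrist_force: [-0.1, -1.9, 6.9]
width: 0.121
```

Request:
{"op": "arm_command", "data": {"rows": [{"xyz": [0, 0, -0.015], "delta_rot": [0, 0, 0], "gripper": 0.005}, {"xyz": [0, 0, -0.03], "delta_rot": [0, 0, 0], "gripper": 0.005}, {"xyz": [0, 0, -0.035], "delta_rot": [0, 0, 0], "gripper": 0.005}, {"xyz": [0, 0, -0.035], "delta_rot": [0, 0, 0], "gripper": 0.005}, {"xyz": [0, 0, -0.035], "delta_rot": [0, 0, 0], "gripper": 0.005}, {"xyz": [0, 0, 0], "delta_rot": [0, 0, 0], "gripper": 0.005}, {"xyz": [0, 0, 0], "delta_rot": [0, 0, 0], "gripper": 0.005}]}}

```text
time: 53.85
tool_pos: [0.5045, 0.3529, 0.1685]
tcp_rot: [-3.134, -0.199, -0.005]
wrist_force: [0.5, 0.1, -1.9]
width: 0.118
```

```bash
python3 - <<'E'
from h import *
plan([*tow(0,0),0.165],PSI,n=12)
E
```

```text
t 53.85 tcp [0.5045 0.3529 0.1685] xax [0.992 0.127 0.003] zax [ 0.0034  0.0012 -1.    ] F [ 0.54  0.07 -1.94] w mm 10.1
dist 0.3328 rows n=12  xyz [0.0041, 0.0275, 0.0003] rot [-0.0001, -0.0003, 0.0202]
```

Request:
{"op": "arm_command", "data": {"rows": [{"xyz": [0.0041, 0.0275, 0], "delta_rot": [0, 0, 0.0202], "gripper": 0.005}, {"xyz": [0.0041, 0.0275, 0], "delta_rot": [0, 0, 0.0202], "gripper": 0.005}, {"xyz": [0.0041, 0.0275, 0], "delta_rot": [0, 0, 0.0202], "gripper": 0.005}, {"xyz": [0.0041, 0.0275, 0], "delta_rot": [0, 0, 0.0202], "gripper": 0.005}, {"xyz": [0.0041, 0.0275, 0], "delta_rot": [0, 0, 0.0202], "gripper": 0.005}, {"xyz": [0.0041, 0.0275, 0], "delta_rot": [0, 0, 0.0202], "gripper": 0.005}, {"xyz": [0.0041, 0.0275, 0], "delta_rot": [0, 0, 0.0202], "gripper": 0.005}, {"xyz": [0.0041, 0.0275, 0], "delta_rot": [0, 0, 0.0202], "gripper": 0.005}, {"xyz": [0.0041, 0.0275, 0], "delta_rot": [0, 0, 0.0202], "gripper": 0.005}, {"xyz": [0.0041, 0.0275, 0], "delta_rot": [0, 0, 0.0202], "gripper": 0.005}, {"xyz": [0.0041, 0.0275, 0], "delta_rot": [0, 0, 0.0202], "gripper": 0.005}, {"xyz": [0.0041, 0.0275, 0], "delta_rot": [0, 0, 0.0202], "gripper": 0.005}]}}

```text
time: 55.05
tool_pos: [0.5562, 0.0229, 0.1644]
tcp_rot: [3.136, -0.183, -0.006]
wrist_force: [0.0, 0.0, -1.2]
width: 0.117
```

Request:
{"op": "arm_command", "data": {"rows": [{"xyz": [0, 0, 0], "delta_rot": [0, 0, 0], "gripper": 0.005}, {"xyz": [0, 0, 0], "delta_rot": [0, 0, 0], "gripper": 0.005}, {"xyz": [0, 0, 0], "delta_rot": [0, 0, 0], "gripper": 0.005}]}}

```text
time: 55.35
tool_pos: [0.5571, 0.0247, 0.1656]
tcp_rot: [3.136, -0.181, -0.003]
wrist_force: [-1.0, -1.0, -1.5]
width: 0.121
```

```bash
cat > cov.py <<'E'
from h import *
def cover(c):
    s,_=state(); p=s['tool_pos']; W=cloud(c); h=toh(W); print('tcp holder',(toh(p)*1000).round(1))
    m=(abs(W[...,2]-(p[2]-0.010))<0.006)&(abs(h[...,0])<.075)&(h[...,1]>-.01)&(h[...,1]<.125)
    m[:, :]&=True; m[255:]=0
    w=h[m]; z=W[...,2][m]; print('n',len(w),'z top',np.percentile(z,[5,50,95]).round(4))
    # far (+y) edge and side edges per slice
    for lo in range(20,100,20):
        k=(w[:,1]*1000>lo)&(w[:,1]*1000<lo+20); 
        if k.sum()>20: print('y %d: x %.1f..%.1f'%(lo+10,*(np.percentile(w[k][:,0],[0.5,99.5])*1000)))
    for lo in range(-40,41,20):
        k=(abs(w[:,0]*1000-lo)<10)
        if k.sum()>20: print('x %d: ymax %.1f'%(lo,np.percentile(w[k][:,1],99.7)*1000))
E
python3 - <<'E'
from cov import *
c=cam('wrist'); cv2.imwrite('pics/w24.png',c['bgr']); cover(c)
E
```

```text
t 55.40 tcp [0.5574 0.0248 0.166 ] xax [ 0.993 -0.115 -0.001] zax [-1.1e-03 -1.0e-04 -1.0e+00] F [-0.39  0.24 -1.15] w mm 10.0
tcp holder [-1.6  0. ]
n 35450 z top [0.1544 0.1555 0.1566]
y 30: x -49.3..49.7
y 50: x -49.1..49.7
y 70: x -49.2..49.8
y 90: x -49.3..49.8
x -40: ymax 97.9
x -20: ymax 97.8
x 0: ymax 98.1
x 20: ymax 97.9
x 40: ymax 98.0
```

View pics/w24.png

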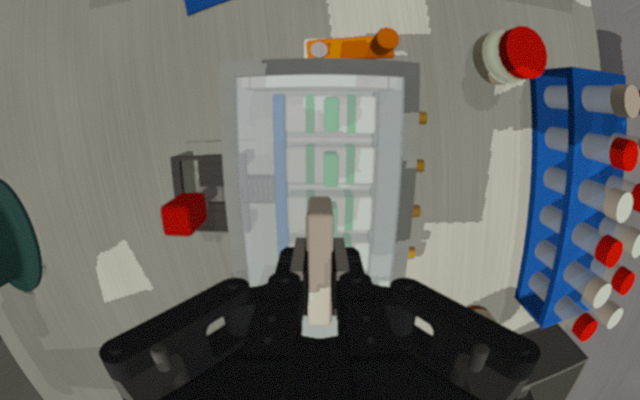

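Request:
{"op": "arm_command", "data": {"rows": [{"xyz": [0, -0.0008, 0.02], "delta_rot": [0, 0, 0], "gripper": 0.005}, {"xyz": [0, 0, 0.02], "delta_rot": [0, 0, 0], "gripper": 0.005}, {"xyz": [0, 0, 0.02], "delta_rot": [0, 0, 0], "gripper": 0.005}, {"xyz": [0, 0, 0.01], "delta_rot": [0, 0, 0], "gripper": 0.005}, {"xyz": [0, 0, 0], "delta_rot": [0, 0, 0], "gripper": 0.005}, {"xyz": [0, 0, 0], "delta_rot": [0, 0, 0], "gripper": 0.005}]}}

```text
time: 56.0
tool_pos: [0.5585, 0.0252, 0.0973]
tcp_rot: [3.136, -0.18, 0.002]
wrist_force: [0.4, -0.2, -1.0]
width: 0.118
```

```bash
python3 - <<'E'
from cov import *
c=cam('wrist'); cover(c)
E
```

```text
t 56.05 tcp [0.5591 0.0251 0.0979] xax [ 0.993 -0.115  0.002] zax [ 2.3e-03 -5.0e-04 -1.0e+00] F [-0.06 -0.24 -2.2 ] w mm 10.0
tcp holder [0.1 0.5]
n 35837 z top [0.086  0.0871 0.0882]
y 30: x -47.8..51.0
y 50: x -47.7..51.1
y 70: x -47.8..51.0
y 90: x -47.9..51.0
x -40: ymax 98.6
x -20: ymax 98.6
x 0: ymax 121.2
x 20: ymax 98.7
x 40: ymax 122.1
```

Request:
{"op": "arm_command", "data": {"rows": [{"xyz": [-0.0015, 0, 0.004], "delta_rot": [0, 0.002, 0], "gripper": 0.005}, {"xyz": [0, 0, 0.005], "delta_rot": [0, 0, 0], "gripper": 0.005}, {"xyz": [0, 0, 0.004], "delta_rot": [0, 0, 0], "gripper": 0.005}, {"xyz": [0, 0, 0.003], "delta_rot": [0, 0, 0], "gripper": 0.005}, {"xyz": [0, 0, 0.001], "delta_rot": [0, 0, 0], "gripper": 0.005}, {"xyz": [0, 0, 0], "delta_rot": [0, 0, 0], "gripper": 0.005}]}}

```text
time: 56.65
tool_pos: [0.5566, 0.0248, 0.0796]
tcp_rot: [3.136, -0.182, 0.003]
wrist_force: [-0.6, -0.7, -1.1]
width: 0.12
```

```bash
python3 - <<'E'
from cov import *
c=cam('wrist'); cover(c)
E
```

```text
t 56.70 tcp [0.5568 0.0249 0.0798] xax [ 0.993 -0.115  0.003] zax [ 2.5e-03 -7.0e-04 -1.0e+00] F [ 0.42 -0.56 -1.36] w mm 10.1
tcp holder [-2.2  0. ]
n 39762 z top [0.068  0.0694 0.0705]
y 30: x -49.8..49.1
y 50: x -49.6..49.1
y 70: x -49.7..49.2
y 90: x -59.1..58.4
x -40: ymax 106.9
x -20: ymax 122.1
x 0: ymax 109.8
x 20: ymax 110.5
x 40: ymax 112.5
```

Within the lips and centred; the last millimetre down to contact.

Request:
{"op": "arm_command", "data": {"rows": [{"xyz": [0, 0, 0.001], "delta_rot": [0, 0, 0], "gripper": 0.005}, {"xyz": [0, 0, 0.0005], "delta_rot": [0, 0, 0], "gripper": 0.005}, {"xyz": [0, 0, 0], "delta_rot": [0, 0, 0], "gripper": 0.005}]}}

```text
time: 57.0
tool_pos: [0.5572, 0.0248, 0.079]
tcp_rot: [3.136, -0.182, 0.005]
wrist_force: [0.6, -0.9, 2.2]
width: 0.12
```

Request:
{"op": "arm_command", "data": {"rows": [{"xyz": [0, 0, 0], "delta_rot": [0, 0, 0], "gripper": 0.02}, {"xyz": [0, 0, 0], "delta_rot": [0, 0, 0], "gripper": 0.03}, {"xyz": [0, 0, 0], "delta_rot": [0, 0, 0], "gripper": 0.04}, {"xyz": [0, 0, -0.02], "delta_rot": [0, 0, 0], "gripper": 0.04}, {"xyz": [0, 0, -0.04], "delta_rot": [0, 0, 0], "gripper": 0.04}, {"xyz": [0, 0, -0.04], "delta_rot": [0, 0, 0], "gripper": 0.04}, {"xyz": [0, 0, 0], "delta_rot": [0, 0, 0], "gripper": 0.04}]}}

```text
time: 57.7
tool_pos: [0.5612, 0.025, 0.1855]
tcp_rot: [-3.136, 0.182, -0.024]
wrist_force: [-0.4, 0.6, 0.4]
width: 0.468
```

```bash
python3 - <<'E'
from h import *
c=cam('wrist'); cv2.imwrite('pics/w25.png',c['bgr']); W=cloud(c); h=toh(W); hsv=cv2.cvtColor(c['bgr'],cv2.COLOR_BGR2HSV)
b=(W[...,2]>0.094)&(W[...,2]<.104)&(abs(h[...,0])<.02)&(abs(h[...,1])<.045); r=cv2.minAreaRect((W[b][:,:2]*1000).astype(np.float32)); print('bar',(toh(np.array(r[0])/1000)*1000).round(1),r, np.median(W[b][:,2]))
k=(abs(h[...,0])<.045)&(abs(h[...,1]-.07)<.02); print('cover top z',np.percentile(W[k][:,2],[5,50,95]))
org=(hsv[...,1]>150)&(hsv[...,0]>=6)&(hsv[...,0]<22)&(W[...,2]>0.104)&(W[...,2]<.115)&(W[...,1]>.05)&(W[...,0]<.7); n=W[org].mean(0); print('nub',n,(toh(n)*1000).round(1)); pv=tow(0,.118); a=np.arctan2(*(toh(n)-[0,.118])[::-1])+np.pi/2; print('tab angle',a)
# go to nub with tool yaw = PSI + a  (tangent)
plan([n[0],n[1],0.16],PSI+a,n=11)
E
```

```text
bar [ 0.6 -0.1] ((559.5454711914062, 24.46646499633789), (59.97616958618164, 12.170222282409668), 82.69747161865234) 0.098607506857673
cover top z [0.06768265 0.06886302 0.07003262]
nub [0.61627528 0.13961145 0.10768925] [ 43.7 120.8]
tab angle 1.635327674002706
t 57.75 tcp [0.5595 0.025  0.1826] xax [ 0.993 -0.115  0.011] zax [ 1.080e-02 -8.000e-04 -9.999e-01] F [ 0.36  0.14 -0.08] w mm 40.2
dist 0.1299 rows n=11  xyz [-0.0043, -0.0121, 0.002] rot [-0.0008, -0.0008, 0.1369]
```

View pics/w25.png

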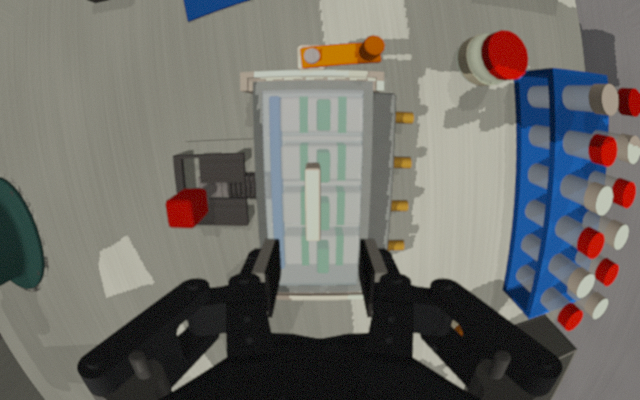

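```bash
python3 - <<'E'
from h import *
s,Rm=state()
tgt=np.array([.6163,.1396,.16]); y=PSI+1.635; x=np.array([np.cos(y),np.sin(y),0]); z=np.array([0,0,-1.])
rv=R.from_matrix(Rm.T@np.stack([x,np.cross(z,x),z],1)).as_rotvec(); print(rv); n=12; d=rv/n
S=sum(R.from_rotvec(d*k).as_matrix() for k in range(n)); print(np.linalg.solve(S,Rm.T@(tgt-s['tool_pos'])).round(4),d.round(4))
E
```

```text
t 57.75 tcp [0.5595 0.025  0.1826] xax [ 0.993 -0.115  0.011] zax [ 1.080e-02 -8.000e-04 -9.999e-01] F [ 0.36  0.14 -0.08] w mm 40.2
[ 0.00847267 -0.00867019 -1.63559877]
[ 0.0106 -0.0055  0.0019] [ 0.0007 -0.0007 -0.1363]
```

Request:
{"op": "arm_command", "data": {"rows": [{"xyz": [0.0106, -0.0055, 0.0019], "delta_rot": [0, 0, -0.136], "gripper": 0.04}, {"xyz": [0.0106, -0.0055, 0.0019], "delta_rot": [0, 0, -0.136], "gripper": 0.04}, {"xyz": [0.0106, -0.0055, 0.0019], "delta_rot": [0, 0, -0.136], "gripper": 0.04}, {"xyz": [0.0106, -0.0055, 0.0019], "delta_rot": [0, 0, -0.136], "gripper": 0.04}, {"xyz": [0.0106, -0.0055, 0.0019], "delta_rot": [0, 0, -0.136], "gripper": 0.04}, {"xyz": [0.0106, -0.0055, 0.0019], "delta_rot": [0, 0, -0.136], "gripper": 0.04}, {"xyz": [0.0106, -0.0055, 0.0019], "delta_rot": [0, 0, -0.136], "gripper": 0.04}, {"xyz": [0.0106, -0.0055, 0.0019], "delta_rot": [0, 0, -0.136], "gripper": 0.04}, {"xyz": [0.0106, -0.0055, 0.0019], "delta_rot": [0, 0, -0.136], "gripper": 0.04}, {"xyz": [0.0106, -0.0055, 0.0019], "delta_rot": [0, 0, -0.136], "gripper": 0.04}, {"xyz": [0.0106, -0.0055, 0.0019], "delta_rot": [0, 0, -0.136], "gripper": 0.04}, {"xyz": [0.0106, -0.0055, 0.0019], "delta_rot": [0, 0, -0.136], "gripper": 0.04}]}}

```text
time: 58.95
tool_pos: [0.6124, 0.14, 0.1536]
tcp_rot: [2.275, 2.166, -0.001]
wrist_force: [0.1, 0.6, 0.0]
width: 0.469
```

Request:
{"op": "arm_command", "data": {"rows": [{"xyz": [0, 0, 0], "delta_rot": [0, 0, 0], "gripper": 0.04}, {"xyz": [0, 0, 0], "delta_rot": [0, 0, 0], "gripper": 0.04}]}}

```text
time: 59.15
tool_pos: [0.6126, 0.1395, 0.1543]
tcp_rot: [2.283, 2.156, -0.001]
wrist_force: [-0.7, 0.1, -0.1]
width: 0.467
```

```bash
python3 - <<'E'
from h import *
c=cam('wrist'); cv2.imwrite('pics/w26.png',c['bgr']); W=cloud(c); hsv=cv2.cvtColor(c['bgr'],cv2.COLOR_BGR2HSV)
org=(hsv[...,1]>150)&(hsv[...,0]>=6)&(hsv[...,0]<22)&(W[...,2]>0.104)&(W[...,2]<.115)&(abs(W[...,1]-.14)<.04)&(abs(W[...,0]-.616)<.04); n=W[org].mean(0) if org.sum()>20 else np.array([.6163,.1396,0]); print(org.sum(),n)
plan([n[0],n[1],0.084],PSI+1.635,n=4)
E
```

```text
410 [0.61587566 0.14055149 0.10754457]
t 59.20 tcp [0.6129 0.1392 0.1547] xax [ 0.057  0.998 -0.001] zax [ 0.0013 -0.0014 -1.    ] F [ 0.14 -1.28 -0.34] w mm 40.2
dist 0.0708 rows n=4  xyz [0.0004, 0.0007, 0.0177] rot [0.0003, 0.0003, -0.0016]
```

View pics/w26.png

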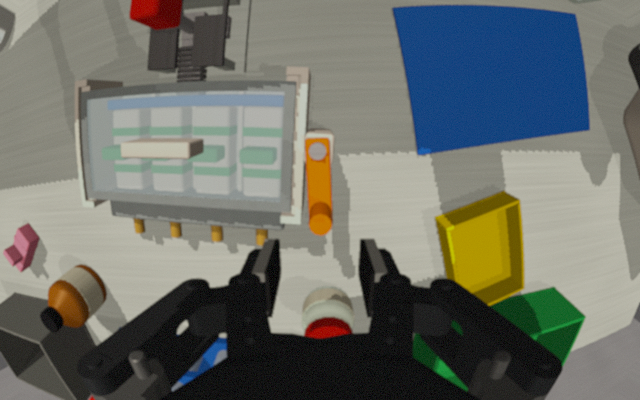

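Request:
{"op": "arm_command", "data": {"rows": [{"xyz": [0.0004, 0.0007, 0.0177], "delta_rot": [0, 0, -0.0016], "gripper": 0.04}, {"xyz": [0.0004, 0.0007, 0.0177], "delta_rot": [0, 0, -0.0016], "gripper": 0.04}, {"xyz": [0.0004, 0.0007, 0.0177], "delta_rot": [0, 0, -0.0016], "gripper": 0.04}, {"xyz": [0.0004, 0.0007, 0.0177], "delta_rot": [0, 0, -0.0016], "gripper": 0.04}, {"xyz": [0, 0, 0], "delta_rot": [0, 0, 0], "gripper": 0.04}, {"xyz": [0, 0, 0], "delta_rot": [0, 0, 0], "gripper": 0.0155}, {"xyz": [0, 0, 0], "delta_rot": [0, 0, 0], "gripper": 0.0155}, {"xyz": [0, 0, 0], "delta_rot": [0, 0, 0], "gripper": 0.0155}, {"xyz": [0, 0, 0], "delta_rot": [0, 0, 0], "gripper": 0.0155}], "force": 20}}

```text
time: 60.1
tool_pos: [0.6173, 0.1409, 0.086]
tcp_rot: [2.272, 2.165, 0.004]
wrist_force: [0.6, -2.1, -0.0]
width: 0.185
```

```bash
python3 - <<'E'
from h import *
s,Rm=state(); p=toh(s['tool_pos'])-[0,.118]; print(np.hypot(*p),np.arctan2(p[1],p[0])+np.pi/2, np.arctan2(Rm[1,0],Rm[0,0])-PSI)
E
```

```text
t 60.10 tcp [0.6173 0.1409 0.086 ] xax [ 0.048  0.999 -0.001] zax [ 4.7e-03 -9.0e-04 -1.0e+00] F [ 0.65 -2.1  -0.03] w mm 15.8
0.044778379488678806 1.6641947055321344 1.6375250103768892
```

Request:
{"op": "arm_command", "data": {"rows": [{"xyz": [-0.0067, -0.0005, 0], "delta_rot": [0, 0, 0.148], "gripper": 0.0155}, {"xyz": [-0.0067, -0.0005, 0], "delta_rot": [0, 0, 0.148], "gripper": 0.0155}, {"xyz": [-0.0067, -0.0005, 0], "delta_rot": [0, 0, 0.148], "gripper": 0.0155}, {"xyz": [-0.0067, -0.0005, 0], "delta_rot": [0, 0, 0.148], "gripper": 0.0155}, {"xyz": [-0.0067, -0.0005, 0], "delta_rot": [0, 0, 0.148], "gripper": 0.0155}, {"xyz": [-0.0067, -0.0005, 0], "delta_rot": [0, 0, 0.148], "gripper": 0.0155}, {"xyz": [-0.0067, -0.0005, 0], "delta_rot": [0, 0, 0.148], "gripper": 0.0155}, {"xyz": [-0.0067, -0.0005, 0], "delta_rot": [0, 0, 0.148], "gripper": 0.0155}]}}

```text
time: 60.9
tool_pos: [0.5891, 0.0985, 0.0863]
tcp_rot: [3.093, 0.52, 0.014]
wrist_force: [6.1, -8.1, -2.5]
width: 0.184
```

```bash
python3 - <<'E'
from h import *
s,Rm=state(); p=toh(s['tool_pos'])-[0,.118]; print(np.hypot(*p),np.arctan2(p[1],p[0])+np.pi/2, np.arctan2(Rm[1,0],Rm[0,0])-PSI)
E
```

```text
t 60.90 tcp [0.5891 0.0985 0.0863] xax [0.945 0.327 0.008] zax [ 0.0094 -0.0033 -1.    ] F [ 6.14 -8.07 -2.48] w mm 15.7
0.04639117638177732 0.4809316145042617 0.44796340119381317
```

Request:
{"op": "arm_command", "data": {"rows": [{"xyz": [-0.0067, 0.0005, 0], "delta_rot": [0, 0, 0.148], "gripper": 0.0155}, {"xyz": [-0.0067, 0, 0], "delta_rot": [0, 0, 0.148], "gripper": 0.0155}, {"xyz": [-0.0067, 0, 0], "delta_rot": [0, 0, 0.148], "gripper": 0.0155}, {"xyz": [0, 0, 0], "delta_rot": [0, 0, 0], "gripper": 0.0155}, {"xyz": [0, 0, 0], "delta_rot": [0, 0, 0], "gripper": 0.0155}]}}

```text
time: 61.4
tool_pos: [0.5674, 0.0947, 0.0861]
tcp_rot: [3.134, -0.165, 0.007]
wrist_force: [-0.4, -6.0, 2.9]
width: 0.185
```

```bash
cat > tab.py <<'E'
from h import *
def tab():
    s,Rm=state(); p=toh(s['tool_pos'])-[0,.118]; print('tcp',np.hypot(*p),np.arctan2(p[1],p[0])+np.pi/2, np.arctan2(Rm[1,0],Rm[0,0])-PSI)
    c=cam('wrist'); W=cloud(c); h=toh(W); hsv=cv2.cvtColor(c['bgr'],cv2.COLOR_BGR2HSV)
    o=(hsv[...,1]>150)&(hsv[...,0]>=6)&(hsv[...,0]<22)&(h[...,1]>.05)&(h[...,1]<.135)&(abs(h[...,0])<.06)
    nub=h[o&(W[...,2]>.104)&(W[...,2]<.115)]; pl=h[o&(W[...,2]>.072)&(W[...,2]<.083)]
    if len(nub)>20: n=nub.mean(0); print('nub',(n*1000).round(1),'angle %.3f'%(np.arctan2(n[1]-.118,n[0])+np.pi/2))
    if len(pl)>50:
        r=cv2.minAreaRect((pl*1000).astype(np.float32)); bx=cv2.boxPoints(r); e=[bx[1]-bx[0],bx[2]-bx[1]]; L=max(e,key=np.linalg.norm); L=L if L[1]<0 else -L; print('plate',r,'angle %.3f'%(np.arctan2(L[1],L[0])+np.pi/2))
    return c
E
python3 - <<'E'
from tab import *
c=tab(); cv2.imwrite('pics/w27.png',c['bgr'])
E
```

```text
t 61.40 tcp [0.5674 0.0947 0.0861] xax [ 0.994 -0.105  0.005] zax [ 0.0044 -0.0031 -1.    ] F [-0.41 -6.04  2.95] w mm 15.8
tcp 0.047449319466198375 0.005840330139454508 0.00984829306832248
nub [ 2.4 73.8] angle 0.054
plate ((0.8144693374633789, 98.14679718017578), (17.687623977661133, 55.82577133178711), 3.104830265045166) angle 0.054
```

View pics/w27.png

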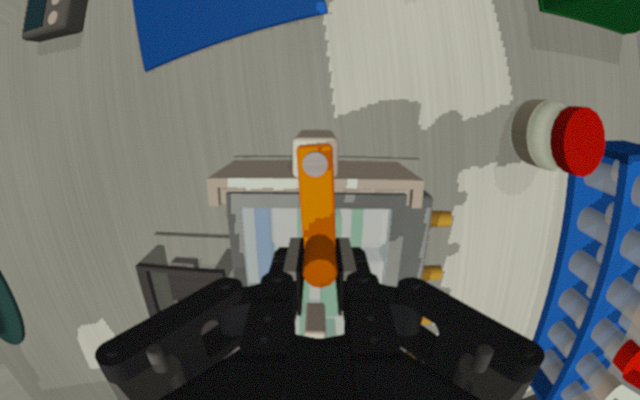

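Request:
{"op": "arm_command", "data": {"rows": [{"xyz": [-0.0024, -0.001, 0], "delta_rot": [0, 0, 0], "gripper": 0.0155}, {"xyz": [0, 0, 0], "delta_rot": [0, 0, 0], "gripper": 0.0155}, {"xyz": [0, 0, 0], "delta_rot": [0, 0, 0], "gripper": 0.0155}]}}

```text
time: 61.75
tool_pos: [0.5653, 0.0953, 0.0862]
tcp_rot: [3.133, -0.164, 0.008]
wrist_force: [0.2, -8.5, 1.8]
width: 0.184
```

```bash
python3 - <<'E'
from tab import *
c=tab()
E
```

```text
t 61.75 tcp [0.5653 0.0953 0.0862] xax [ 0.995 -0.104  0.005] zax [ 0.0046 -0.0042 -1.    ] F [ 0.18 -8.53  1.8 ] w mm 15.7
tcp 0.0471245174015141 -0.03870423732452832 0.010395628113514452
nub [ 0.4 73.7] angle 0.009
plate ((-0.04683876037597656, 98.80776977539062), (17.5173397064209, 54.01041793823242), 1.315846562385559) angle 0.023
```

Request:
{"op": "arm_command", "data": {"rows": [{"xyz": [0, 0, 0], "delta_rot": [0, 0, 0], "gripper": 0.025}, {"xyz": [0, 0, 0], "delta_rot": [0, 0, 0], "gripper": 0.035}, {"xyz": [0, 0, 0], "delta_rot": [0, 0, 0], "gripper": 0.035}, {"xyz": [0, 0, -0.025], "delta_rot": [0, 0, 0], "gripper": 0.035}, {"xyz": [0, 0, -0.035], "delta_rot": [0, 0, 0], "gripper": 0.035}, {"xyz": [0, 0, -0.04], "delta_rot": [0, 0, 0], "gripper": 0.035}, {"xyz": [-0.03, 0.03, -0.03], "delta_rot": [0, 0, 0], "gripper": 0.035}, {"xyz": [-0.03, 0.03, -0.03], "delta_rot": [0, 0, 0], "gripper": 0.035}, {"xyz": [0, 0, 0], "delta_rot": [0, 0, 0], "gripper": 0.035}, {"xyz": [0, 0, 0], "delta_rot": [0, 0, 0], "gripper": 0.035}]}}

```text
time: 62.8
tool_pos: [0.5009, 0.0462, 0.2437]
tcp_rot: [-3.137, 0.167, -0.01]
wrist_force: [-0.3, -0.3, 0.3]
width: 0.411
```

```bash
python3 - <<'E'
from tab import *; from red import red
c=tab(); cv2.imwrite('pics/w28.png',c['bgr']); W=cloud(c); h=toh(W)
red()
b=(W[...,2]>0.094)&(W[...,2]<.104)&(abs(h[...,0])<.02)&(abs(h[...,1])<.045); r=cv2.minAreaRect((h[b]*1000).astype(np.float32)); print('bar',r,np.median(W[b][:,2]))
for y in (-.08,0.05,.085):
    k=(abs(h[...,0]-.035)<.01)&(abs(h[...,1]-y)<.01); print('cover top z',y,np.nanpercentile(W[k][:,2],[5,50,95]).round(4))
s=cam('scene'); crop(s,200,90,480,350,2.3,'s9.png')
t=cam('top'); cv2.imwrite('pics/t9.png',t['bgr'])
E
```

```text
t 62.80 tcp [0.5009 0.0462 0.2437] xax [ 0.994 -0.106  0.006] zax [ 0.0061 -0.     -1.    ] F [-0.33 -0.3   0.34] w mm 35.1
tcp 0.1194448053941027 -0.5280209665902817 0.008842646388112024
nub [-0.7 72.3] angle -0.016
plate ((-0.4261350631713867, 93.85482025146484), (16.715469360351562, 63.206905364990234), 0.5345876216888428) angle 0.009
wrist 638 holder mm [-101.6   -0. ] size [23.2 23.3] -> plunger 19.6
top 76 holder mm [-103.1   -4.3] size [22.4 24. ] -> plunger 21.1
bar ((0.26327085494995117, 0.35465431213378906), (59.4078254699707, 13.021736145019531), 88.66845703125) 0.09853310562675154
cover top z -0.08 [0.0677 0.0688 0.0697]
cover top z 0.05 [0.0678 0.0689 0.07  ]
cover top z 0.085 [0.0677 0.069  0.0703]
```

View pics/w28.png

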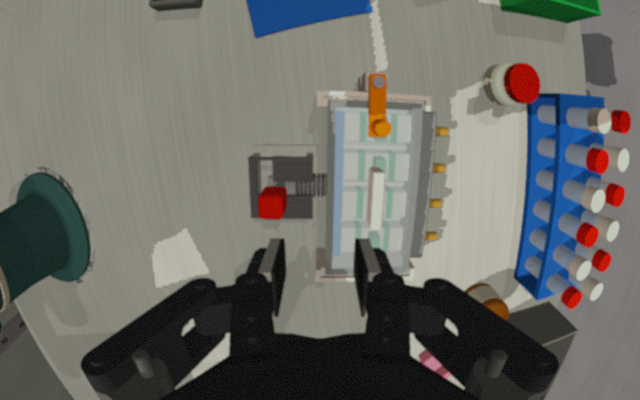

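View pics/s9.png

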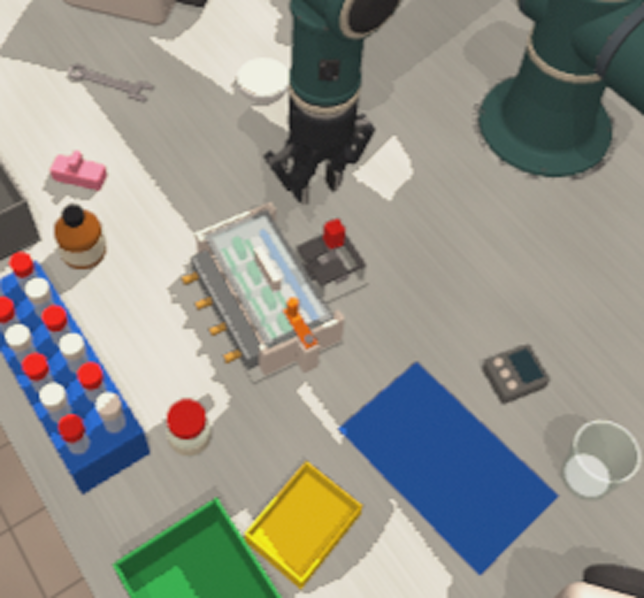

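View pics/t9.png

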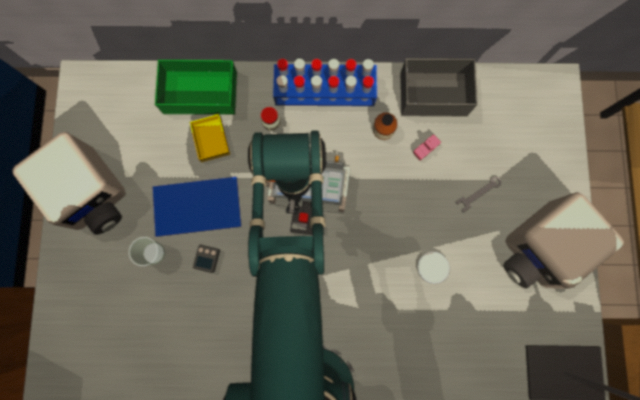

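```bash
python3 -c "
from workcell import bot
print(bot.finish_job())"
```

```text
the job is handed in; nothing more can be done
None
```

I did the whole job in the order asked and handed it in at about 63 s. The tab went aside, the cover onto the mat and the plunger into its notch. All four cassettes then went into their own lanes, and I brought the plunger back to clamp them. Last, the cover went back in its frame and the tab straight across it.

**Last checks, all by camera:**
- **Tab:** within about 0.02 rad of straight across.
- **Cover:** top level at 69 mm along its length, and its grip bar within 0.5 mm of centre.
- **Plunger:** the wrist and top cameras read 19.6 and 21.1 mm (about 20 expected), in the long slot.
- **Cassettes:** measured after clamping, before the cover went on. All had fins up, at holder x of about 9 mm and y of about +69, +23, −23 and −69.
- **Bench:** the other things look unmoved in the top and scene pictures; I did not measure them. The arm stands clear of everything.

**Disagreements:**
- The top camera read the handle 4 mm further towards −y than the wrist camera; I went by the wrist camera, the nearer view.
- Two readings of the tab angle, from the nub and from the plate, differed by 0.025 rad.

One cassette was knocked about 4 cm aside during the run, and I picked it up from its new place. I did not see any grip slip.

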